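# Scan a batch of sample pots

## Task

Slide the green carrier plate by its handle until its four holes drop over the station's pins and it lies flat, then stand every sample pot upright on the plate, each centred on a ring of its own with its orange stripe facing squarely towards the scanner bar. When all are in place, press the red scan button fully and let it come back up. Then clear the pots into the steel out-tray, standing upright on its floor, leaving the plate on its pins and the other glassware undisturbed.

Things in the scene. Friction and masses are not known exactly. Their poses are not given: they have to be found in the camera images.
- station: Reading station fixed to the bench: bare-metal slab 200 (x) x 360 (y) x 12 mm thick, origin under its centre on the bench; x points away from the robot to the scanner bar, y left along the bar. Four steel pins, 10 mm diameter with cone tips, rise 7.5 mm above the slab at x = +-45, y = +-135 mm.
- scan_window (a point): Middle of the dark red window of the black scanner bar, which stands along the station's far edge: 34 (x) x 360 (y) mm, top 57 mm above the bench. The window is its near face (station x = 100 mm) and looks to -x, across the plate.
- plate: Loose mint-green plastic plate 180 (x) x 340 (y) x 8 mm, 0.5 kg, origin at the centre of its underside, axes nearly as the station's. Four 13 mm through holes at x = +-45, y = +-135 mm. It starts on the pin tips (underside at 19.5 mm), some cm off, slightly turned. Dropped home it lies on the slab, underside at 12 mm, top at 20 mm, origin over the station's (1.5 mm play). Lips 8 mm wide rise 10 mm above its left and right ends.
- plate_handle (a point): Top centre of the plate's black handle, an upright bar 14 (plate x) x 50 (plate y) mm that rises 30 mm above the plate's top; it stands at x = -70, y = 0 mm on the plate, on the robot's side. Pinch it across its 14 mm thickness.
- scan_button_top (a point): Centre of the red button's top face (moves with it). 26 mm wide, on a low grey housing on top of the scanner bar at its left (+y) end. Press straight down.
- scan_button (a joint): Travel of the red button in m: 0 released, 0.006 fully down (about 4 N); a spring brings it back.
- ring0 (a point): Centre of ring 0 of 5 on the plate's top face: dark outline 47 mm outside diameter; in the plate's frame at x = 20, y = -116 mm. Rings are 58 mm apart.
- ring1 (a point): Centre of ring 1 of 5 on the plate's top face: dark outline 47 mm outside diameter; in the plate's frame at x = 20, y = -58 mm. Rings are 58 mm apart.
- ring2 (a point): Centre of ring 2 of 5 on the plate's top face: dark outline 47 mm outside diameter; in the plate's frame at x = 20, y = 0 mm. Rings are 58 mm apart.
- ring3 (a point): Centre of ring 3 of 5 on the plate's top face: dark outline 47 mm outside diameter; in the plate's frame at x = 20, y = 58 mm. Rings are 58 mm apart.
- ring4 (a point): Centre of ring 4 of 5 on the plate's top face: dark outline 47 mm outside diameter; in the plate's frame at x = 20, y = 116 mm. Rings are 58 mm apart.
- pot0: Sample pot: closed white cylinder with a blue cap, 40 mm diameter, 38 mm high, 60 g; origin at the centre of its underside, z up its axis, x from the axis towards its orange stripe. The 10 mm wide stripe runs up one side and over the cap to its centre. Three to five pots are present; an absent one reads None. They start on the bench right of the station.
- stripe0 (a point): Middle of pot0's orange stripe, on its side 20 mm from the axis, 19 mm above its underside.
- pot1: Sample pot: closed white cylinder with a blue cap, 40 mm diameter, 38 mm high, 60 g; origin at the centre of its underside, z up its axis, x from the axis towards its orange stripe. The 10 mm wide stripe runs up one side and over the cap to its centre. Three to five pots are present; an absent one reads None. They start on the bench right of the station.
- stripe1 (a point): Middle of pot1's orange stripe, on its side 20 mm from the axis, 19 mm above its underside.
- pot2: Sample pot: closed white cylinder with a blue cap, 40 mm diameter, 38 mm high, 60 g; origin at the centre of its underside, z up its axis, x from the axis towards its orange stripe. The 10 mm wide stripe runs up one side and over the cap to its centre. Three to five pots are present; an absent one reads None. They start on the bench right of the station.
- stripe2 (a point): Middle of pot2's orange stripe, on its side 20 mm from the axis, 19 mm above its underside.
- pot3: Sample pot: closed white cylinder with a blue cap, 40 mm diameter, 38 mm high, 60 g; origin at the centre of its underside, z up its axis, x from the axis towards its orange stripe. The 10 mm wide stripe runs up one side and over the cap to its centre. Three to five pots are present; an absent one reads None. They start on the bench right of the station.
- stripe3 (a point): Middle of pot3's orange stripe, on its side 20 mm from the axis, 19 mm above its underside.
- pot4: Sample pot: closed white cylinder with a blue cap, 40 mm diameter, 38 mm high, 60 g; origin at the centre of its underside, z up its axis, x from the axis towards its orange stripe. The 10 mm wide stripe runs up one side and over the cap to its centre. Three to five pots are present; an absent one reads None. They start on the bench right of the station.
- stripe4 (a point): Middle of pot4's orange stripe, on its side 20 mm from the axis, 19 mm above its underside.
- tray: Fixed steel out-tray left of the station, 220 (x) x 170 (y) mm outside, walls 14 mm high and 4 mm thick, inner floor 4 mm above the bench; origin under its centre on the bench, x away from the robot, y left.
- flask: Conical glass flask, 80 mm wide, 130 mm high; a bystander standing on the bench, origin under its centre.
- reagent: Amber reagent bottle, 70 mm wide, 150 mm high, red cap; a bystander standing on the bench, origin under its centre.

How it is judged:
On the way, in this order (a step that is already met when the one before it is completed fails the run):
1. the plate's holes have dropped over the pins and it lies flat on the station (z of plate in the frame of station below 0.0145 m and horizontal distance between plate and station below 0.004 m and angle between the x axis of plate and the x axis of station, either way round below 0.035 rad and angle between plate's own z axis and vertical below 0.03 rad), for 0.3 s.
2. every pot stands on a ring of the seated plate, stripe towards the scanner bar (all of step 1 and (horizontal distance between pot0 and ring0 below 0.01 m or horizontal distance between pot0 and ring1 below 0.01 m or horizontal distance between pot0 and ring2 below 0.01 m or horizontal distance between pot0 and ring3 below 0.01 m or horizontal distance between pot0 and ring4 below 0.01 m) and z of each of pot0, pot1, pot2, pot3, pot4 in the frame of plate below 0.012 m and angle between each of pot0, pot1, pot2, pot3, pot4's own z axis and vertical below 0.1 rad and angle between the x axis of each of pot0, pot1, pot2, pot3, pot4 and the x axis of station, either way round below 0.27 rad and x of each of stripe0, stripe1, stripe2, stripe3, stripe4 in the frame of plate above 0.026 m and (horizontal distance between pot1 and ring0 below 0.01 m or horizontal distance between pot1 and ring1 below 0.01 m or horizontal distance between pot1 and ring2 below 0.01 m or horizontal distance between pot1 and ring3 below 0.01 m or horizontal distance between pot1 and ring4 below 0.01 m) and (horizontal distance between pot2 and ring0 below 0.01 m or horizontal distance between pot2 and ring1 below 0.01 m or horizontal distance between pot2 and ring2 below 0.01 m or horizontal distance between pot2 and ring3 below 0.01 m or horizontal distance between pot2 and ring4 below 0.01 m) and (horizontal distance between pot3 and ring0 below 0.01 m or horizontal distance between pot3 and ring1 below 0.01 m or horizontal distance between pot3 and ring2 below 0.01 m or horizontal distance between pot3 and ring3 below 0.01 m or horizontal distance between pot3 and ring4 below 0.01 m) and (horizontal distance between pot4 and ring0 below 0.01 m or horizontal distance between pot4 and ring1 below 0.01 m or horizontal distance between pot4 and ring2 below 0.01 m or horizontal distance between pot4 and ring3 below 0.01 m or horizontal distance between pot4 and ring4 below 0.01 m)), for 0.3 s.
3. the scan button is pressed down (value of joint scan_button above 0.0045 m), for 0.05 s.
At the end, for the whole second after the job is handed in: The plate lies flat over the pins (within 2.5 mm of fully down, 4 mm and 2 degrees of true); every pot present stands upright on the floor of the out-tray, inside its walls; the button is up again; all at rest (all of step 1 and x of pot0 in the frame of tray between -0.1 and 0.1 m and y of pot0 in the frame of tray between -0.075 and 0.075 m and z of each of pot0, pot1, pot2, pot3, pot4 in the frame of tray below 0.012 m and angle between each of pot0, pot1, pot2, pot3, pot4's own z axis and vertical below 0.1 rad and x of pot1 in the frame of tray between -0.1 and 0.1 m and y of pot1 in the frame of tray between -0.075 and 0.075 m and x of pot2 in the frame of tray between -0.1 and 0.1 m and y of pot2 in the frame of tray between -0.075 and 0.075 m and x of pot3 in the frame of tray between -0.1 and 0.1 m and y of pot3 in the frame of tray between -0.075 and 0.075 m and x of pot4 in the frame of tray between -0.1 and 0.1 m and y of pot4 in the frame of tray between -0.075 and 0.075 m and value of joint scan_button below 0.0015 m and linear speed of each of pot0, pot1, pot2, pot3, pot4, plate below 0.02 m/s); the robot touches nothing.
It fails at once if the flask is moved more than 3 cm or tipped (distance of flask from where it was at the start of the episode above 0.03 m or angle between flask's own z axis and vertical above 0.5 rad).
It fails at once if the reagent is moved more than 3 cm or tipped (distance of reagent from where it was at the start of the episode above 0.03 m or angle between reagent's own z axis and vertical above 0.5 rad).
Of pot0, pot1, pot2, pot3, pot4 only 3 to 5 are there at a start; the rules pass over those that are not, and their reading is None.
At some moment in a run one of pot0, pot1, pot2, pot3, pot4 may be knocked a few centimetres aside while the robot is not near it.
Once in a run the grip may slacken for a moment while it holds something.
It also fails if it takes over 210 s, if anything falls off the work surface, if the arm or the gripper's body presses on something with over 40 N, if the wrist force passes 120 N, or if a joint passes its speed limit or range.

## Robot

A 6-joint arm with a two-finger parallel gripper is mounted at the origin on the work surface. World frame = base frame: x ahead of the robot, y to its left, z up, the work surface at z = 0. Lengths are in m, angles in rad, forces in N, time in s.
With the tool pointing down it reaches from about 0.3 to 0.875 m from the base axis. Payload 6.4 kg.
Tool frame: the origin (TCP) lies on the front face of the gripper's body, between the roots of the fingers; the fingertips stand 73 mm ahead of it and the grasp point (between the pads) lies 54 mm ahead of it (manip.finger_overhang is the distance from the TCP to the fingertips, in m); z points along the fingers, y is the direction in which the jaws open and shut (so a half turn about z gives the same grasp; the last joint's range is limited). The gripper opens to 85 mm and grips with 20 to 120 N. Pads are 22 mm wide; open, the fingers measure 114 mm over their backs; the gripper's body (76 mm by 85 mm) begins 54 mm behind the grasp point. The pads swing forward as they close: fully open they stand 13 mm farther back than shut.
Start: joints at [-0.206, 0.181, 1.607, -0, 1.354, -0.206], TCP at [0.575, 0, 0.304] pointing down, gripper open.
Joint ranges: [-2.99, 2.99], [-0.89, 2.07], [0.3, 2.58], [-1.14, 4.28], [0, 2.63], [-3.12, 3.12]. Speed limits (rad/s): [2.57, 2.57, 3.01, 3.14, 3.14, 3.14].

## Interface

Orientations are given as a 3x3 rotation matrix whose columns are the frame's x, y, z axes.
In Python, from rig import manip, vision gives the robot as it stands.
- The arm moves only by the tool apply_moves, never from a script. Its argument "motion" is a list of rows, each an object with "jaw": the closure, from -1 (fully open) to 1 (shut), so that 0 is half open; "linear": the shift along the tool's x, y, z in cm, a list of three; "delta_rot": the turn, a rotation vector about the tool's x, y, z in rad, a list of three. In form: [{"jaw": jaw, "linear": [x, y, z], "delta_rot": [ax, ay, az]}, ...]. A call has 1 to 8 rows; each row is the pose to reach, as a shift and turn from the pose measured when the call began, along the tool's axes at that moment; what a row does not reach only later rows make up. A row lasts 1/8 s, in which the tool goes at most 62.5 mm and 10.7 degrees, less where a joint would pass 70% of its speed; a pose out of reach is approached as far as the arm can. A call with a gripper value outside its range is refused whole. The fingers move at their own pace and stop on an object; "force" is the grip in N (left out, the last holds). Time passes only in rows, so rows that repeat a pose let the fingers close. It gives the time, the measured TCP pose, the force and the opening at its end, in the units of the state.
- manip.read_state(): the state, without advancing time (a new reading comes with each control period).
- vision.grab_frame(name): name is "scene" or "side" or "wrist"; returns the picture (420x560x3 uint8, red, green, blue); there is no depth.
- vision.calibration(name): a dict with "camera_matrix" (3x3 intrinsics, pixels), "k1" (the pictures are not rectified: a ray, as slopes to the right and down, at radius r is drawn at 1 + k1 r^2 times it, then the intrinsics apply), "world_from_camera" (4x4, takes a point from camera to world coordinates). Camera axes: x right, y up, looking along -z (the intrinsics and any distortion apply to the point x, -y, -z); pixel columns grow to the right and rows downward; lengths in m; the calibration is good to about 2 mm. A picture is of the moment at which its call begins: read the wrist's pose just before it. calibration takes no time and is no camera call; for the wrist camera it gives the pose at the moment of the call.
- manip.sign_off(): hands the job in, once; it reports no verdict.
The state is a dict: "time_s": time; "joint_positions": joint angles; "dq": joint speeds; "joint_torque": joint torques, N m; "eef_pos": TCP position; "tcp_rot": TCP orientation; "force": force on the tool from outside, world axes, zero at the start; "torque": the same for the moment, N m; "gripper_width": opening from 0.0 (shut) to 1.0 (fully open).
Only numpy, scipy, OpenCV 4.12 (cv2) and the standard library are available. Lean on these libraries where they do the work, as an engineer would, in place of code of your own. Each camera call takes 0.05 s, during which the arm holds its last target.

## Working session

There is one attempt and no reset: what is moved stays moved. The work goes in short steps, Python scripts to look and compute and a tool call to move; the robot and the scene stay as the last step left them, time stands still between calls to the robot, and variables do not carry over. Pictures are saved under pics/ and viewed, and the job is handed in when it is done.

Besides the shell and the picture viewer there is one more tool, called after "Request:" as a command line: name --argument value ..., lists and objects as JSON in quotes. apply_moves: Moves the arm, as the interface text tells. Its arguments: {"type":"object","properties":{"motion":{"type":"array"},"force":{"type":"number"}},"required":["motion"]}

```bash
ls; mkdir -p pics
cat > h.py <<'E'
import numpy as np, cv2
from rig import manip, vision
def grab(n,name):
    c=vision.calibration(n); im=vision.grab_frame(n); cv2.imwrite('pics/'+name+'.png',cv2.cvtColor(np.asarray(im),cv2.COLOR_RGB2BGR)); np.savez('pics/'+name+'.npz',K=c['camera_matrix'],k1=c['k1'],T=c['world_from_camera']); return np.asarray(im),c
def load(name):
    d=np.load('pics/'+name+'.npz'); return cv2.cvtColor(cv2.imread('pics/'+name+'.png'),cv2.COLOR_BGR2RGB),dict(camera_matrix=d['K'],k1=float(d['k1']),world_from_camera=d['T'])
def ray(c,uv):
    K=np.array(c['camera_matrix']);T=np.array(c['world_from_camera'])
    uv=np.atleast_2d(np.float64(uv))
    p=cv2.undistortPoints(uv[:,None],K,np.array([c['k1'],0,0,0.]))[:,0]
    d=np.c_[p[:,0],-p[:,1],-np.ones(len(p))]@T[:3,:3].T
    return T[:3,3],d
def onz(c,uv,z):
    o,d=ray(c,uv); return o+d*((z-o[2])/d[:,2])[:,None]
def proj(c,P):
    T=np.linalg.inv(np.array(c['world_from_camera']));P=np.atleast_2d(P)@T[:3,:3].T+T[:3,3]
    q=np.c_[P[:,0],-P[:,1],-P[:,2]]
    return cv2.projectPoints(q[:,None],np.zeros(3),np.zeros(3),np.array(c['camera_matrix']),np.array([c['k1'],0,0,0.]))[0][:,0]
E
python3 - <<'E'
from h import *
s=manip.read_state(); print(s['time_s'],s['eef_pos'],s['tcp_rot'],manip.finger_overhang)
for n in('scene','side','wrist'):
    im,c=grab(n,n+'0'); print(n,c)
E
```

```text
pics
0.0 [5.74565195e-01 1.16467537e-04 3.03011625e-01] [[-2.24048420e-05  9.99998514e-01 -1.72361259e-03]
 [ 9.99999942e-01  2.29930675e-05  3.41255702e-04]
 [ 3.41294826e-04 -1.72360484e-03 -9.99998456e-01]] 0.0726
scene {'camera_matrix': array([[479.2319316 ,   0.        , 278.51639359],
       [  0.        , 479.2319316 , 206.33458176],
       [  0.        ,   0.        ,   1.        ]]), 'k1': 0.03362092884319579, 'world_from_camera': array([[ 0.56382489, -0.49601056,  0.66035977,  1.29433437],
       [ 0.82578829,  0.35138943, -0.44113396, -0.51781881],
       [-0.01323634,  0.79403967,  0.60772181,  0.75022828],
       [ 0.        ,  0.        ,  0.        ,  1.        ]])}
side {'camera_matrix': array([[424.56791786,   0.        , 270.8688469 ],
       [  0.        , 424.56791786, 208.8376394 ],
       [  0.        ,   0.        ,   1.        ]]), 'k1': -0.08258739037440806, 'world_from_camera': array([[-0.99377817,  0.06041042, -0.093571  ,  0.47106982],
       [-0.10976107, -0.67380892,  0.73070791,  0.69197972],
       [-0.01890661,  0.73643202,  0.67624731,  0.74849855],
       [ 0.        ,  0.        ,  0.        ,  1.        ]])}
wrist {'camera_matrix': array([[326.68604209,   0.        , 279.58622666],
       [  0.        , 326.68604209, 215.53878927],
       [  0.        ,   0.        ,   1.        ]]), 'k1': 0.011567584303731346, 'world_from_camera': array([[ 9.99999968e-01, -2.31011900e-04,  1.02989446e-04,
         5.75706607e-01],
       [ 1.84293344e-04,  9.44378167e-01,  3.28861436e-01,
         8.44216468e-02],
       [-1.73231890e-04, -3.28861406e-01,  9.44378179e-01,
         3.74289778e-01],
       [ 0.00000000e+00,  0.00000000e+00,  0.00000000e+00,
         1.00000000e+00]])}
```

View pics/scene0.png

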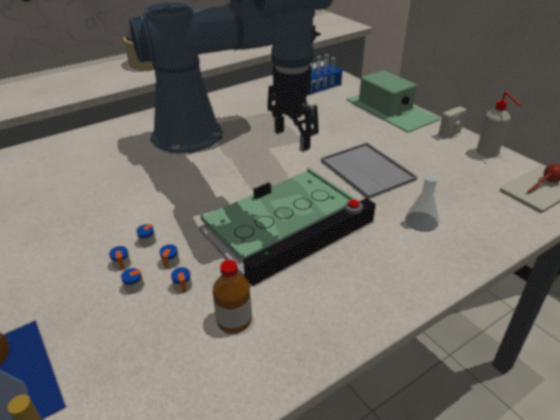

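View pics/side0.png

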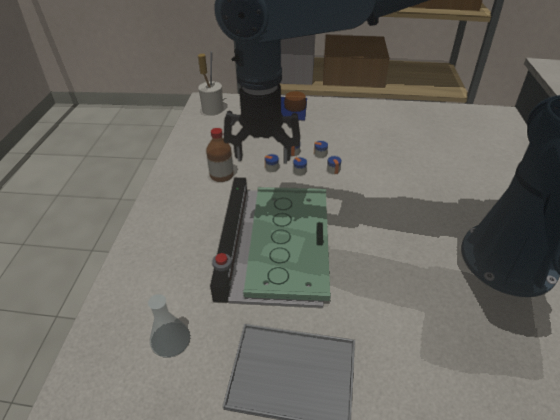

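View pics/wrist0.png

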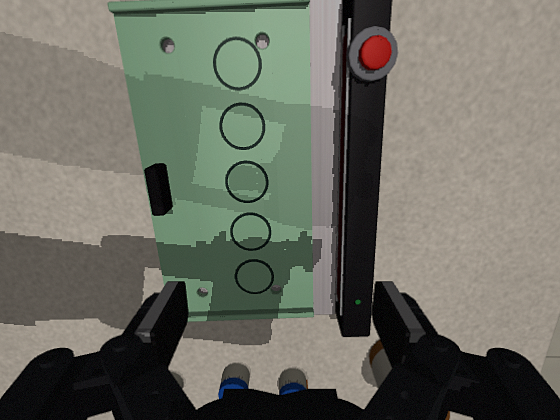

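The wrist view shows the plate with five rings in a column at u≈237–254, the handle at (159,189) and the button at (376,53). The scene and side views show five pots right of the station, plus the amber bottle and the flask. Now I'll measure them.

```bash
cat > m1.py <<'E'
from h import *
def rings(name,z,show=True):
    im,c=load(name); hsv=cv2.cvtColor(im,cv2.COLOR_RGB2HSV)
    g=((hsv[...,0]>55)&(hsv[...,0]<95)&(hsv[...,1]>40)).astype(np.uint8)*255
    gg=cv2.morphologyEx(g,cv2.MORPH_OPEN,np.ones((3,3)))
    cs,h=cv2.findContours(g,cv2.RETR_CCOMP,cv2.CHAIN_APPROX_NONE)
    out=[]
    for i,k in enumerate(cs):
        if h[0][i][3]>=0 and len(k)>=15:
            e=cv2.fitEllipse(k); a=cv2.contourArea(k)
            p=onz(c,[e[0]],z)[0]
            out.append((p,e)); 
            if show: print(np.round(e[0],1),np.round(e[1],1),'area',a,np.round(p,4))
    return out
if __name__=='__main__':
    import sys; rings(sys.argv[1],float(sys.argv[2]))
E
python3 m1.py wrist0 0.0275; echo; python3 m1.py side0 .0275;echo; python3 m1.py scene0 .0275
python3 - <<'E'
import cv2
for n,(x,y,w,h) in dict(wrist0=(100,0,320,340),scene0=(90,150,330,200),side0=(200,120,160,200)).items():
    im=cv2.imread(f'pics/{n}.png')[y:y+h,x:x+w]; k=min(800/w,600/h); cv2.imwrite(f'pics/{n}z.png',cv2.resize(im,None,fx=k,fy=k,interpolation=cv2.INTER_CUBIC)); print(n,k)
E
```

```text
[202.8 290.2] [ 7.3 10.6] area 58.5 [ 0.482  -0.1328  0.0275]
[275.7 287.4] [ 7.2 10.9] area 59.5 [ 0.5709 -0.1289  0.0275]
[158.1 188.4] [24.5 60.3] area 1094.5 [ 0.4432 -0.0051  0.0275]
[168.1  45.7] [12.7 15.3] area 151.5 [0.47   0.1342 0.0275]
[261.9  41.2] [14.1 15.8] area 174.0 [0.5589 0.1382 0.0275]
[302.4  10. ] [ 6.1 12.5] area 46.0 [0.5966 0.1636 0.0275]

[307.8 285.1] [4.8 7. ] area 24.0 [0.4675 0.1417 0.0275]
[266.1 283.2] [5.1 6.4] area 24.0 [0.5554 0.1449 0.0275]
[319.5 233.8] [ 7.8 27.7] area 155.5 [ 0.4472 -0.011   0.0275]
[274.4 200.5] [6.4 7.2] area 27.5 [ 0.5654 -0.1193  0.0275]
[281.1 198. ] [3.  7.9] area 15.5 [ 0.5489 -0.1306  0.0275]
[320.  191.4] [3.1 7.4] area 15.5 [ 0.4498 -0.166   0.0275]

[405.2 100. ] [8.4 9.2] area 55.0 [0.2631 0.7036 0.0275]
wrist0 1.7647058823529411
scene0 2.4242424242424243
side0 3.0
```

View pics/wrist0z.png

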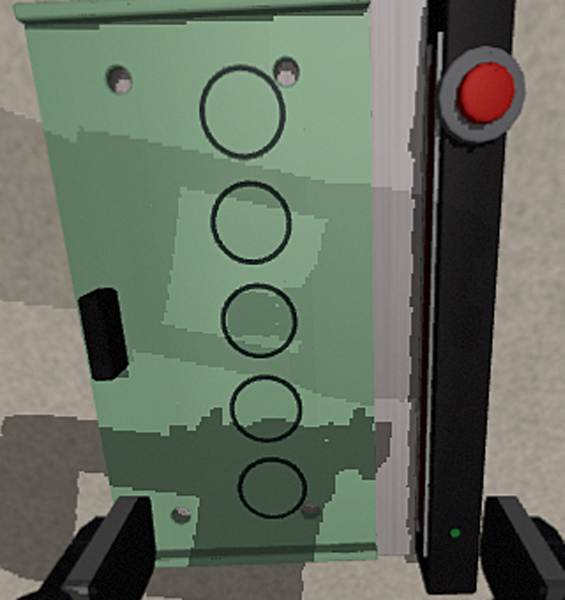

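View pics/scene0z.png

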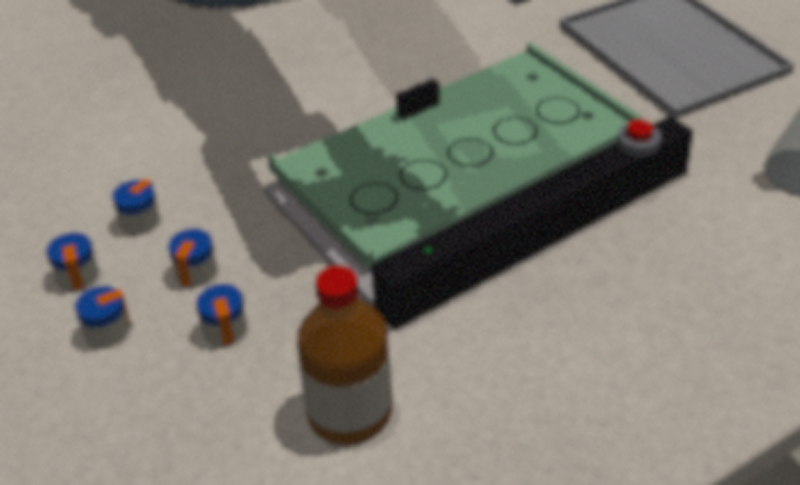

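View pics/side0z.png

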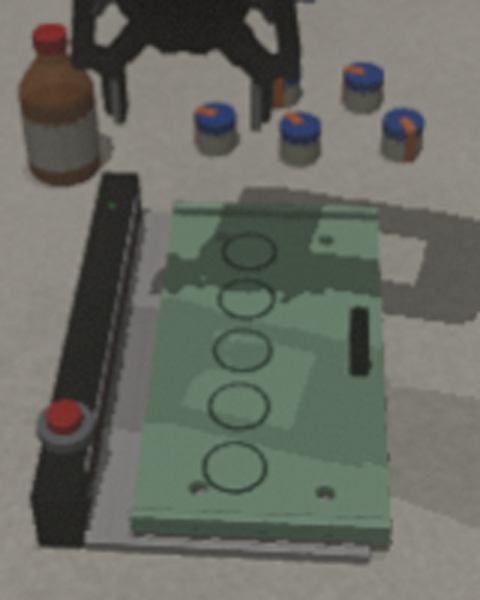

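Run:
```python
from h import *
im,c=load('wrist0')
cv2.imwrite('pics/w_bar.png',cv2.cvtColor(cv2.resize(im[200:350,290:400],None,fx=4,fy=4,interpolation=cv2.INTER_NEAREST),cv2.COLOR_RGB2BGR))
V=im.max(2)
for r in (20,60,100,150,200,250,300,325):
    print(r,[(x,int(V[r,x])) for x in range(300,400,2)])
im,c=load('side0')
cv2.imwrite('pics/s_bar.png',cv2.cvtColor(cv2.resize(im[170:315,200:345],None,fx=4,fy=4,interpolation=cv2.INTER_NEAREST),cv2.COLOR_RGB2BGR))
```

```text
20 [(300, 169), (302, 172), (304, 170), (306, 171), (308, 172), (310, 163), (312, 174), (314, 170), (316, 173), (318, 174), (320, 170), (322, 171), (324, 168), (326, 167), (328, 173), (330, 173), (332, 170), (334, 171), (336, 173), (338, 124), (340, 87), (342, 23), (344, 0), (346, 0), (348, 127), (350, 117), (352, 2), (354, 37), (356, 40), (358, 40), (360, 38), (362, 38), (364, 37), (366, 34), (368, 39), (370, 36), (372, 34), (374, 30), (376, 29), (378, 32), (380, 34), (382, 29), (384, 29), (386, 29), (388, 30), (390, 63), (392, 164), (394, 158), (396, 157), (398, 157)]
60 [(300, 169), (302, 169), (304, 169), (306, 168), (308, 170), (310, 162), (312, 170), (314, 169), (316, 169), (318, 171), (320, 168), (322, 174), (324, 169), (326, 168), (328, 173), (330, 173), (332, 172), (334, 184), (336, 82), (338, 89), (340, 59), (342, 36), (344, 21), (346, 28), (348, 29), (350, 89), (352, 105), (354, 100), (356, 105), (358, 37), (360, 53), (362, 67), (364, 140), (366, 160), (368, 161), (370, 158), (372, 159), (374, 155), (376, 155), (378, 153), (380, 152), (382, 150), (384, 149), (386, 145), (3
[... 2813 characters left out ...]
74, 0), (376, 8), (378, 7), (380, 3), (382, 8), (384, 6), (386, 10), (388, 10), (390, 5), (392, 57), (394, 60), (396, 60), (398, 60)]
325 [(300, 148), (302, 157), (304, 164), (306, 153), (308, 158), (310, 151), (312, 153), (314, 153), (316, 159), (318, 160), (320, 162), (322, 156), (324, 160), (326, 158), (328, 156), (330, 156), (332, 151), (334, 154), (336, 155), (338, 127), (340, 0), (342, 14), (344, 18), (346, 17), (348, 16), (350, 12), (352, 16), (354, 14), (356, 7), (358, 15), (360, 15), (362, 13), (364, 15), (366, 14), (368, 18), (370, 65), (372, 175), (374, 59), (376, 8), (378, 17), (380, 6), (382, 6), (384, 10), (386, 5), (388, 2), (390, 7), (392, 10), (394, 4), (396, 12), (398, 15)]
```

View pics/w_bar.png

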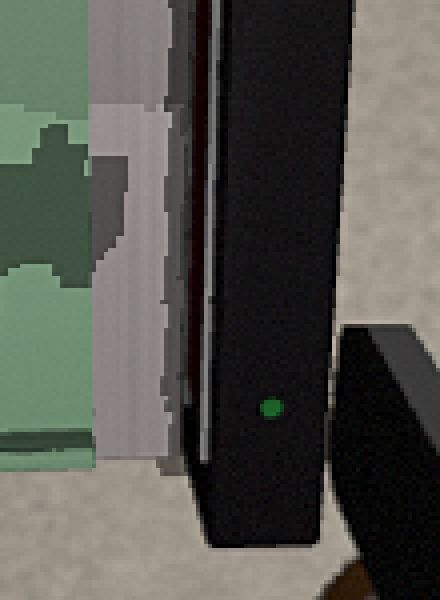

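View pics/s_bar.png

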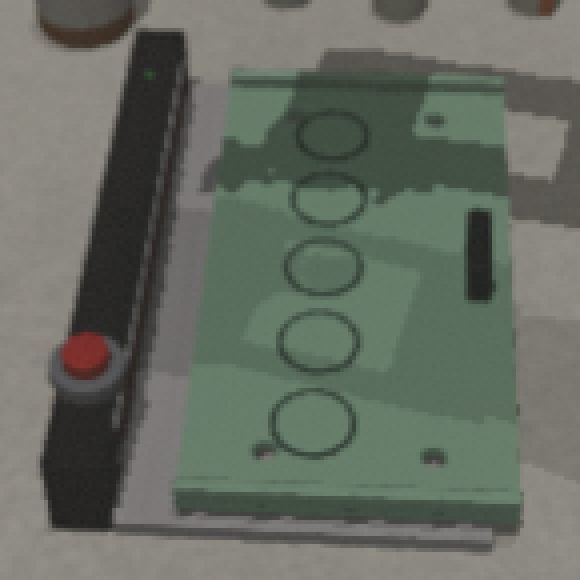

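Run:
```python
from h import *
im,c=load('wrist0')
a=onz(c,[(353,20),(350.5,100),(348.3,150),(346.3,200),(344.5,250),(342.7,300),(342.8,336.5)],.057)
b=onz(c,[(390,20),(384.8,100),(381,150),(377.8,200),(374.3,250),(371,300),(370,336.3)],.057)
print(a.round(4),b.round(4))
print('slab right',onz(c,[(314,314.5),(330,314.5)],.012).round(4))
for p in(a,b): print('yaw',-np.polyfit(p[:,1],p[:,0],1)[0])
# button
def red(n,z):
    im,c=load(n); h=cv2.cvtColor(im,cv2.COLOR_RGB2HSV); m=(((h[...,0]<8)|(h[...,0]>172))&(h[...,1]>150)&(h[...,2]>70)).astype(np.uint8)
    N,_,st,ce=cv2.connectedComponentsWithStats(m)
    for i in range(1,N):
        if st[i,4]>25: print(n,'red',st[i],ce[i].round(1),onz(c,[ce[i]],z)[0].round(4))
for n in('wrist0','side0','scene0'): red(n,.07)
im,s=load('side0')
print('side slab L',onz(s,[(229.5,300.5),(323,305)],.012).round(4))
print('side bar',onz(s,[(211.2,285.5),(229.5,285.5),(234.2,178.2),(245.7,178.2)],.057).round(4))
# rings by wrist: dark contour
g=cv2.cvtColor(im,cv2.COLOR_RGB2GRAY)
im,c=load('wrist0')
lab=np.array([(237.3,63.5),(242.3,126),(246.7,181.5),(250.7,231.5),(254.4,276.7)]); print('rings',onz(c,lab,.0275).round(4))
# handle top
print('handle', onz(c,[(150,165),(163,164.5),(171.5,212),(160,215)],.0575).round(4))
```

```text
[[ 0.6379  0.1495  0.057 ]
 [ 0.6405  0.0858  0.057 ]
 [ 0.6417  0.0406  0.057 ]
 [ 0.6431 -0.0094  0.057 ]
 [ 0.6449 -0.065   0.057 ]
 [ 0.6469 -0.127   0.057 ]
 [ 0.6502 -0.1769  0.057 ]] [[ 0.6692  0.1494  0.057 ]
 [ 0.6718  0.0857  0.057 ]
 [ 0.673   0.0406  0.057 ]
 [ 0.6749 -0.0094  0.057 ]
 [ 0.6767 -0.065   0.057 ]
 [ 0.6788 -0.1269  0.057 ]
 [ 0.6821 -0.1766  0.057 ]]
slab right [[ 0.6208 -0.1791  0.012 ]
 [ 0.6418 -0.1791  0.012 ]]
yaw 0.03517279288372698
yaw 0.03752343362852836
wrist0 red [361  35  31  34 808] [375.8  51.6] [0.6561 0.1237 0.07  ]
side0 red [212 129   9   5  42] [215.9 131. ] [ 0.7659 -0.3679  0.07  ]
side0 red [216 253  11  10  78] [220.8 257.6] [0.6535 0.1195 0.07  ]
scene0 red [505  92  15  13  33] [511.5  97.4] [0.5123 0.9168 0.07  ]
scene0 red [497  99  10  11  83] [501.3 104.2] [0.5236 0.849  0.07  ]
scene0 red [540 164  20  18 159] [551.9 171.3] [0.8332 0.6195 0.07  ]
scene0 red [349 199  10   8  63] [353.3 202.9] [0.6459 0.1267 0.07  ]
scene0 red [221 260  16  18 231] [228.6 268. ] [ 0.6651 -0.22    0.07  ]
side slab L [[0.628  0.1853 0.012 ]
 [0.4337 0.1778 0.012 ]]
side bar [[ 0.662   0.1839  0.057 ]
 [ 0.625   0.1802  0.057 ]
 [ 0.6757 -0.1647  0.057 ]
 [ 0.6455 -0.1673  0.057 ]]
rings [[ 0.5348  0.119   0.0275]
 [ 0.5374  0.0609  0.0275]
 [ 0.54    0.0027  0.0275]
 [ 0.5426 -0.0557  0.0275]
 [ 0.5454 -0.1142  0.0275]]
handle [[ 0.4496  0.0261  0.0575]
 [ 0.4623  0.0266  0.0575]
 [ 0.4652 -0.0221  0.0575]
 [ 0.4531 -0.0253  0.0575]]
```

Request:
apply_moves --motion '[{"jaw": -1,"linear": [5,-3,-6],"delta_rot": [0,0,0]},{"jaw": -1,"linear": [5,-3,-6],"delta_rot": [0,0,0]},{"jaw": -1,"linear": [5,-3,-6],"delta_rot": [0,0,0]}]'

```text
time_s: 0.52
eef_pos: [0.545, 0.0507, 0.3644]
tcp_rot: [[-0.002, 1.0, 0.002], [1.0, 0.002, -0.0], [-0.0, 0.002, -1.0]]
force: [-0.2, 0.4, 0.0]
gripper_width: 1.002
```

```bash
python3 - <<'E'
from h import *
s=manip.read_state(); print(s['time_s'],s['eef_pos'],s['dq'].round(3) if hasattr(s['dq'],'round') else s['dq'])
im,c=grab('wrist','wrist1')
cv2.imwrite('pics/w1a.png',cv2.cvtColor(cv2.resize(im[0:150,140:420],None,fx=2.8,fy=2.8,interpolation=cv2.INTER_CUBIC),cv2.COLOR_RGB2BGR))
cv2.imwrite('pics/w1b.png',cv2.cvtColor(cv2.resize(im[180:330,180:440],None,fx=3,fy=3,interpolation=cv2.INTER_CUBIC),cv2.COLOR_RGB2BGR))
E
python3 m1.py wrist1 .0275
```

```text
0.525 [0.54495493 0.05066033 0.36439256] [-0.026  0.037  0.024 -0.009 -0.017 -0.01 ]
[321.9 409.5] [3.9 8.8] area 22.0 [ 0.6181 -0.3485  0.0275]
[234.  297.1] [6.1 9.3] area 42.5 [ 0.4815 -0.1325  0.0275]
[295.5 295. ] [6.3 9.2] area 44.0 [ 0.5704 -0.1289  0.0275]
[202.7 215. ] [18.  48.9] area 660.5 [ 0.4457 -0.0067  0.0275]
[213.9 101.6] [10.7 13. ] area 106.0 [0.4696 0.1346 0.0275]
[289.6  98.2] [11.7 13.1] area 118.0 [0.5586 0.1386 0.0275]
```

View pics/wrist1.png

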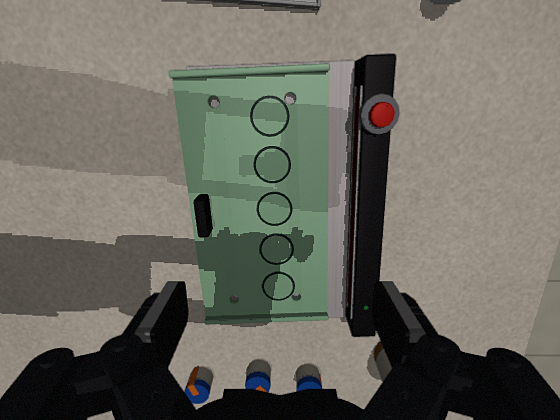

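View pics/w1a.png

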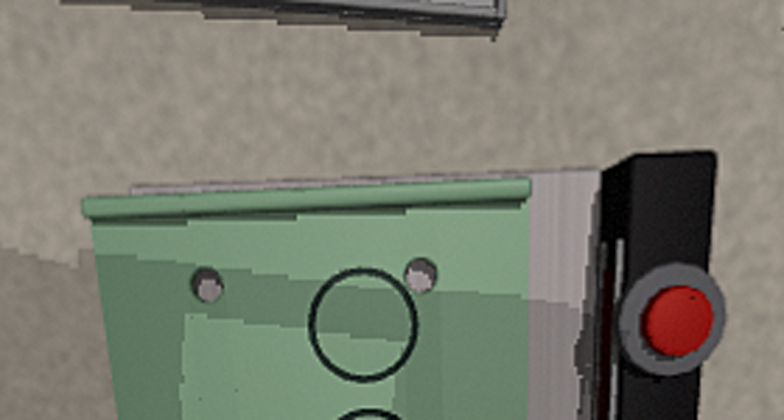

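View pics/w1b.png

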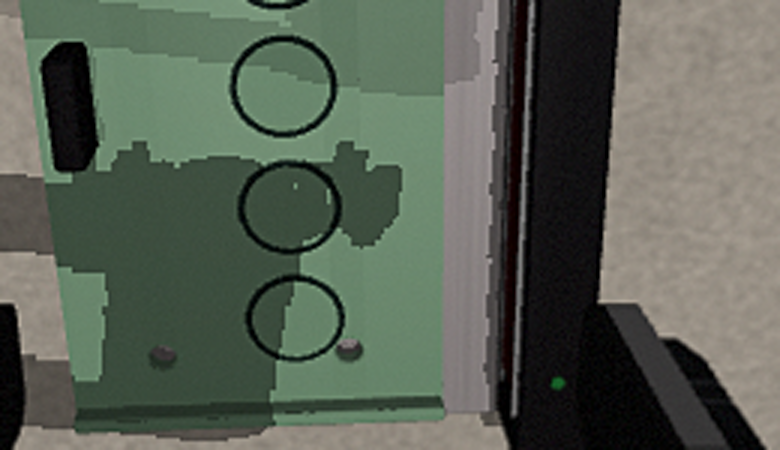

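Run:
```python
from h import *
im,c=load('wrist1')
print(onz(c,[(186.4,66.1),(353.6,60.4),(328,317.3),(343,317.3)],.012).round(4))
print(onz(c,[(367.5,55.4),(395,54.3),(353,335.5),(374,335.5)],.057).round(4))
g=cv2.cvtColor(im,cv2.COLOR_RGB2GRAY)
cv2.imwrite('pics/w1c.png',cv2.resize(im[300:350,320:400,::-1],None,fx=8,fy=8))
```

```text
[[ 0.4369  0.1739  0.012 ]
 [ 0.6339  0.1804  0.012 ]
 [ 0.622  -0.1786  0.012 ]
 [ 0.6451 -0.1786  0.012 ]]
[[ 0.6386  0.1803  0.057 ]
 [ 0.6672  0.1813  0.057 ]
 [ 0.6506 -0.1756  0.057 ]
 [ 0.6801 -0.1755  0.057 ]]
```

View pics/w1c.png

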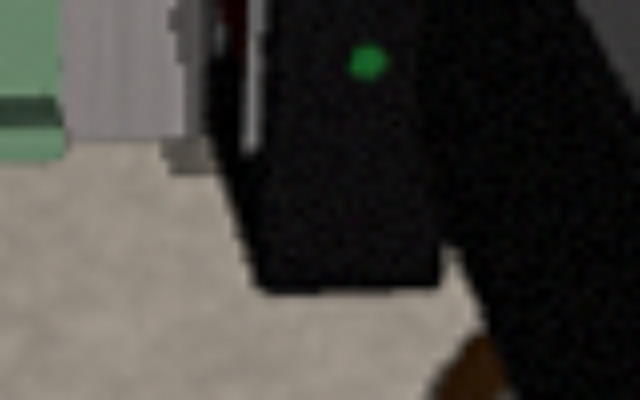

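Run:
```python
from h import *
im,c=load('wrist1')
print(onz(c,[(194,199.5),(197.5,236)],.0575).round(4), onz(c,[(212.5,224)],.0275).round(4))
yaw=.045;R=np.array([[np.cos(yaw),-np.sin(yaw)],[np.sin(yaw),np.cos(yaw)]])
for q in([-77,25],[-77,-25],[-63,-10]): print(np.array([.520,.0018])+R@np.array(q)/1000)
print(manip.read_state()['tcp_rot'])
```

```text
[[ 0.444   0.0234  0.0575]
 [ 0.4444 -0.0241  0.0575]] [[ 0.4577 -0.0194  0.0275]]
[0.44195333 0.02331086]
[ 0.44420257 -0.02663852]
[ 0.45751362 -0.01102392]
[[-8.50353273e-04  9.99999356e-01 -7.51832654e-04]
 [ 9.99999601e-01  8.50147766e-04 -2.73618377e-04]
 [-2.72979032e-04 -7.52065026e-04 -9.99999680e-01]]
```

Request:
apply_moves --motion '[{"jaw": -1,"linear": [-2,-4,4],"delta_rot": [0,0,-0.045]},{"jaw": -1,"linear": [-4,-8,8],"delta_rot": [0,0,-0.045]},{"jaw": -1,"linear": [-5.2,-9.45,13],"delta_rot": [0,0,-0.045]},{"jaw": -1,"linear": [-5.2,-9.45,18],"delta_rot": [0,0,-0.045]},{"jaw": -1,"linear": [-5.2,-9.45,23],"delta_rot": [0,0,-0.045]},{"jaw": -1,"linear": [-5.2,-9.45,25.8],"delta_rot": [0,0,-0.045]},{"jaw": -1,"linear": [-5.2,-9.45,25.8],"delta_rot": [0,0,-0.045]}]'

```text
time_s: 1.45
eef_pos: [0.4474, -0.0022, 0.1018]
tcp_rot: [[-0.045, 0.999, -0.008], [0.999, 0.045, 0.002], [0.002, -0.008, -1.0]]
force: [0.1, -0.1, 1.1]
gripper_width: 1.001
```

Run:
```python
from h import *
s=manip.read_state(); print(s['time_s'],s['eef_pos'],s['tcp_rot'])
im,c=grab('wrist','wrist2')
```

```text
1.45 [ 0.44744389 -0.00218986  0.10181419] [[-0.04480527  0.99896023 -0.00842253]
 [ 0.99899379  0.04482024  0.00159595]
 [ 0.00197179 -0.00834255 -0.99996326]]
```

View pics/wrist2.png

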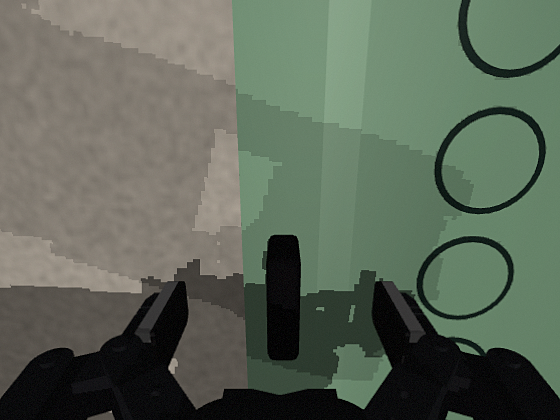

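The handle (u≈284) sits centred between the jaws. I'll close on it.

Request:
apply_moves --force 40 --motion '[{"jaw": -1,"linear": [0,0.3,-0.4],"delta_rot": [0,0,0]},{"jaw": 1,"linear": [0,0.3,-0.4],"delta_rot": [0,0,0]},{"jaw": 1,"linear": [0,0.3,-0.4],"delta_rot": [0,0,0]},{"jaw": 1,"linear": [0,0.3,-0.4],"delta_rot": [0,0,0]},{"jaw": 1,"linear": [0,0.3,-0.4],"delta_rot": [0,0,0]},{"jaw": 1,"linear": [0,0.3,-0.4],"delta_rot": [0,0,0]}]'

```text
time_s: 2.25
eef_pos: [0.4518, -0.0022, 0.1078]
tcp_rot: [[-0.045, 0.999, -0.005], [0.999, 0.045, 0.001], [0.001, -0.005, -1.0]]
force: [-2.5, 0.6, 4.7]
gripper_width: 0.153
```

```bash
python3 - <<'E'
from h import *
s=manip.read_state(); print(s['time_s'],s['eef_pos'],s['tcp_rot'],s['force'])
im,c=grab('wrist','wrist3')
E
python3 m1.py wrist3 .0275
```

```text
2.25 [ 0.45181041 -0.00219541  0.10776298] [[-4.50600109e-02  9.98970599e-01 -5.22853434e-03]
 [ 9.98983760e-01  4.50647190e-02  7.86109687e-04]
 [ 1.02092290e-03 -5.18779878e-03 -9.99986022e-01]] [-2.50682483  0.63139194  4.73938568]
[324.9   6.1] [ 4.1 11.5] area 31.5 [0.4652 0.1188 0.0275]
```

View pics/wrist3.png

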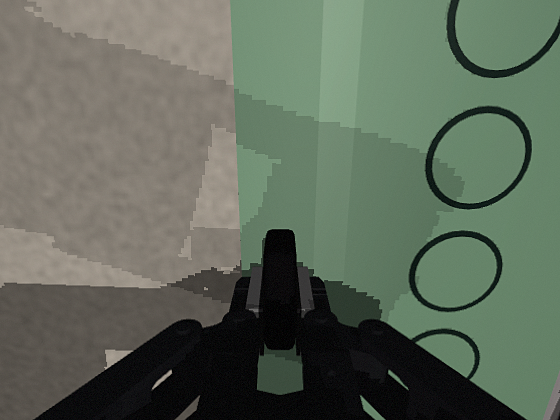

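Request:
apply_moves --motion '[{"jaw": 1,"linear": [-0.2,1.0,0],"delta_rot": [0,0,0.005]},{"jaw": 1,"linear": [-0.4,2.1,0],"delta_rot": [0,0,0.009]},{"jaw": 1,"linear": [-0.4,2.1,0],"delta_rot": [0,0,0.009]},{"jaw": 1,"linear": [-0.4,2.1,0],"delta_rot": [0,0,0.009]}]'

```text
time_s: 2.8
eef_pos: [0.472, -0.005, 0.1068]
tcp_rot: [[-0.036, 0.999, -0.007], [0.999, 0.036, 0.001], [0.002, -0.007, -1.0]]
force: [-0.2, 0.5, -4.2]
gripper_width: 0.158
```

```bash
python3 - <<'E'
from h import *
s=manip.read_state(); print(s['time_s'],s['eef_pos'],s['tcp_rot'],s['force'])
im,c=grab('wrist','wrist4'); grab('side','side4')
cv2.imwrite('pics/side4z.png',cv2.resize(im:=load('side4')[0][160:320,190:350,::-1],None,fx=3.7,fy=3.7,interpolation=cv2.INTER_CUBIC))
E
python3 m1.py side4 .0275
```

```text
2.8 [ 0.47204317 -0.00502419  0.10682797] [[-0.03611668  0.99932125 -0.00725374]
 [ 0.99934632  0.03612723  0.00132827]
 [ 0.00158942 -0.00720102 -0.99997281]] [-0.17815756  0.45135151 -4.15232961]
[296.7 283.1] [4.2 6.9] area 21.5 [0.4911 0.1384 0.0275]
[254.3 281.5] [4.8 6.8] area 23.5 [0.5808 0.1427 0.0275]
```

View pics/wrist4.png

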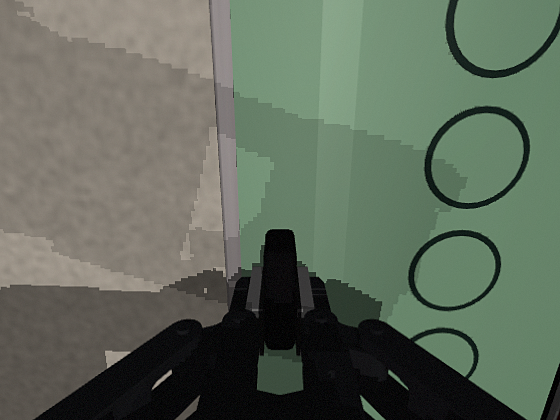

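View pics/side4z.png

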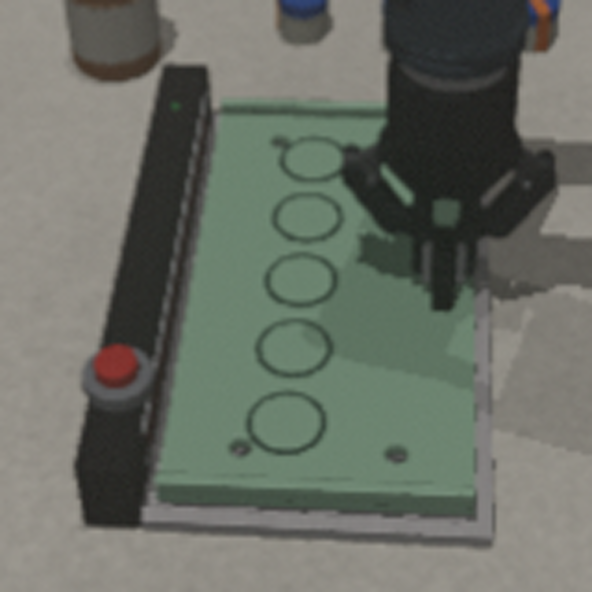

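Request:
apply_moves --motion '[{"jaw": 1,"linear": [0,0,0.15],"delta_rot": [0,0,0]},{"jaw": 1,"linear": [0,0,0.3],"delta_rot": [0,0,0]},{"jaw": 1,"linear": [0,0,0.3],"delta_rot": [0,0,0]}]'

```text
time_s: 3.28
eef_pos: [0.472, -0.005, 0.1038]
tcp_rot: [[-0.036, 0.999, -0.007], [0.999, 0.036, 0.001], [0.002, -0.007, -1.0]]
force: [-0.0, -0.3, -4.4]
gripper_width: 0.154
```

Run:
```python
from h import *
im,c=load('wrist4')
for r in (20,60,100,150,200): print(r,[(x,*map(int,im[r,x])) for x in range(200,246,2)])
```

```text
20 [(200, 158, 149, 137), (202, 158, 148, 138), (204, 156, 147, 136), (206, 155, 146, 135), (208, 158, 152, 140), (210, 77, 74, 73), (212, 130, 123, 123), (214, 148, 140, 140), (216, 147, 139, 138), (218, 145, 139, 138), (220, 146, 139, 139), (222, 147, 140, 140), (224, 147, 139, 140), (226, 147, 139, 139), (228, 148, 139, 140), (230, 130, 144, 129), (232, 117, 146, 119), (234, 117, 147, 120), (236, 116, 145, 119), (238, 118, 147, 120), (240, 117, 146, 118), (242, 118, 147, 119), (244, 118, 148, 121)]
60 [(200, 153, 146, 135), (202, 153, 145, 134), (204, 154, 145, 133), (206, 153, 145, 133), (208, 154, 145, 135), (210, 155, 148, 136), (212, 122, 115, 108), (214, 119, 113, 114), (216, 149, 141, 142), (218, 146, 139, 139), (220, 144, 138, 137), (222, 145, 139, 138), (224, 148, 141, 139), (226, 149, 142, 142), (228, 147, 140, 140), (230, 146, 137, 138), (232, 120, 145, 122), (234, 117, 148, 120), (236, 118, 147, 121), (238, 117, 146, 120), (240, 117, 147, 121), (242, 116, 146, 119), (244, 117, 147, 120)]
100 [(200, 134, 128, 118), (202, 134, 126, 117), (204, 133, 126, 116), (206, 131, 1
[... 742 characters left out ...]
8, 141, 141), (230, 144, 137, 135), (232, 144, 137, 138), (234, 141, 135, 134), (236, 101, 124, 102), (238, 118, 148, 120), (240, 117, 149, 122), (242, 116, 146, 118), (244, 118, 149, 121)]
200 [(200, 160, 152, 140), (202, 158, 150, 140), (204, 157, 149, 139), (206, 158, 148, 137), (208, 160, 151, 140), (210, 161, 153, 140), (212, 155, 148, 136), (214, 153, 145, 136), (216, 155, 147, 137), (218, 158, 150, 138), (220, 169, 161, 147), (222, 106, 101, 100), (224, 146, 139, 139), (226, 140, 134, 135), (228, 141, 134, 134), (230, 143, 138, 136), (232, 143, 137, 136), (234, 142, 135, 135), (236, 138, 130, 131), (238, 122, 144, 121), (240, 114, 145, 117), (242, 115, 145, 117), (244, 116, 146, 120)]
```

Run:
```python
from h import *
im,c=load('wrist4')
rows=[20,60,100,150,200]
a=onz(c,list(zip([211,213.5,217,219.5,222.5],rows)),.012)
print(a.round(4), -np.polyfit(a[:,1],a[:,0],1))
for z in (.0275,.03):
    b=onz(c,list(zip([230,231.3,233.2,235.5,237.5],rows)),z); print(z,b.round(4),-np.polyfit(b[:,1],b[:,0],1))
```

```text
[[0.4378 0.1123 0.012 ]
 [0.4384 0.0963 0.012 ]
 [0.4395 0.0789 0.012 ]
 [0.4401 0.0553 0.012 ]
 [0.4411 0.0291 0.012 ]] [ 0.03933871 -0.44229539]
0.0275 [[0.4485 0.1095 0.0275]
 [0.4488 0.0949 0.0275]
 [0.4494 0.0792 0.0275]
 [0.4502 0.0578 0.0275]
 [0.451  0.034  0.0275]] [ 0.03435539 -0.45217936]
0.03 [[0.4489 0.109  0.03  ]
 [0.4492 0.0947 0.03  ]
 [0.4498 0.0792 0.03  ]
 [0.4506 0.0581 0.03  ]
 [0.4513 0.0348 0.03  ]] [ 0.03435539 -0.45252806]
```

Request:
apply_moves --motion '[{"jaw": 1,"linear": [0,0,0.15],"delta_rot": [0,0,0]},{"jaw": 1,"linear": [0,0,0.3],"delta_rot": [0,0,0]},{"jaw": 1,"linear": [0,0,0.3],"delta_rot": [0,0,0]}]'

```text
time_s: 3.65
eef_pos: [0.472, -0.005, 0.1009]
tcp_rot: [[-0.036, 0.999, -0.007], [0.999, 0.036, 0.001], [0.001, -0.007, -1.0]]
force: [-0.9, 1.2, -2.0]
gripper_width: 0.155
```

Request:
apply_moves --motion '[{"jaw": 1,"linear": [0,0,0.1],"delta_rot": [0,0,0]},{"jaw": 1,"linear": [0,0,0.2],"delta_rot": [0,0,0]},{"jaw": 1,"linear": [0,0,0.2],"delta_rot": [0,0,0]}]'

```text
time_s: 4.03
eef_pos: [0.4722, -0.0051, 0.1005]
tcp_rot: [[-0.037, 0.999, -0.007], [0.999, 0.037, 0.001], [0.001, -0.007, -1.0]]
force: [-9.2, 0.5, 17.9]
gripper_width: 0.153
```

Run:
```python
from h import *
s=manip.read_state(); print(s['time_s'],s['eef_pos'],s['force'],s['torque'])
grab('side','side5')
cv2.imwrite('pics/side5z.png',cv2.resize(load('side5')[0][160:320,190:350,::-1],None,fx=3.7,fy=3.7,interpolation=cv2.INTER_CUBIC))
```

```text
4.025 [ 0.4721644  -0.00510262  0.10052253] [-9.16194915  0.49598497 17.92039268] [ 0.16186924  1.34461814 -0.02052421]
```

View pics/side5z.png

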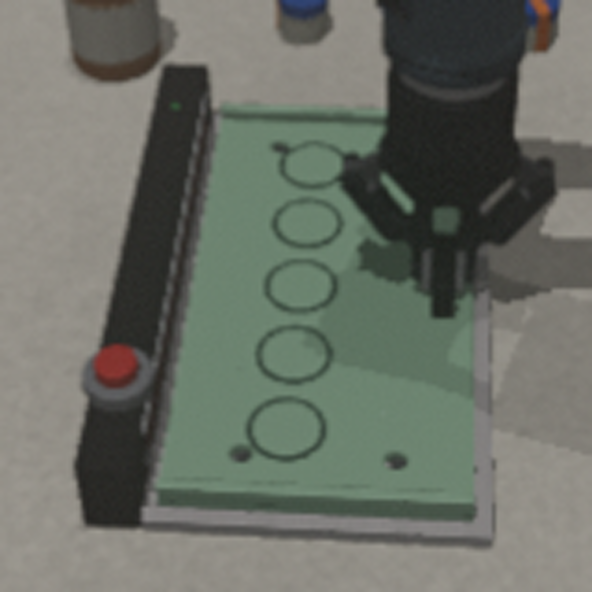

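Request:
apply_moves --motion '[{"jaw": 1,"linear": [0,0,-0.05],"delta_rot": [0,0,0]},{"jaw": 0.3,"linear": [0,0,-0.05],"delta_rot": [0,0,0]},{"jaw": 0,"linear": [0,0,-0.1],"delta_rot": [0,0,0]},{"jaw": 0,"linear": [0,0,-4],"delta_rot": [0,0,0]},{"jaw": -0.5,"linear": [3,3,-10],"delta_rot": [0,0,0]},{"jaw": -1,"linear": [4,6,-15],"delta_rot": [0,0,0]},{"jaw": -1,"linear": [5,8,-20],"delta_rot": [0,0,0]},{"jaw": -1,"linear": [5,8,-23],"delta_rot": [0,0,0]}]'

```text
time_s: 5.08
eef_pos: [0.5542, 0.0483, 0.3339]
tcp_rot: [[-0.038, 0.999, -0.001], [0.999, 0.038, 0.001], [0.001, -0.001, -1.0]]
force: [0.9, 0.3, -0.3]
gripper_width: 0.999
```

```bash
python3 - <<'E'
from h import *
s=manip.read_state(); print(s['time_s'],s['eef_pos'],s['force'])
grab('wrist','wrist6');grab('side','side6');grab('scene','scene6')
cv2.imwrite('pics/side6z.png',cv2.resize(load('side6')[0][160:320,190:350,::-1],None,fx=3.7,fy=3.7,interpolation=cv2.INTER_CUBIC))
E
python3 m1.py wrist6 .02; python3 m1.py side6 .02
```

```text
5.075 [0.55420861 0.04831175 0.33388345] [ 0.93176126  0.29212869 -0.3188046 ]
[301.6 306.4] [6.4 9.7] area 46.0 [ 0.5927 -0.133   0.02  ]
[236.8 306.3] [6.4 9.9] area 48.5 [ 0.5032 -0.1362  0.02  ]
[209.3 219.7] [18. 53.] area 707.0 [ 0.4694 -0.0102  0.02  ]
[227.  100.3] [12.  13.4] area 123.5 [0.4937 0.1317 0.02  ]
[307.5 100.2] [11.8 13.8] area 125.0 [0.583  0.1352 0.02  ]
[296.6 284.8] [4.7 7.3] area 25.0 [0.4911 0.1371 0.02  ]
[254.7 282.8] [4.7 6.7] area 22.5 [0.5807 0.1404 0.02  ]
[309.4 231.9] [ 8.9 28.6] area 174.0 [ 0.4712 -0.0225  0.02  ]
[300.4 200. ] [ 5.4 13.1] area 47.0 [ 0.4992 -0.1356  0.02  ]
```

View pics/wrist6.png

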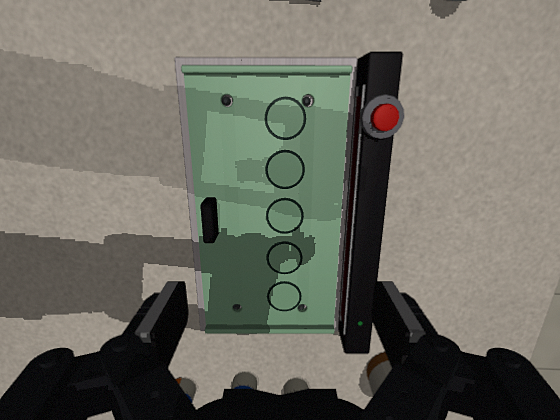

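View pics/side6z.png

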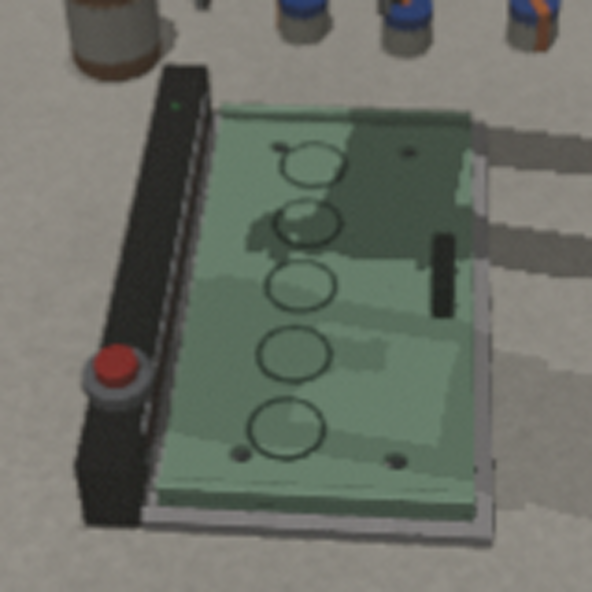

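Run:
```python
from h import *
im=load('wrist6')[0][...,::-1]
t=[cv2.resize(im[y-14:y+14,x-18:x+18],None,fx=10,fy=10,interpolation=cv2.INTER_CUBIC) for x,y in((227,100),(307,100),(237,306),(302,306))]
cv2.imwrite('pics/holes.png',np.vstack([np.hstack(t[:2]),np.hstack(t[2:])]))
```

```text
(no output)
```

View pics/holes.png

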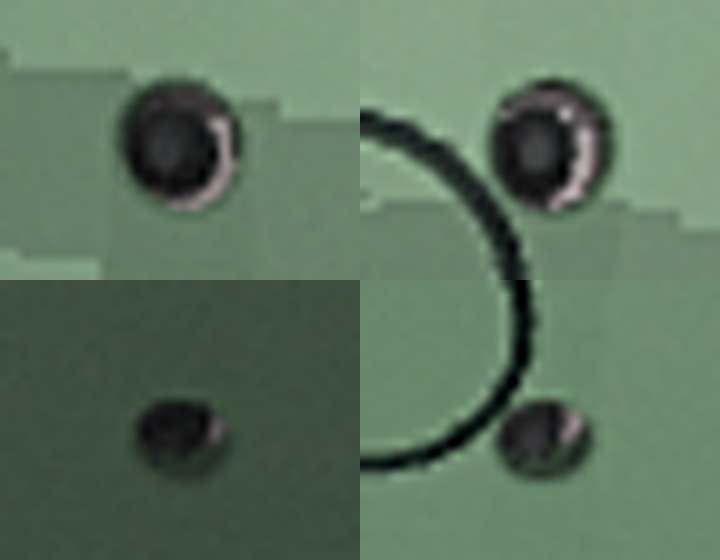

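View pics/scene6.png

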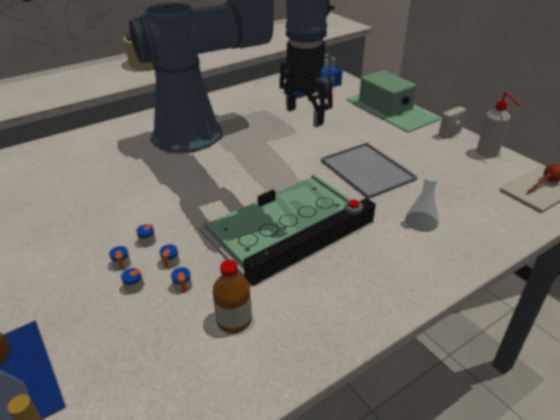

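The plate is seated: the pins stand in all four holes. Next I'll locate the pots.

```bash
cat > pots.py <<'E'
from h import *
import sys
def pots(name,minr=.012):
    im,c=load(name); h=cv2.cvtColor(im,cv2.COLOR_RGB2HSV)
    blue=((h[...,0]>105)&(h[...,0]<130)&(h[...,1]>130)&(h[...,2]>30)).astype(np.uint8)
    org=((h[...,0]<20)&(h[...,0]>3)&(h[...,1]>160)&(h[...,2]>60)).astype(np.uint8)
    m=cv2.morphologyEx(blue|org,cv2.MORPH_CLOSE,np.ones((3,3)))
    N,L,st,ce=cv2.connectedComponentsWithStats(m)
    out=[]
    for i in range(1,N):
        if st[i,4]<60 : continue
        b=(L==i)&(blue>0)
        if b.sum()<40: continue
        ys,xs=np.nonzero(b); P=onz(c,np.c_[xs,ys],.038)[:,:2]
        # circle via hull + iter least-squares on hull points
        ctr=np.array(cv2.minEnclosingCircle(P.astype(np.float32))[0]); r=cv2.minEnclosingCircle(P.astype(np.float32))[1]
        ys,xs=np.nonzero((L==i)&(org>0))
        ang=None
        if len(xs)>4:
            Q=onz(c,np.c_[xs,ys],.038)[:,:2]-ctr
            d=np.hypot(*Q.T); k=(d<r*.95)
            if k.sum()>2:
                w=Q[k]; v=w.mean(0); ang=np.arctan2(v[1],v[0])
        out.append((ctr,r,ang,ce[i]))
    return out
if __name__=='__main__':
    for o in pots(sys.argv[1]): print('ctr',o[0].round(4),'r',round(float(o[1]),4),'ang',None if o[2] is None else round(float(o[2]),3),'px',o[3].round())
E
python3 pots.py scene6; python3 pots.py side6;python3 - <<'E'
from h import *
im,c=load('wrist6'); print(onz(c,[(285,118),(285,169),(284.5,215.5),(284.7,257.5),(284.5,296)],.02).round(4))
E
```

```text
ctr [-0.0477  0.6256] r 0.1017 ang None px [331.  73.]
ctr [ 0.419  -0.3065] r 0.0217 ang 2.31 px [145. 231.]
ctr [ 0.5158 -0.2873] r 0.0218 ang -1.328 px [168. 253.]
ctr [ 0.4563 -0.3801] r 0.0211 ang -0.228 px [119. 254.]
ctr [ 0.5388 -0.3828] r 0.0226 ang 2.033 px [130. 276.]
ctr [ 0.5952 -0.298 ] r 0.0212 ang -0.166 px [181. 276.]
ctr [ 0.6509 -0.5948] r 0.1046 ang None px [ 33. 369.]
[[ 0.5589  0.1154  0.02  ]
 [ 0.5614  0.0574  0.02  ]
 [ 0.5633 -0.0011  0.02  ]
 [ 0.5661 -0.0591  0.02  ]
 [ 0.5683 -0.1173  0.02  ]]
```

Request:
apply_moves --motion '[{"jaw": -1,"linear": [-6,0,0],"delta_rot": [0,0,0.04]},{"jaw": -1,"linear": [-12,0,0],"delta_rot": [0,0,0.04]},{"jaw": -1,"linear": [-18,-1,0],"delta_rot": [0,0,0.04]},{"jaw": -1,"linear": [-24,-2,0],"delta_rot": [0,0,0.04]},{"jaw": -1,"linear": [-29,-3,0],"delta_rot": [0,0,0.04]},{"jaw": -1,"linear": [-29,-3,0],"delta_rot": [0,0,0.04]}]'

```text
time_s: 5.98
eef_pos: [0.5318, -0.2465, 0.3289]
tcp_rot: [[0.009, 1.0, -0.006], [1.0, -0.009, 0.002], [0.002, -0.006, -1.0]]
force: [-0.3, -0.5, 0.6]
gripper_width: 1.002
```

```bash
python3 - <<'E'
from h import *
s=manip.read_state(); print(s['time_s'],s['eef_pos'],s['tcp_rot'])
grab('wrist','wrist7')
E
python3 pots.py wrist7
```

```text
5.975 [ 0.53184736 -0.24651867  0.32893134] [[ 0.00861463  0.99994202 -0.00646094]
 [ 0.999961   -0.00860187  0.00200066]
 [ 0.00194496 -0.00647792 -0.99997713]]
ctr [ 0.5128 -0.2855] r 0.0211 ang -0.993 px [264. 214.]
ctr [ 0.5925 -0.2947] r 0.0213 ang -0.353 px [333. 220.]
ctr [ 0.4162 -0.2999] r 0.022 ang 2.164 px [183. 226.]
ctr [ 0.5367 -0.3785] r 0.0224 ang 1.495 px [284. 283.]
ctr [ 0.4552 -0.3754] r 0.0227 ang -0.591 px [220. 281.]
ctr [ 0.5938 -0.5464] r 0.0808 ang None px [330. 388.]
```

View pics/wrist7.png

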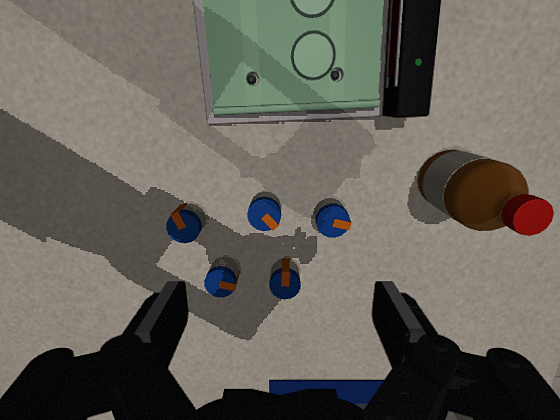

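```bash
cat > go.py <<'E'
from h import *
import sys
from scipy.spatial.transform import Rotation as Ro
def Rt(psi):
    y=np.array([np.cos(psi),np.sin(psi),0]); z=np.array([0,0,-1.]); return np.c_[np.cross(y,z),y,z]
def go(x,y,z,psi):
    s=manip.read_state(); R=np.array(s['tcp_rot']); p=np.array(s['eef_pos'])
    d=R.T@(np.array([x,y,z])-p)*100; w=Ro.from_matrix(R.T@Rt(psi)).as_rotvec()
    print('linear',d.round(2),'rot',w.round(3),'n',round(max(np.linalg.norm(d)/6.25,np.linalg.norm(w)/.1867),1))
def stat():
    s=manip.read_state();R=np.array(s['tcp_rot']); print('t',s['time_s'],'p',np.round(s['eef_pos'],4),'psi',round(float(np.arctan2(R[1,1],R[0,1])),3),'tilt',R[:2,2].round(4),'q',np.round(s['joint_positions'],2),'F',np.round(s['force'],1),'w',round(s['gripper_width'],3))
if __name__=='__main__':
    stat()
    for a in sys.argv[1:]: print(a); go(*map(float,a.split(',')))
E
python3 go.py .4162,-.2999,.16,1.1
```

```text
t 6.025 p [ 0.5323 -0.2446  0.3292] psi -0.007 tilt [-0.0061  0.0029] q [-0.63  0.19  1.55 -0.    1.41 -0.63] F [0.3 0.7 0.6] w 0.996
.4162,-.2999,.16,1.1
linear [ -5.66 -11.47  16.97] rot [-0.004 -0.006 -1.107] n 5.9
```

Request:
apply_moves --motion '[{"jaw": -0.45,"linear": [-5.7,-11.5,17],"delta_rot": [0,0,-1.107]},{"jaw": -0.45,"linear": [-5.7,-11.5,17],"delta_rot": [0,0,-1.107]},{"jaw": -0.45,"linear": [-5.7,-11.5,17],"delta_rot": [0,0,-1.107]},{"jaw": -0.45,"linear": [-5.7,-11.5,17],"delta_rot": [0,0,-1.107]},{"jaw": -0.45,"linear": [-5.7,-11.5,17],"delta_rot": [0,0,-1.107]},{"jaw": -0.45,"linear": [-5.7,-11.5,17],"delta_rot": [0,0,-1.107]},{"jaw": -0.45,"linear": [-5.7,-11.5,17],"delta_rot": [0,0,-1.107]},{"jaw": -0.45,"linear": [-5.7,-11.5,17],"delta_rot": [0,0,-1.107]}]'

```text
time_s: 7.02
eef_pos: [0.416, -0.2993, 0.1594]
tcp_rot: [[-0.89, 0.455, -0.006], [0.455, 0.89, 0.004], [0.007, 0.0, -1.0]]
force: [-0.8, 0.8, 0.7]
gripper_width: 0.721
```

```bash
python3 go.py .4162,-.2999,.078,1.1; python3 -c "
from h import *
grab('wrist','wrist8')"; python3 pots.py wrist8
```

```text
t 7.025 p [ 0.416  -0.2993  0.1594] psi 1.098 tilt [-0.0064  0.0035] q [-0.85  0.23  1.87 -0.    1.05 -1.95] F [-0.8  0.8  0.7] w 0.721
.4162,-.2999,.078,1.1
linear [-0.1  -0.05  8.14] rot [ 0.    -0.007 -0.002] n 1.3
ctr [ 0.4141 -0.3015] r 0.0217 ang 1.822 px [276. 238.]
ctr [ 0.4535 -0.3738] r 0.023 ang -0.484 px [220. 332.]
ctr [ 0.5083 -0.2903] r 0.0232 ang -0.406 px [342. 343.]
ctr [ 0.5184 -0.3704] r 0.0144 ang None px [267. 385.]
ctr [ 0.5892 -0.2773] r 0.0091 ang None px [404. 414.]
```

View pics/wrist8.png

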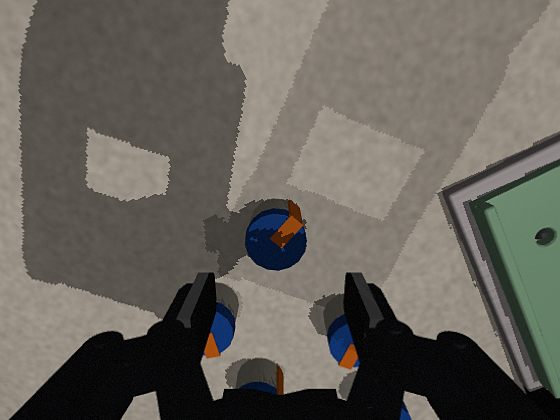

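```bash
cat > pots.py <<'E'
from h import *
import sys
from scipy.optimize import least_squares
def pots(name,z=.038,R=.0203):
    im,c=load(name); h=cv2.cvtColor(im,cv2.COLOR_RGB2HSV); cam=np.array(c['world_from_camera'])[:2,3]
    blue=((h[...,0]>105)&(h[...,0]<130)&(h[...,1]>130)&(h[...,2]>30)).astype(np.uint8)
    org=((h[...,0]<20)&(h[...,0]>3)&(h[...,1]>160)&(h[...,2]>60)).astype(np.uint8)
    m=cv2.morphologyEx(blue|org,cv2.MORPH_CLOSE,np.ones((3,3)))
    N,L,st,ce=cv2.connectedComponentsWithStats(m)
    out=[]
    for i in range(1,N):
        b=(L==i)&(blue>0)
        if st[i,4]<60 or b.sum()<40: continue
        k=cv2.findContours((L==i).astype(np.uint8),cv2.RETR_EXTERNAL,cv2.CHAIN_APPROX_NONE)[0][0][:,0]
        P=onz(c,k,z)[:,:2]
        ys,xs=np.nonzero(b); c0=onz(c,np.c_[xs,ys],z)[:,:2].mean(0)
        away=(c0-cam)/np.linalg.norm(c0-cam)
        for _ in range(4):
            far=P[((P-c0)@away>.002)&(np.hypot(*(P-c0).T)<.026)]
            if len(far)<5: break
            c0=least_squares(lambda q:np.hypot(*(far-q).T)-R,c0,loss='soft_l1',f_scale=.001).x
        res=np.std(np.hypot(*(far-c0).T)-R) if len(far)>4 else 9
        ys,xs=np.nonzero((L==i)&(org>0)); ang=None;n=0
        if len(xs)>4:
            Q=onz(c,np.c_[xs,ys],z)[:,:2]-c0; d=np.hypot(*Q.T); q=Q[(d<.0185)&(d>.004)]; n=len(q)
            if n>3: u=(q/np.hypot(*q.T)[:,None]*np.hypot(*q.T)[:,None]).sum(0); ang=np.arctan2(u[1],u[0])
        out.append((c0,res,ang,n,ce[i]))
    return out
if __name__=='__main__':
    z=float(sys.argv[2]) if len(sys.argv)>2 else .038
    for o in pots(sys.argv[1],z): 
        if o[1]<.01: print('ctr',o[0].round(4),'res',round(float(o[1])*1000,2),'ang',None if o[2] is None else round(float(o[2]),3),o[3],'px',o[4].round())
E
python3 pots.py wrist8; python3 pots.py wrist7; python3 pots.py scene6
```

```text
ctr [ 0.4145 -0.3015] res 0.42 ang 1.838 360 px [276. 238.]
ctr [ 0.4427 -0.3563] res 5.88 ang None 0 px [220. 332.]
ctr [ 0.4863 -0.2904] res 5.99 ang None 0 px [342. 343.]
ctr [ 0.4988 -0.3606] res 3.28 ang 0.845 38 px [267. 385.]
ctr [ 0.5928 -0.26  ] res 2.34 ang None 0 px [404. 414.]
ctr [ 0.5134 -0.2858] res 0.66 ang -1.047 101 px [264. 214.]
ctr [ 0.5938 -0.2944] res 0.76 ang -0.427 105 px [333. 220.]
ctr [ 0.4167 -0.3009] res 0.62 ang 2.193 106 px [183. 226.]
ctr [ 0.5366 -0.3797] res 0.64 ang 1.488 88 px [284. 283.]
ctr [ 0.4552 -0.3765] res 0.65 ang -0.547 89 px [220. 281.]
ctr [ 0.4215 -0.3053] res 3.55 ang 2.552 4 px [145. 231.]
ctr [ 0.5159 -0.2888] res 1.87 ang -1.295 21 px [168. 253.]
ctr [ 0.4572 -0.3804] res 1.39 ang -0.202 18 px [119. 254.]
ctr [ 0.5392 -0.384 ] res 2.33 ang 2.101 13 px [130. 276.]
ctr [ 0.5964 -0.2969] res 1.48 ang -0.332 20 px [181. 276.]
```

Run:
```python
from h import *
a=cv2.resize(load('wrist8')[0][190:280,230:320,::-1],None,fx=6,fy=6,interpolation=cv2.INTER_CUBIC)
b=cv2.resize(load('wrist7')[0][200:250,160:210,::-1],(0,0),fx=5,fy=5,interpolation=cv2.INTER_CUBIC)
a[:250,:250]=b
from h import *
c=load('wrist8')[1]
for ang in(1.84,2.19,1.6):
  for r in(.004,.008,.012,.016,.02):
    q=proj(c,[[.4145+r*np.cos(ang),-.3015+r*np.sin(ang),.038]])[0]; 
    cv2.circle(a,tuple(int(v) for v in ((q-[230,190])*6+3)),2,(255,255,255) if ang==1.84 else (0,255,255) if ang==2.19 else (0,255,0),-1)
cv2.imwrite('pics/A.png',a)
```

```text
(no output)
```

View pics/A.png

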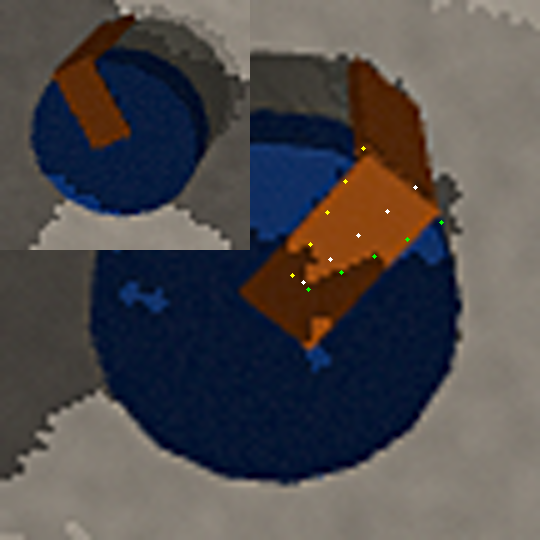

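```bash
python3 - <<'E'
s=open('pots.py').read()
s=s.replace("""            if n>3: u=""","""            if n>3:
                q2=Q[d<.0185].astype(np.float32)*1000; (cx,cy),(w,hh),a=cv2.minAreaRect(q2); a=np.radians(a+(90 if hh>w else 0)); e=np.array([np.cos(a),np.sin(a)]); e*=np.sign(e@[cx,cy]); out2=round(float(np.arctan2(e[1],e[0])),3); print('  rect ang',out2,round(w,1),round(hh,1))
                u=""")
open('pots.py','w').write(s)
E
python3 pots.py wrist8; python3 pots.py wrist7
python3 - <<'E'
from h import *
c=load('wrist8')[1]
k=lambda x,y:(230+(x-3)/6,190+(y-3)/6)
a,b,d,e=onz(c,[k(240,290),k(370,150),k(310,347),k(438,213)],.038)[:,:2]
for v in(b-a,e-d): print(np.arctan2(v[1],v[0]))
print((a+d)/2)
c=load('wrist7')[1]
k=lambda x,y:(160+(x-2)/5,200+(y-2)/5)
a,b,d,e=onz(c,[k(92,150),k(55,75),k(131,133),k(95,60)],.038)[:,:2]
for v in(b-a,e-d): print(np.arctan2(v[1],v[0]))
print((a+d)/2)
E
```

```text
rect ang 1.965 10.0 19.9
  rect ang -0.475 3.0 10.3
ctr [ 0.4145 -0.3015] res 0.42 ang 1.838 360 px [276. 238.]
ctr [ 0.4427 -0.3563] res 5.88 ang None 0 px [220. 332.]
ctr [ 0.4863 -0.2904] res 5.99 ang None 0 px [342. 343.]
ctr [ 0.4988 -0.3606] res 3.28 ang 0.845 38 px [267. 385.]
ctr [ 0.5928 -0.26  ] res 2.34 ang None 0 px [404. 414.]
  rect ang -0.882 9.6 17.3
  rect ang -0.263 9.9 17.5
  rect ang 1.964 9.5 18.9
  rect ang 1.462 19.5 9.5
  rect ang -0.259 10.0 18.6
ctr [ 0.5134 -0.2858] res 0.66 ang -1.047 101 px [264. 214.]
ctr [ 0.5938 -0.2944] res 0.76 ang -0.427 105 px [333. 220.]
ctr [ 0.4167 -0.3009] res 0.62 ang 2.193 106 px [183. 226.]
ctr [ 0.5366 -0.3797] res 0.64 ang 1.488 88 px [284. 283.]
ctr [ 0.4552 -0.3765] res 0.65 ang -0.547 89 px [220. 281.]
1.9539638655391625
1.9515802006360814
[ 0.41576415 -0.30218651]
1.9055718709837748
1.9138540038769347
[ 0.41476161 -0.30266157]
```

```bash
python3 go.py .4154,-.302,.12,1.098 .4154,-.302,.078,1.098
```

```text
t 7.075 p [ 0.416  -0.2995  0.1595] psi 1.099 tilt [-0.0064  0.0033] q [-0.85  0.23  1.87 -0.    1.05 -1.95] F [-0.1  0.3  0.6] w 0.726
.4154,-.302,.12,1.098
linear [-0.08 -0.25  3.95] rot [ 0.    -0.007  0.001] n 0.6
.4154,-.302,.078,1.098
linear [-0.11 -0.25  8.15] rot [ 0.    -0.007  0.001] n 1.3
```

Request:
apply_moves --force 40 --motion '[{"jaw": -0.45,"linear": [-0.1,-0.25,3],"delta_rot": [0,-0.007,0]},{"jaw": -0.45,"linear": [-0.1,-0.25,6],"delta_rot": [0,-0.007,0]},{"jaw": -0.45,"linear": [-0.1,-0.25,8.1],"delta_rot": [0,-0.007,0]},{"jaw": -0.45,"linear": [-0.1,-0.25,8.1],"delta_rot": [0,-0.007,0]},{"jaw": 0.8,"linear": [-0.1,-0.25,8.1],"delta_rot": [0,-0.007,0]},{"jaw": 0.8,"linear": [-0.1,-0.25,8.1],"delta_rot": [0,-0.007,0]},{"jaw": 0.8,"linear": [-0.1,-0.25,8.1],"delta_rot": [0,-0.007,0]},{"jaw": 0.8,"linear": [-0.1,-0.25,8.1],"delta_rot": [0,-0.007,0]}]'

```text
time_s: 8.07
eef_pos: [0.416, -0.3026, 0.0797]
tcp_rot: [[-0.89, 0.455, 0.001], [0.455, 0.89, -0.002], [-0.002, -0.001, -1.0]]
force: [-0.4, 1.2, 6.7]
gripper_width: 0.456
```

```bash
python3 go.py .4154,-.302,.17,1.098 .5676,-.1171,.17,-.829; python3 -c "
from h import *
grab('wrist','wrist9')"; python3 pots.py wrist9
```

```text
t 8.075 p [ 0.416  -0.3026  0.0797] psi 1.098 tilt [ 0.0015 -0.0016] q [-0.86  0.37  1.89  0.    0.87 -1.96] F [-0.4  1.2  6.7] w 0.456
.4154,-.302,.17,1.098
linear [ 0.06  0.02 -9.03] rot [-0.001  0.002  0.   ] n 1.4
.5676,-.1171,.17,-.829
linear [-5.08 23.41 -9.04] rot [1.000e-03 2.000e-03 1.927e+00] n 10.3
  rect ang 1.961 10.1 19.8
ctr [ 0.4149 -0.3022] res 0.32 ang 1.836 877 px [281. 306.]
ctr [ 0.4195 -0.3756] res 3.78 ang None 0 px [167. 407.]
ctr [ 0.4761 -0.2634] res 3.27 ang None 0 px [394. 413.]
```

View pics/wrist9.png

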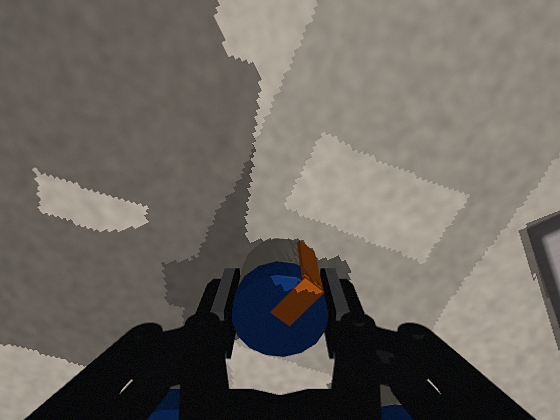

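Request:
apply_moves --motion '[{"jaw": 0.8,"linear": [0,0,-4],"delta_rot": [0,0,0.1]},{"jaw": 0.8,"linear": [0,0,-9],"delta_rot": [0,0,0.28]},{"jaw": 0.8,"linear": [-1.5,6,-9],"delta_rot": [0,0,0.46]},{"jaw": 0.8,"linear": [-2.5,11,-9],"delta_rot": [0,0,0.64]},{"jaw": 0.8,"linear": [-3.5,16,-9],"delta_rot": [0,0,0.82]},{"jaw": 0.8,"linear": [-4.5,21,-9],"delta_rot": [0,0,1.0]},{"jaw": 0.8,"linear": [-5,23.4,-9],"delta_rot": [0,0,1.18]},{"jaw": 0.8,"linear": [-5,23.4,-9],"delta_rot": [0,0,1.36]}]'

```text
time_s: 9.12
eef_pos: [0.5677, -0.1148, 0.1696]
tcp_rot: [[0.25, 0.968, 0.002], [0.968, -0.25, -0.001], [-0.001, 0.002, -1.0]]
force: [-0.5, -0.9, -1.1]
gripper_width: 0.455
```

```bash
python3 go.py .5676,-.1171,.13,-.829 .5676,-.1171,.101,-.829
```

```text
t 9.125 p [ 0.5677 -0.1148  0.1696] psi -0.253 tilt [ 0.0016 -0.0013] q [-0.4   0.34  1.7  -0.    1.1  -0.15] F [-0.5 -0.9 -1.1] w 0.455
.5676,-.1171,.13,-.829
linear [-0.23  0.04  3.96] rot [0.002 0.    0.576] n 3.1
.5676,-.1171,.101,-.829
linear [-0.22  0.04  6.86] rot [0.002 0.    0.576] n 3.1
```

Request:
apply_moves --motion '[{"jaw": 0.8,"linear": [-0.2,0,0],"delta_rot": [0,0,0.18]},{"jaw": 0.8,"linear": [-0.2,0,0],"delta_rot": [0,0,0.36]},{"jaw": 0.8,"linear": [-0.2,0,2],"delta_rot": [0,0,0.54]},{"jaw": 0.8,"linear": [-0.2,0,4],"delta_rot": [0,0,0.576]},{"jaw": 0.8,"linear": [-0.2,0,5.5],"delta_rot": [0,0,0.576]},{"jaw": 0.8,"linear": [-0.2,0,6.5],"delta_rot": [0,0,0.576]},{"jaw": 0.8,"linear": [-0.2,0,6.8],"delta_rot": [0,0,0.576]},{"jaw": 0.8,"linear": [-0.2,0,6.8],"delta_rot": [0,0,0.576]}]'

```text
time_s: 10.12
eef_pos: [0.5675, -0.1169, 0.1017]
tcp_rot: [[0.737, 0.676, 0.002], [0.676, -0.737, -0.001], [0.0, 0.002, -1.0]]
force: [-0.1, -0.0, -0.2]
gripper_width: 0.454
```

```bash
python3 go.py .5676,-.1171,.0995,-.829;  python3 -c "
from h import *
grab('wrist','wrist10')"; python3 pots.py wrist10 .059
```

```text
t 10.125 p [ 0.5675 -0.1169  0.1017] psi -0.828 tilt [ 0.0019 -0.0014] q [-0.41  0.45  1.72 -0.    0.97  0.42] F [-0.1 -0.  -0.2] w 0.454
.5676,-.1171,.0995,-.829
linear [-0.01  0.02  0.22] rot [ 0.002 -0.     0.001] n 0.0
  rect ang 0.032 19.8 10.2
  rect ang 1.493 18.3 1.4
ctr [ 0.57   -0.1163] res 0.26 ang -0.079 871 px [281. 306.]
ctr [ 0.6336 -0.2417] res 3.57 ang 2.974 81 px [541. 408.]
```

View pics/wrist10.png

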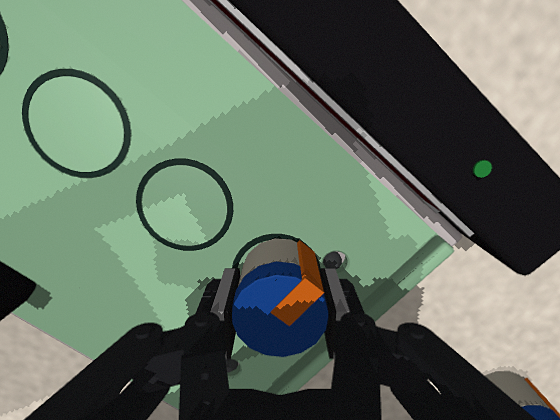

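Run:
```python
from h import *
c=load('wrist10')[1]; p=onz(c,[(184.5,204),(76.5,123)],.02); print(p.round(4), 'ring0',(2*p[0]-p[1]).round(4))
```

```text
[[ 0.5652 -0.0579  0.02  ]
 [ 0.5631  0.0006  0.02  ]] ring0 [ 0.5674 -0.1164  0.02  ]
```

Request:
apply_moves --motion '[{"jaw": 0.8,"linear": [0,0,0.15],"delta_rot": [0,0,0]},{"jaw": 0.8,"linear": [0,0,0.15],"delta_rot": [0,0,0]}]'

```text
time_s: 10.42
eef_pos: [0.5679, -0.117, 0.1008]
tcp_rot: [[0.737, 0.676, 0.003], [0.676, -0.737, -0.002], [0.001, 0.003, -1.0]]
force: [0.5, -1.1, -0.3]
gripper_width: 0.455
```

Request:
apply_moves --motion '[{"jaw": 0.8,"linear": [0,0,0.1],"delta_rot": [0,0,0]},{"jaw": 0.8,"linear": [0,0,0.15],"delta_rot": [0,0,0]},{"jaw": -0.3,"linear": [0,0,0.15],"delta_rot": [0,0,0]},{"jaw": -0.3,"linear": [0,0,0.1],"delta_rot": [0,0,0]},{"jaw": -0.3,"linear": [0,0,0.1],"delta_rot": [0,0,0]},{"jaw": -0.3,"linear": [0,0,-4],"delta_rot": [0,0,0]},{"jaw": -0.4,"linear": [0,0,-9],"delta_rot": [0,0,0]}]'

```text
time_s: 11.3
eef_pos: [0.5667, -0.1165, 0.1905]
tcp_rot: [[0.737, 0.676, -0.0], [0.676, -0.737, -0.001], [-0.0, 0.0, -1.0]]
force: [0.6, -0.4, -0.6]
gripper_width: 0.702
```

```bash
python3 go.py .5136,-.286,.19,-.846 .5136,-.286,.078,-.846;  python3 -c "
from h import *
grab('wrist','wrist11')"; python3 pots.py wrist11 .058
```

```text
t 11.3 p [ 0.5667 -0.1165  0.1905] psi -0.829 tilt [-0.0001 -0.0005] q [-0.41  0.31  1.69 -0.    1.14  0.42] F [ 0.6 -0.4 -0.6] w 0.702
.5136,-.286,.19,-.846
linear [-15.37   8.9    0.06] rot [0.    0.    0.017] n 2.8
.5136,-.286,.078,-.846
linear [-15.36   8.9   11.26] rot [0.    0.    0.017] n 3.4
  rect ang 0.042 19.7 10.1
  rect ang -1.636 25.4 1.3
ctr [ 0.5718 -0.1158] res 0.46 ang -0.095 346 px [283. 227.]
ctr [ 0.6135 -0.2539] res 4.81 ang -1.11 40 px [461. 326.]
```

View pics/wrist11.png

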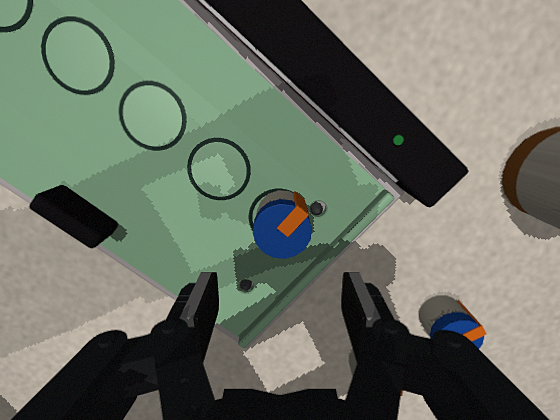

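Request:
apply_moves --motion '[{"jaw": -0.45,"linear": [-5,3,0],"delta_rot": [0,0,0.02]},{"jaw": -0.45,"linear": [-10,6,0],"delta_rot": [0,0,0.02]},{"jaw": -0.45,"linear": [-15.4,8.8,2],"delta_rot": [0,0,0.02]},{"jaw": -0.45,"linear": [-15.4,8.8,4],"delta_rot": [0,0,0.02]},{"jaw": -0.45,"linear": [-15.4,8.8,4],"delta_rot": [0,0,0.02]}]'

```text
time_s: 11.98
eef_pos: [0.5156, -0.287, 0.1573]
tcp_rot: [[0.751, 0.66, 0.008], [0.66, -0.751, -0.003], [0.004, 0.008, -1.0]]
force: [-0.7, -0.0, 0.2]
gripper_width: 0.727
```

```bash
python3 go.py .513,-.287,.078,-.85;  python3 -c "
from h import *
grab('wrist','wrist12')"; python3 pots.py wrist12 .038
```

```text
t 11.975 p [ 0.5156 -0.287   0.1573] psi -0.85 tilt [ 0.0083 -0.0028] q [-0.71  0.38  1.68  0.    1.07  0.14] F [-0.7 -0.   0.2] w 0.727
.513,-.287,.078,-.85
linear [-0.23 -0.23  7.93] rot [ 0.008 -0.004  0.   ] n 1.3
  rect ang -0.251 10.3 18.1
  rect ang -0.854 9.8 18.5
  rect ang 1.476 23.4 9.3
  rect ang -0.013 13.7 24.4
ctr [ 0.594  -0.2949] res 0.48 ang -0.405 474 px [374. 160.]
ctr [ 0.5133 -0.2865] res 0.47 ang -1.028 369 px [273. 245.]
ctr [ 0.5408 -0.3779] res 3.97 ang 2.058 276 px [401. 295.]
ctr [ 0.4584 -0.3737] res 2.05 ang -0.951 298 px [315. 367.]
ctr [ 0.541  -0.5272] res 4.92 ang None 0 px [550. 401.]
```

View pics/wrist12.png

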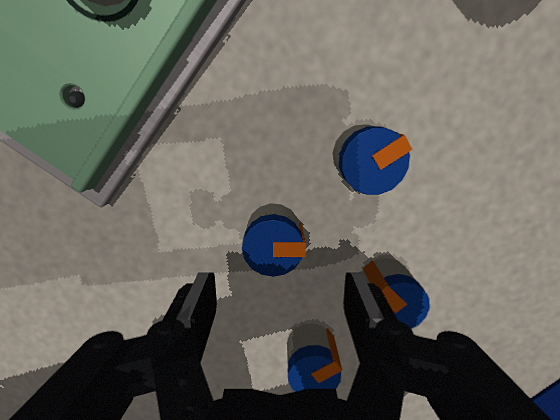

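Request:
apply_moves --motion '[{"jaw": -0.45,"linear": [-0.2,-0.2,4],"delta_rot": [0.008,-0.004,0]},{"jaw": -0.45,"linear": [-0.2,-0.2,7.9],"delta_rot": [0.008,-0.004,0]},{"jaw": -0.45,"linear": [-0.2,-0.2,7.9],"delta_rot": [0.008,-0.004,0]},{"jaw": 0.8,"linear": [-0.2,-0.2,7.9],"delta_rot": [0.008,-0.004,0]},{"jaw": 0.8,"linear": [-0.2,-0.2,7.9],"delta_rot": [0.008,-0.004,0]},{"jaw": 0.8,"linear": [-0.2,-0.2,7.9],"delta_rot": [0.008,-0.004,0]},{"jaw": 0.8,"linear": [-0.2,-0.2,7.9],"delta_rot": [0.008,-0.004,0]}]'

```text
time_s: 12.9
eef_pos: [0.516, -0.2877, 0.082]
tcp_rot: [[0.75, 0.661, 0.005], [0.661, -0.75, -0.003], [0.002, 0.006, -1.0]]
force: [1.5, 1.6, 7.2]
gripper_width: 0.456
```

```bash
python3 go.py .5653,-.0585,.17,.05
```

```text
t 12.9 p [ 0.516  -0.2877  0.082 ] psi -0.848 tilt [ 0.005 -0.003] q [-0.71  0.5   1.7   0.    0.94  0.14] F [1.5 1.6 7.2] w 0.456
.5653,-.0585,.17,.05
linear [ 18.87 -13.88  -8.85] rot [ 0.006  0.001 -0.898] n 4.8
```

Request:
apply_moves --motion '[{"jaw": 0.8,"linear": [0,0,-4],"delta_rot": [0,0,0]},{"jaw": 0.8,"linear": [0,0,-9],"delta_rot": [0,0,-0.15]},{"jaw": 0.8,"linear": [5,-3.5,-9],"delta_rot": [0,0,-0.3]},{"jaw": 0.8,"linear": [10,-7,-9],"delta_rot": [0,0,-0.45]},{"jaw": 0.8,"linear": [15,-11,-9],"delta_rot": [0,0,-0.6]},{"jaw": 0.8,"linear": [18.9,-13.9,-9],"delta_rot": [0,0,-0.75]},{"jaw": 0.8,"linear": [18.9,-13.9,-9],"delta_rot": [0,0,-0.9]},{"jaw": 0.8,"linear": [18.9,-13.9,-9],"delta_rot": [0.005,0,-0.9]}]'

```text
time_s: 13.9
eef_pos: [0.5656, -0.0575, 0.1723]
tcp_rot: [[-0.052, 0.999, 0.001], [0.999, 0.052, -0.002], [-0.002, 0.001, -1.0]]
force: [-0.1, 0.3, 0.0]
gripper_width: 0.452
```

```bash
python3 go.py .5653,-.0585,.103,.05;  python3 -c "
from h import *
grab('wrist','wrist13')"; python3 pots.py wrist13 .127
```

```text
t 13.9 p [ 0.5656 -0.0575  0.1723] psi 0.052 tilt [ 0.0014 -0.0015] q [-0.31  0.32  1.73 -0.    1.09 -0.36] F [-0.1  0.3  0. ] w 0.452
.5653,-.0585,.103,.05
linear [-0.08 -0.04  6.93] rot [0.001 0.002 0.002] n 1.1
  rect ang 0.05 18.3 10.2
ctr [ 0.567 -0.062] res 0.26 ang -0.099 778 px [280. 316.]
```

View pics/wrist13.png

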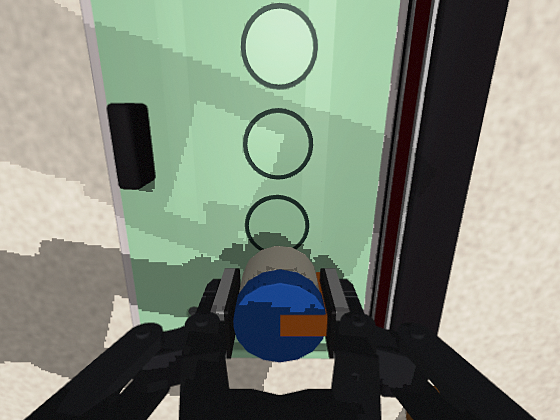

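Request:
apply_moves --motion '[{"jaw": 0.8,"linear": [0.1,-0.05,3],"delta_rot": [0,0,0]},{"jaw": 0.8,"linear": [0.1,-0.05,5.5],"delta_rot": [0,0,0]},{"jaw": 0.8,"linear": [0.1,-0.05,6.8],"delta_rot": [0,0,0]},{"jaw": 0.8,"linear": [0.1,-0.05,7.0],"delta_rot": [0,0,0]},{"jaw": 0.8,"linear": [0.1,-0.05,7.1],"delta_rot": [0,0,0]},{"jaw": 0.8,"linear": [0.1,-0.05,7.1],"delta_rot": [0,0,0]}]'

```text
time_s: 14.7
eef_pos: [0.5656, -0.0576, 0.1019]
tcp_rot: [[-0.048, 0.999, 0.002], [0.999, 0.048, -0.002], [-0.002, 0.002, -1.0]]
force: [0.6, 0.8, -0.9]
gripper_width: 0.455
```

```bash
python3 go.py .5653,-.0575,.102,.05;  python3 -c "
from h import *
grab('wrist','wrist14')"; python3 pots.py wrist14 .058
```

```text
t 14.7 p [ 0.5656 -0.0576  0.1019] psi 0.048 tilt [ 0.0024 -0.0018] q [-0.31  0.43  1.75 -0.    0.96 -0.36] F [ 0.6  0.8 -0.9] w 0.455
.5653,-.0575,.102,.05
linear [ 0.01 -0.03 -0.01] rot [ 0.002  0.002 -0.002] n 0.0
  rect ang 0.046 18.2 10.1
  rect ang -1.484 1.3 6.7
ctr [ 0.5672 -0.0612] res 0.3 ang -0.137 786 px [280. 316.]
ctr [ 0.5675 -0.079 ] res 4.75 ang -0.17 38 px [285. 382.]
```

View pics/wrist14.png

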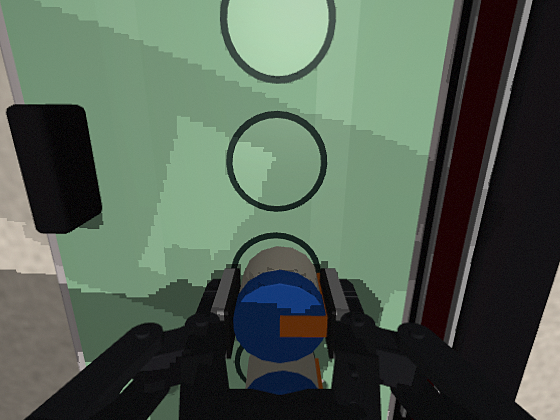

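Run:
```python
from h import *
c=load('wrist14')[1]; print(onz(c,[(277,233.5),(277,247),(277,161)],.02).round(4))
```

```text
[[ 5.647e-01 -3.650e-02  2.000e-02]
 [ 5.650e-01 -4.400e-02  2.000e-02]
 [ 5.630e-01  2.000e-04  2.000e-02]]
```

Request:
apply_moves --motion '[{"jaw": 0.8,"linear": [0.35,0,0],"delta_rot": [0,0,0]},{"jaw": 0.8,"linear": [0.35,0,0.1],"delta_rot": [0,0,0]},{"jaw": 0.8,"linear": [0.35,0,0.15],"delta_rot": [0,0,0]},{"jaw": 0.0,"linear": [0.35,0,0.1],"delta_rot": [0,0,0]},{"jaw": -0.2,"linear": [0.35,0,0.1],"delta_rot": [0,0,0]},{"jaw": -0.3,"linear": [0.35,0,0.1],"delta_rot": [0,0,0]},{"jaw": -0.3,"linear": [0.35,0,-4],"delta_rot": [0,0,0]},{"jaw": -0.4,"linear": [0.35,0,-9],"delta_rot": [0,0,0]}]'

```text
time_s: 15.75
eef_pos: [0.5642, -0.0537, 0.1914]
tcp_rot: [[-0.048, 0.999, -0.001], [0.999, 0.048, -0.001], [-0.001, -0.001, -1.0]]
force: [1.2, -0.1, 0.1]
gripper_width: 0.695
```

```bash
python3 -c "
from h import *
grab('wrist','wrist15')"; python3 pots.py wrist15 .058; python3 go.py .593,-.2955,.15,-.25
```

```text
rect ang 0.048 18.4 9.6
  rect ang -0.002 9.7 18.2
ctr [ 0.5679 -0.0567] res 0.47 ang -0.151 324 px [284. 236.]
ctr [ 0.5713 -0.1157] res 0.52 ang -0.174 234 px [284. 308.]
t 15.8 p [ 0.5681 -0.0546  0.1996] psi 0.049 tilt [ 0.0106 -0.0043] q [-0.3   0.28  1.71 -0.    1.14 -0.35] F [ 4.4 -0.6  4.6] w 0.706
.593,-.2955,.15,-.25
linear [-24.16   1.26   5.09] rot [0.011 0.003 0.299] n 4.0
```

View pics/wrist15.png

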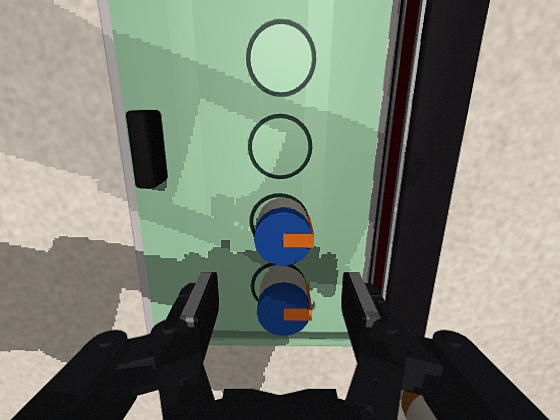

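Run:
```python
from h import *
c=load('scene0')[1]; print(onz(c,[(228.6,268)],.145), onz(c,[(233,322)],.0))
c=load('wrist7')[1]; print(onz(c,[(419,185),(432,220)],.0),onz(c,[(527,215)],.15))
```

```text
[[ 0.73451925 -0.25295418  0.145     ]] [[ 0.73534813 -0.2561134   0.        ]]
[[ 0.70558834 -0.26178244  0.        ]
 [ 0.72843299 -0.30848814  0.        ]] [[ 0.73049878 -0.2499497   0.15      ]]
```

Request:
apply_moves --motion '[{"jaw": -0.45,"linear": [-6,0.3,0],"delta_rot": [0,0,0.08]},{"jaw": -0.45,"linear": [-12,0.6,0],"delta_rot": [0,0,0.16]},{"jaw": -0.45,"linear": [-18,0.9,1],"delta_rot": [0,0,0.24]},{"jaw": -0.45,"linear": [-23,1.2,3],"delta_rot": [0,0,0.3]},{"jaw": -0.45,"linear": [-24.2,1.2,5],"delta_rot": [0.01,0,0.3]},{"jaw": -0.45,"linear": [-24.2,1.2,5],"delta_rot": [0.01,0,0.3]}]'

```text
time_s: 16.55
eef_pos: [0.5911, -0.2964, 0.1484]
tcp_rot: [[0.25, 0.968, -0.003], [0.968, -0.25, -0.001], [-0.001, -0.002, -1.0]]
force: [-1.0, 0.0, -0.4]
gripper_width: 0.724
```

```bash
python3 -c "
from h import *
grab('wrist','wrist16')"; python3 pots.py wrist16 ; python3 go.py .593,-.2955,.078,-.25
```

```text
rect ang -0.252 10.0 18.3
  rect ang 1.505 23.3 10.6
  rect ang 0.045 10.9 4.1
ctr [ 0.5941 -0.2951] res 0.38 ang -0.415 414 px [283. 243.]
ctr [ 0.5374 -0.3778] res 1.55 ang 1.689 299 px [233. 362.]
ctr [ 0.4532 -0.3763] res 3.84 ang -0.656 49 px [139. 402.]
t 16.6 p [ 0.5918 -0.2956  0.1498] psi -0.252 tilt [-0.001  -0.0017] q [-0.64  0.53  1.48 -0.    1.13 -0.39] F [-0.1  0.3  0.5] w 0.725
.593,-.2955,.078,-.25
linear [0.06 0.12 7.18] rot [-0.001  0.002 -0.002] n 1.1
```

View pics/wrist16.png

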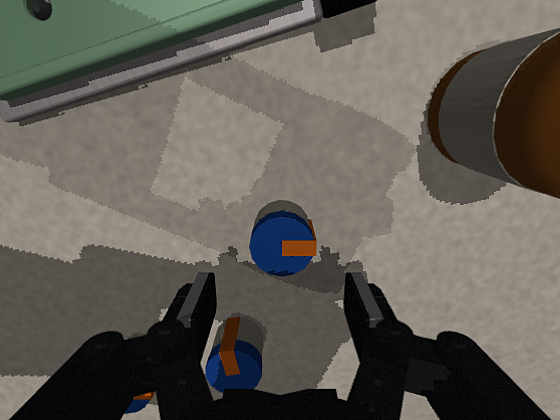

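Request:
apply_moves --motion '[{"jaw": -0.45,"linear": [-0.15,0.1,4],"delta_rot": [0,0,0]},{"jaw": -0.45,"linear": [-0.15,0.1,7.1],"delta_rot": [0,0,0]},{"jaw": -0.45,"linear": [-0.15,0.1,7.1],"delta_rot": [0,0,0]},{"jaw": 0.8,"linear": [-0.15,0.1,7.1],"delta_rot": [0,0,0]},{"jaw": 0.8,"linear": [-0.15,0.1,7.1],"delta_rot": [0,0,0]},{"jaw": 0.8,"linear": [-0.15,0.1,7.1],"delta_rot": [0,0,0]},{"jaw": 0.8,"linear": [-0.15,0.1,7.1],"delta_rot": [0,0,0]}]'

```text
time_s: 17.48
eef_pos: [0.5937, -0.298, 0.0814]
tcp_rot: [[0.249, 0.968, 0.002], [0.968, -0.249, -0.004], [-0.003, 0.003, -1.0]]
force: [-0.5, 2.6, 6.5]
gripper_width: 0.451
```

```bash
python3 go.py .5625,0.0005,.17,.045
```

```text
t 17.475 p [ 0.5937 -0.298   0.0814] psi -0.252 tilt [ 0.0023 -0.0036] q [-0.64  0.63  1.49 -0.    1.02 -0.39] F [-0.5  2.6  6.5] w 0.451
.5625,0.0005,.17,.045
linear [ 28.11 -10.43  -8.98] rot [ 0.003  0.003 -0.297] n 5.0
```

Request:
apply_moves --motion '[{"jaw": 0.8,"linear": [0,0,-4.5],"delta_rot": [0,0,0]},{"jaw": 0.8,"linear": [1,0,-9],"delta_rot": [0,0,-0.05]},{"jaw": 0.8,"linear": [6.5,-2,-9],"delta_rot": [0,0,-0.1]},{"jaw": 0.8,"linear": [12,-4,-9],"delta_rot": [0,0,-0.15]},{"jaw": 0.8,"linear": [18,-6.5,-9],"delta_rot": [0,0,-0.2]},{"jaw": 0.8,"linear": [23.5,-8.5,-9],"delta_rot": [0,0,-0.25]},{"jaw": 0.8,"linear": [28.1,-10.4,-9],"delta_rot": [0,0,-0.3]},{"jaw": 0.8,"linear": [28.1,-10.4,-9],"delta_rot": [0,0,-0.3]}]'

```text
time_s: 18.48
eef_pos: [0.5621, 0.0037, 0.1708]
tcp_rot: [[-0.053, 0.999, 0.002], [0.999, 0.053, -0.003], [-0.003, 0.002, -1.0]]
force: [-0.6, -0.1, -0.8]
gripper_width: 0.456
```

```bash
python3 go.py .5625,0.0005,.103,.045;  python3 -c "
from h import *
grab('wrist','wrist17')"; python3 pots.py wrist17 .127
```

```text
t 18.475 p [0.5621 0.0037 0.1708] psi 0.053 tilt [ 0.0025 -0.0031] q [-0.2   0.31  1.74 -0.    1.09 -0.26] F [-0.6 -0.1 -0.8] w 0.456
.5625,0.0005,.103,.045
linear [-0.3   0.01  6.78] rot [0.002 0.003 0.008] n 1.1
  rect ang 0.052 18.3 10.4
ctr [0.5632 0.0052] res 0.27 ang -0.125 809 px [280. 306.]
ctr [ 0.5563 -0.0161] res 5.54 ang None 0 px [282. 379.]
```

Request:
apply_moves --motion '[{"jaw": 0.8,"linear": [-0.35,0,3],"delta_rot": [0,0,0]},{"jaw": 0.8,"linear": [-0.35,0,5.5],"delta_rot": [0,0,0]},{"jaw": 0.8,"linear": [-0.35,0,6.6],"delta_rot": [0,0,0]},{"jaw": 0.8,"linear": [-0.35,0,6.9],"delta_rot": [0,0,0]},{"jaw": 0.8,"linear": [-0.35,0,6.9],"delta_rot": [0,0,0]}]'

```text
time_s: 19.15
eef_pos: [0.5637, -0.0025, 0.1026]
tcp_rot: [[-0.051, 0.999, 0.004], [0.999, 0.051, -0.004], [-0.005, 0.004, -1.0]]
force: [0.7, -0.9, -0.4]
gripper_width: 0.456
```

```bash
python3 go.py .5625,0.0005,.1014,.045;  python3 -c "
from h import *
grab('wrist','wrist18')"
```

```text
t 19.15 p [ 0.5637 -0.0025  0.1026] psi 0.051 tilt [ 0.0045 -0.0043] q [-0.21  0.42  1.76 -0.    0.95 -0.26] F [ 0.7 -0.9 -0.4] w 0.456
.5625,0.0005,.1014,.045
linear [ 0.3  -0.11  0.12] rot [0.004 0.005 0.006] n 0.1
```

View pics/wrist18.png

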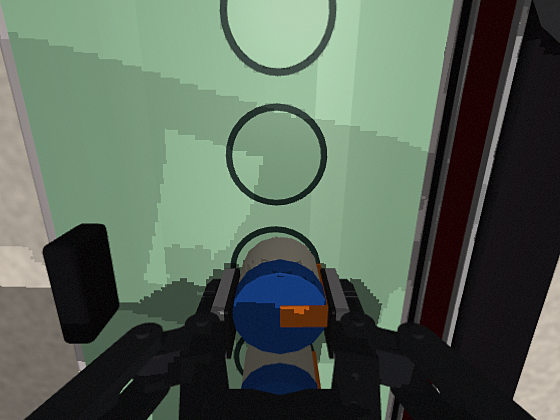

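Request:
apply_moves --motion '[{"jaw": 0.8,"linear": [0.2,-0.2,0.05],"delta_rot": [0,0,0]},{"jaw": 0.8,"linear": [0.2,-0.2,0.15],"delta_rot": [0,0,0]},{"jaw": 0.8,"linear": [0.2,-0.2,0.2],"delta_rot": [0,0,0]},{"jaw": 0.0,"linear": [0.2,-0.2,0.15],"delta_rot": [0,0,0]},{"jaw": -0.2,"linear": [0.2,-0.2,0.15],"delta_rot": [0,0,0]},{"jaw": -0.3,"linear": [0.2,-0.2,0.15],"delta_rot": [0,0,0]},{"jaw": -0.3,"linear": [0.2,-0.2,-4],"delta_rot": [0,0,0]},{"jaw": -0.4,"linear": [0.2,-0.2,-9],"delta_rot": [0,0,0]}]'

```text
time_s: 20.2
eef_pos: [0.5604, 0.0001, 0.1926]
tcp_rot: [[-0.051, 0.999, 0.002], [0.999, 0.051, -0.004], [-0.004, 0.002, -1.0]]
force: [1.3, 0.0, 0.0]
gripper_width: 0.702
```

```bash
python3 -c "
from h import *
grab('wrist','wrist19');grab('scene','scene19')"; python3 pots.py wrist19 .058; python3 pots.py scene19; python3 go.py .455,-.3765,.15,-.26
```

```text
rect ang 0.05 18.4 9.5
  rect ang 0.049 18.4 9.5
  rect ang -0.014 9.7 18.5
ctr [0.5637 0.0016] res 0.43 ang -0.115 325 px [283. 229.]
ctr [ 0.5679 -0.0567] res 0.44 ang -0.178 258 px [284. 301.]
ctr [ 0.5714 -0.1157] res 0.42 ang -0.239 192 px [285. 363.]
  rect ang -0.071 6.2 18.5
  rect ang -0.15 6.9 21.1
  rect ang 0.001 21.7 7.5
  rect ang -0.336 6.2 23.4
  rect ang 1.53 12.4 5.7
ctr [-0.0339  0.5806] res 1.55 ang None 0 px [326.  77.]
ctr [0.5435 0.0121] res 1.48 ang 0.473 15 px [289. 211.]
ctr [ 0.5491 -0.0485] res 1.7 ang 0.541 16 px [269. 221.]
ctr [ 0.5519 -0.107 ] res 1.04 ang 0.369 19 px [249. 231.]
ctr [ 0.4575 -0.3801] res 1.4 ang -0.267 19 px [119. 255.]
ctr [ 0.5395 -0.3833] res 2.18 ang 2.135 14 px [131. 276.]
t 20.3 p [ 0.5647 -0.0007  0.1988] psi 0.051 tilt [ 0.0152 -0.0065] q [-0.21  0.27  1.73 -0.    1.13 -0.26] F [ 0.9 -0.   0.2] w 0.7
.455,-.3765,.15,-.26
linear [-36.94 -12.94   4.96] rot [0.016 0.005 0.311] n 6.3
```

View pics/wrist19.png

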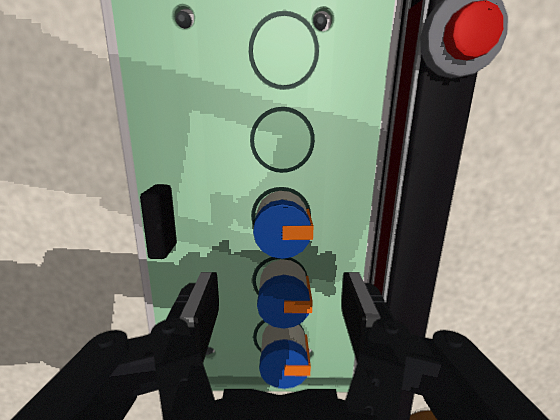

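Request:
apply_moves --motion '[{"jaw": -0.45,"linear": [-5,-1,0],"delta_rot": [0,0,0.05]},{"jaw": -0.45,"linear": [-11,-3,0],"delta_rot": [0,0,0.1]},{"jaw": -0.45,"linear": [-17,-5,0],"delta_rot": [0,0,0.15]},{"jaw": -0.45,"linear": [-23,-7.5,0],"delta_rot": [0,0,0.2]},{"jaw": -0.45,"linear": [-28.5,-10,1],"delta_rot": [0,0,0.25]},{"jaw": -0.45,"linear": [-34,-12,3],"delta_rot": [0.01,0,0.31]},{"jaw": -0.45,"linear": [-36.9,-12.9,5],"delta_rot": [0.01,0,0.31]},{"jaw": -0.45,"linear": [-36.9,-12.9,5],"delta_rot": [0.01,0,0.31]}]'

```text
time_s: 21.3
eef_pos: [0.4535, -0.3774, 0.1472]
tcp_rot: [[0.26, 0.966, 0.003], [0.966, -0.26, -0.003], [-0.002, 0.004, -1.0]]
force: [-0.1, 0.8, 0.3]
gripper_width: 0.724
```

```bash
python3 -c "
from h import *
grab('wrist','wrist20')"; python3 pots.py wrist20 ; python3 go.py .4545,-.3785,.078,-.26
```

```text
rect ang 1.504 19.9 10.2
  rect ang -0.265 10.0 18.3
ctr [ 0.5359 -0.3803] res 0.42 ang 1.374 465 px [411. 216.]
ctr [ 0.4546 -0.3773] res 0.43 ang -0.428 404 px [279. 246.]
ctr [ 0.5991 -0.5506] res 4.62 ang None 0 px [546. 397.]
ctr [ 0.5276 -0.5199] res 6.03 ang None 0 px [419. 413.]
t 21.35 p [ 0.4544 -0.3762  0.1482] psi -0.261 tilt [ 0.0038 -0.0032] q [-0.89  0.39  1.68  0.    1.06 -0.63] F [-0.3  0.  -0.1] w 0.722
.4545,-.3785,.078,-.26
linear [-0.2   0.04  7.02] rot [ 0.005  0.002 -0.001] n 1.1
```

View pics/wrist20.png

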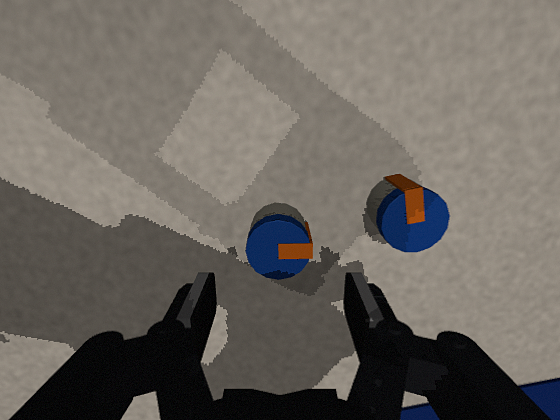

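Request:
apply_moves --motion '[{"jaw": -0.4,"linear": [-0.3,0,4],"delta_rot": [0.005,0,0]},{"jaw": -0.4,"linear": [-0.3,0,7.0],"delta_rot": [0.005,0,0]},{"jaw": -0.4,"linear": [-0.3,0,7.0],"delta_rot": [0.005,0,0]},{"jaw": 0.8,"linear": [-0.3,0,7.0],"delta_rot": [0.005,0,0]},{"jaw": 0.8,"linear": [-0.3,0,7.0],"delta_rot": [0.005,0,0]},{"jaw": 0.8,"linear": [-0.3,0,7.0],"delta_rot": [0.005,0,0]},{"jaw": 0.8,"linear": [-0.3,0,7.0],"delta_rot": [0.005,0,0]}]'

```text
time_s: 22.22
eef_pos: [0.4549, -0.38, 0.0801]
tcp_rot: [[0.258, 0.966, 0.001], [0.966, -0.258, -0.004], [-0.003, 0.002, -1.0]]
force: [0.8, 1.1, 7.0]
gripper_width: 0.454
```

```bash
python3 go.py .5605,0.058,.17,.04
```

```text
t 22.225 p [ 0.4549 -0.38    0.0801] psi -0.261 tilt [ 0.0012 -0.0039] q [-0.9   0.51  1.69 -0.    0.94 -0.63] F [0.8 1.1 7. ] w 0.454
.5605,0.058,.17,.04
linear [45.01 -1.09 -9.15] rot [ 0.002  0.004 -0.301] n 7.4
```

Request:
apply_moves --motion '[{"jaw": 0.8,"linear": [0,0,-4.5],"delta_rot": [0,0,0]},{"jaw": 0.8,"linear": [3,0,-9],"delta_rot": [0,0,-0.05]},{"jaw": 0.8,"linear": [9,0,-9.2],"delta_rot": [0,0,-0.1]},{"jaw": 0.8,"linear": [15,0,-9.2],"delta_rot": [0,0,-0.15]},{"jaw": 0.8,"linear": [21,-0.5,-9.2],"delta_rot": [0,0,-0.2]},{"jaw": 0.8,"linear": [27,-0.5,-9.2],"delta_rot": [0,0,-0.25]},{"jaw": 0.8,"linear": [33,-1,-9.2],"delta_rot": [0,0,-0.3]},{"jaw": 0.8,"linear": [39,-1,-9.2],"delta_rot": [0,0,-0.3]}]'

```text
time_s: 23.22
eef_pos: [0.546, 0.0016, 0.1714]
tcp_rot: [[-0.039, 0.999, 0.002], [0.999, 0.039, -0.004], [-0.004, 0.002, -1.0]]
force: [0.6, -0.6, -1.1]
gripper_width: 0.454
```

```bash
python3 go.py .5605,0.058,.17,.04 .5605,0.058,.103,.04
```

```text
t 23.225 p [0.546  0.0016 0.1714] psi 0.039 tilt [ 0.0022 -0.0042] q [-0.21  0.27  1.79 -0.    1.08 -0.25] F [ 0.6 -0.6 -1.1] w 0.454
.5605,0.058,.17,.04
linear [5.58 1.67 0.12] rot [ 0.002  0.004 -0.001] n 0.9
.5605,0.058,.103,.04
linear [5.61 1.66 6.82] rot [ 0.002  0.004 -0.001] n 1.4
```

Request:
apply_moves --motion '[{"jaw": 0.8,"linear": [3,1,0],"delta_rot": [0,0,0]},{"jaw": 0.8,"linear": [5.6,1.6,1],"delta_rot": [0,0,0]},{"jaw": 0.8,"linear": [5.6,1.6,4],"delta_rot": [0,0,0]},{"jaw": 0.8,"linear": [5.6,1.6,6],"delta_rot": [0,0,0]},{"jaw": 0.8,"linear": [5.6,1.6,6.9],"delta_rot": [0,0,0]},{"jaw": 0.8,"linear": [5.6,1.6,7.0],"delta_rot": [0,0,0]},{"jaw": 0.8,"linear": [5.6,1.6,7.0],"delta_rot": [0,0,0]}]'

```text
time_s: 24.1
eef_pos: [0.5606, 0.0576, 0.1021]
tcp_rot: [[-0.039, 0.999, 0.004], [0.999, 0.039, -0.004], [-0.005, 0.004, -1.0]]
force: [0.8, -0.4, -0.7]
gripper_width: 0.455
```

```bash
python3 go.py .5605,0.058,.1008,.04;  python3 -c "
from h import *
grab('wrist','wrist21')";python3 pots.py wrist21 .058
```

```text
t 24.1 p [0.5606 0.0576 0.1021] psi 0.039 tilt [ 0.0037 -0.0044] q [-0.11  0.42  1.76 -0.    0.96 -0.14] F [ 0.8 -0.4 -0.7] w 0.455
.5605,0.058,.1008,.04
linear [ 0.04 -0.01  0.13] rot [ 0.004  0.005 -0.001] n 0.0
  rect ang 0.039 18.4 10.5
  rect ang -1.412 1.5 9.0
ctr [0.562  0.0567] res 0.22 ang -0.077 794 px [280. 310.]
ctr [0.5609 0.0359] res 5.5 ang -0.114 53 px [281. 380.]
```

View pics/wrist21.png

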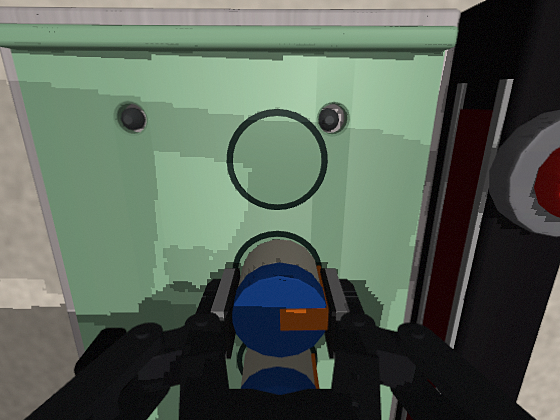

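Ring 3's top edge is at row 232 and the pot's is at about row 240, so it is well centred. I'll release it.

Request:
apply_moves --motion '[{"jaw": 0.8,"linear": [0.1,0,0.1],"delta_rot": [0,0,0]},{"jaw": 0.8,"linear": [0.1,0,0.2],"delta_rot": [0,0,0]},{"jaw": 0.8,"linear": [0.1,0,0.2],"delta_rot": [0,0,0]},{"jaw": 0.0,"linear": [0.1,0,0.15],"delta_rot": [0,0,0]},{"jaw": -0.2,"linear": [0.1,0,0.15],"delta_rot": [0,0,0]},{"jaw": -0.3,"linear": [0.1,0,0.15],"delta_rot": [0,0,0]},{"jaw": -0.3,"linear": [0.1,0,-4],"delta_rot": [0,0,0]},{"jaw": -0.4,"linear": [0.1,0,-9],"delta_rot": [0,0,0]}]'

```text
time_s: 25.15
eef_pos: [0.5593, 0.0591, 0.192]
tcp_rot: [[-0.039, 0.999, 0.001], [0.999, 0.039, -0.004], [-0.004, 0.001, -1.0]]
force: [0.1, -0.5, -0.1]
gripper_width: 0.698
```

```bash
python3 -c "
from h import *
grab('scene','scene22')"; python3 pots.py scene22; python3 go.py .5363,-.3805,.15,1.49
```

```text
rect ang -0.224 5.7 21.6
  rect ang -0.23 6.0 20.9
  rect ang -0.035 5.9 21.1
  rect ang 0.001 20.4 7.5
  rect ang 1.53 12.4 5.7
ctr [-0.0249  0.6233] res 3.81 ang None 0 px [336.  75.]
ctr [0.5418 0.0715] res 2.21 ang 0.528 13 px [308. 202.]
ctr [0.5451 0.0092] res 1.61 ang 0.813 15 px [289. 211.]
ctr [ 0.5485 -0.0473] res 1.08 ang 0.387 17 px [270. 221.]
ctr [ 0.5516 -0.107 ] res 1.13 ang 0.333 18 px [249. 231.]
ctr [ 0.5396 -0.3834] res 2.09 ang 2.141 14 px [131. 276.]
t 25.2 p [0.5633 0.059  0.2002] psi 0.039 tilt [ 0.0128 -0.0053] q [-0.1   0.27  1.72 -0.    1.13 -0.14] F [5.2 0.6 4.7] w 0.702
.5363,-.3805,.15,1.49
linear [-43.78  -4.48   5.21] rot [ 0.006  0.014 -1.451] n 7.8
```

Request:
apply_moves --motion '[{"jaw": -0.45,"linear": [-6,0,0],"delta_rot": [0,0,-0.18]},{"jaw": -0.45,"linear": [-12,-1,0],"delta_rot": [0,0,-0.36]},{"jaw": -0.45,"linear": [-18,-2,0],"delta_rot": [0,0,-0.54]},{"jaw": -0.45,"linear": [-24,-3,0],"delta_rot": [0,0,-0.72]},{"jaw": -0.45,"linear": [-30,-4,0],"delta_rot": [0,0,-0.9]},{"jaw": -0.45,"linear": [-36,-4.5,1],"delta_rot": [0,0,-1.08]},{"jaw": -0.45,"linear": [-41,-4.5,3],"delta_rot": [0,0,-1.26]},{"jaw": -0.45,"linear": [-43.8,-4.5,4],"delta_rot": [0,0,-1.44]}]'

```text
time_s: 26.2
eef_pos: [0.5351, -0.3838, 0.161]
tcp_rot: [[-0.995, 0.099, 0.013], [0.099, 0.995, -0.006], [-0.013, -0.004, -1.0]]
force: [-0.3, 1.0, -1.1]
gripper_width: 0.725
```

```bash
python3 -c "
from h import *
grab('wrist','wrist23')"; python3 pots.py wrist23 ; python3 go.py .5363,-.3805,.078,1.49
```

```text
rect ang 1.479 18.1 9.9
ctr [ 0.5355 -0.3808] res 0.42 ang 1.34 342 px [286. 235.]
ctr [ 0.5788 -0.5673] res 1.44 ang None 0 px [ 30. 301.]
t 26.25 p [ 0.5344 -0.3864  0.1598] psi 1.48 tilt [ 0.012  -0.0066] q [-0.81  0.51  1.49  0.    1.13 -2.29] F [-2.8 -2.1  0.4] w 0.726
.5363,-.3805,.078,1.49
linear [-0.03  0.65  8.18] rot [-0.006  0.013 -0.01 ] n 1.3
```

View pics/wrist23.png

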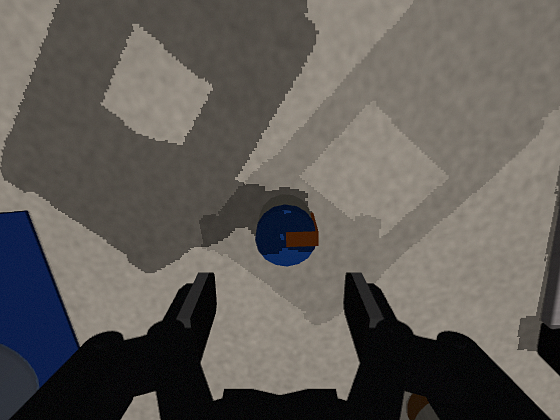

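Request:
apply_moves --motion '[{"jaw": -0.45,"linear": [-0.15,0.6,3],"delta_rot": [-0.006,0.013,0]},{"jaw": -0.45,"linear": [-0.15,0.6,6],"delta_rot": [-0.006,0.013,0]},{"jaw": -0.45,"linear": [-0.15,0.6,8.1],"delta_rot": [-0.006,0.013,0]},{"jaw": -0.45,"linear": [-0.15,0.6,8.1],"delta_rot": [-0.006,0.013,0]},{"jaw": 0.8,"linear": [-0.15,0.6,8.1],"delta_rot": [-0.006,0.013,0]},{"jaw": 0.8,"linear": [-0.15,0.6,8.1],"delta_rot": [-0.006,0.013,0]},{"jaw": 0.8,"linear": [-0.15,0.6,8.1],"delta_rot": [-0.006,0.013,0]},{"jaw": 0.8,"linear": [-0.15,0.6,8.1],"delta_rot": [-0.006,0.013,0]}]'

```text
time_s: 27.25
eef_pos: [0.5382, -0.3817, 0.0805]
tcp_rot: [[-0.996, 0.091, 0.002], [0.091, 0.996, -0.001], [-0.002, -0.001, -1.0]]
force: [-0.1, 1.2, 6.4]
gripper_width: 0.457
```

```bash
python3 go.py .5585,0.116,.17,.04
```

```text
t 27.25 p [ 0.5382 -0.3817  0.0805] psi 1.48 tilt [ 0.0016 -0.0013] q [-0.8   0.62  1.5   0.    1.02 -2.28] F [-0.1  1.2  6.4] w 0.457
.5585,0.116,.17,.04
linear [ 2.5  49.74 -9.02] rot [0.    0.002 1.44 ] n 8.1
```

Request:
apply_moves --motion '[{"jaw": 0.8,"linear": [0,0,-4.5],"delta_rot": [0,0,0]},{"jaw": 0.8,"linear": [0,3,-9],"delta_rot": [0,0,0.18]},{"jaw": 0.8,"linear": [0,9,-9],"delta_rot": [0,0,0.36]},{"jaw": 0.8,"linear": [0.5,15,-9],"delta_rot": [0,0,0.54]},{"jaw": 0.8,"linear": [1,21,-9],"delta_rot": [0,0,0.72]},{"jaw": 0.8,"linear": [1.5,27,-9],"delta_rot": [0,0,0.9]},{"jaw": 0.8,"linear": [2,33,-9],"delta_rot": [0,0,1.08]},{"jaw": 0.8,"linear": [2,39,-9],"delta_rot": [0,0,1.26]}]'

```text
time_s: 28.25
eef_pos: [0.553, 0.0048, 0.1702]
tcp_rot: [[-0.229, 0.973, 0.002], [0.973, 0.229, -0.001], [-0.002, 0.001, -1.0]]
force: [1.2, -1.2, -0.5]
gripper_width: 0.457
```

```bash
python3 go.py .5585,0.116,.17,.04 .5585,0.116,.1018,.04
```

```text
t 28.25 p [0.553  0.0048 0.1702] psi 0.231 tilt [ 0.0018 -0.0014] q [-0.21  0.29  1.77 -0.    1.08 -0.44] F [ 1.2 -1.2 -0.5] w 0.457
.5585,0.116,.17,.04
linear [1.07e+01 3.08e+00 1.00e-02] rot [0.002 0.002 0.191] n 1.8
.5585,0.116,.1018,.04
linear [10.71  3.07  6.83] rot [0.002 0.002 0.191] n 2.1
```

Request:
apply_moves --motion '[{"jaw": 0.8,"linear": [5.5,1.5,0],"delta_rot": [0,0,0.1]},{"jaw": 0.8,"linear": [10.7,3.1,0],"delta_rot": [0,0,0.19]},{"jaw": 0.8,"linear": [10.7,3.1,2.5],"delta_rot": [0,0,0.195]},{"jaw": 0.8,"linear": [10.7,3.1,5],"delta_rot": [0,0,0.195]},{"jaw": 0.8,"linear": [10.7,3.1,6.5],"delta_rot": [0,0,0.195]},{"jaw": 0.8,"linear": [10.7,3.1,6.8],"delta_rot": [0,0,0.195]},{"jaw": 0.8,"linear": [10.7,3.1,6.8],"delta_rot": [0,0,0.195]}]'

```text
time_s: 29.12
eef_pos: [0.5592, 0.1156, 0.1025]
tcp_rot: [[-0.036, 0.999, 0.002], [0.999, 0.036, -0.001], [-0.001, 0.002, -1.0]]
force: [0.1, 0.9, -0.2]
gripper_width: 0.452
```

```bash
python3 go.py .5585,0.116,.101,.04;  python3 -c "
from h import *
grab('wrist','wrist24')";python3 pots.py wrist24 .058
```

```text
t 29.125 p [0.5592 0.1156 0.1025] psi 0.036 tilt [ 0.0023 -0.0014] q [-0.    0.43  1.74 -0.    0.96 -0.04] F [ 0.1  0.9 -0.2] w 0.452
.5585,0.116,.101,.04
linear [ 0.04 -0.07  0.15] rot [ 0.002  0.001 -0.004] n 0.0
  rect ang 0.034 18.4 10.4
  rect ang -1.5 1.3 8.3
ctr [0.5604 0.1166] res 0.24 ang -0.069 814 px [280. 306.]
ctr [0.5593 0.0937] res 5.62 ang -0.083 49 px [282. 380.]
```

View pics/wrist24.png

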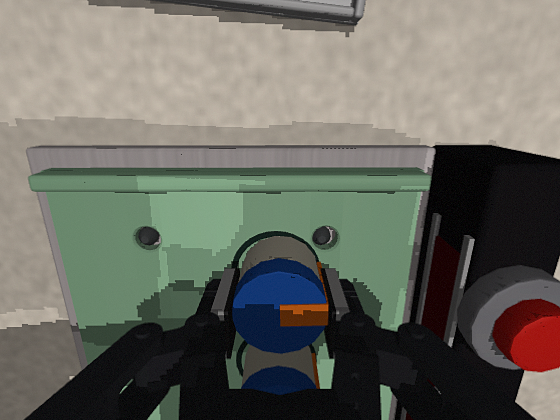

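Request:
apply_moves --motion '[{"jaw": 0.8,"linear": [-0.1,-0.1,0.1],"delta_rot": [0,0,0]},{"jaw": 0.8,"linear": [-0.1,-0.1,0.2],"delta_rot": [0,0,0]},{"jaw": 0.8,"linear": [-0.1,-0.1,0.2],"delta_rot": [0,0,0]},{"jaw": 0.0,"linear": [-0.1,-0.1,0.15],"delta_rot": [0,0,0]},{"jaw": -0.2,"linear": [-0.1,-0.1,0.15],"delta_rot": [0,0,0]},{"jaw": -0.3,"linear": [-0.1,-0.1,0.15],"delta_rot": [0,0,0]},{"jaw": -0.3,"linear": [-0.1,-0.1,-4],"delta_rot": [0,0,0]},{"jaw": -0.4,"linear": [-0.1,-0.1,-9],"delta_rot": [0,0,0]}]'

```text
time_s: 30.18
eef_pos: [0.5573, 0.1147, 0.1927]
tcp_rot: [[-0.036, 0.999, -0.0], [0.999, 0.036, -0.001], [-0.001, -0.0, -1.0]]
force: [1.2, 0.4, -0.6]
gripper_width: 0.7
```

Request:
apply_moves --motion '[{"jaw": -0.4,"linear": [2,-1,-5],"delta_rot": [0,0,0]},{"jaw": -0.4,"linear": [3,-1,-10],"delta_rot": [0,0,0]},{"jaw": -0.4,"linear": [3,-1,-12],"delta_rot": [0,0,0]},{"jaw": -0.4,"linear": [3,-1,-12],"delta_rot": [0,0,0]}]'

```text
time_s: 30.68
eef_pos: [0.547, 0.1448, 0.3147]
tcp_rot: [[-0.036, 0.999, 0.004], [0.999, 0.036, -0.001], [-0.001, 0.004, -1.0]]
force: [-1.0, 0.3, -0.6]
gripper_width: 0.697
```

```bash
python3 -c "
from h import *
grab('wrist','wrist25');grab('scene','scene25')";python3 pots.py wrist25 .058;python3 pots.py scene25 .058; python3 m1.py wrist25 .02; python3 go.py
python3 - <<'E'
from h import *
im=load('wrist25')[0]; cv2.imwrite('pics/w25z.png',cv2.resize(im[60:380,150:430,::-1],None,fx=1.85,fy=1.85,interpolation=cv2.INTER_CUBIC))
E
```

```text
rect ang 0.034 18.1 9.0
  rect ang 0.046 16.8 10.0
  rect ang 0.044 17.7 9.7
  rect ang 0.045 17.4 9.1
  rect ang 0.031 16.8 8.3
ctr [0.5603 0.1184] res 0.54 ang -0.165 137 px [289. 212.]
ctr [0.5623 0.0603] res 0.53 ang -0.181 113 px [289. 260.]
ctr [0.5638 0.0018] res 0.58 ang -0.187 97 px [288. 304.]
ctr [ 0.5682 -0.0565] res 0.61 ang -0.249 79 px [289. 345.]
ctr [ 0.5711 -0.1117] res 2.09 ang -0.577 75 px [290. 380.]
  rect ang -0.139 4.4 18.9
  rect ang -0.267 7.5 18.1
  rect ang -0.071 6.0 17.9
  rect ang -0.035 5.8 17.4
  rect ang 0.001 19.8 7.2
ctr [0.0048 0.4728] res 1.87 ang None 0 px [300.  83.]
ctr [0.5607 0.113 ] res 2.15 ang 0.521 12 px [326. 193.]
ctr [0.5661 0.0548] res 1.51 ang 0.512 15 px [309. 203.]
ctr [ 0.5629 -0.001 ] res 1.45 ang 0.241 14 px [289. 210.]
ctr [ 0.5675 -0.0588] res 1.03 ang 0.147 14 px [269. 220.]
ctr [ 0.5719 -0.1168] res 1.13 ang 0.114 17 px [249. 231.]
[239.4 372.5] [5.5 9.5] area 38.0 [ 0.5028 -0.1368  0.02  ]
[288.5 209.9] [40.5 45.2] area 1436.5 [0.5615 0.1086 0.02  ]
[308.1 188.1] [ 9.8 12. ] area 91.0 [0.5829 0.1359 0.02  ]
[230.4 188.1] [10.6 12.5] area 101.5 [0.4935 0.1328 0.02  ]
t 30.775 p [0.5457 0.1444 0.3114] psi 0.035 tilt [-0.0016 -0.0015] q [ 0.05  0.15  1.62 -0.    1.37  0.01] F [-0.7 -0.5 -0.4] w 0.7
```

View pics/w25z.png

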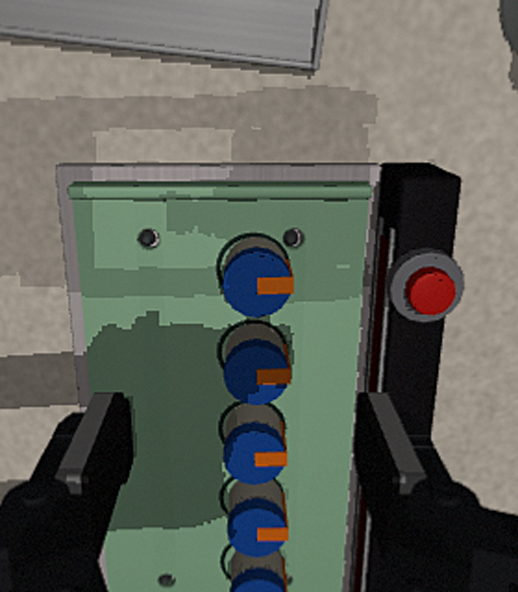

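View pics/scene25.png

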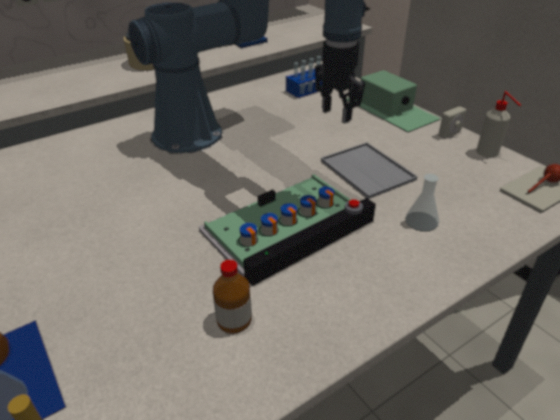

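```bash
python3 - <<'E'
from h import *
A=[];b=[]
for n in('wrist0','wrist1','wrist6','wrist25','scene25','side6'):
    im,c=load(n); h=cv2.cvtColor(im,cv2.COLOR_RGB2HSV); m=(((h[...,0]<6)|(h[...,0]>172))&(h[...,1]>170)&(h[...,2]>90)).astype(np.uint8)
    N,L,st,ce=cv2.connectedComponentsWithStats(m)
    best=min(((np.linalg.norm(onz(c,[ce[i]],.075)[0][:2]-[.655,.12]),i) for i in range(1,N) if st[i,4]>20))
    i=best[1]; o,d=ray(c,[ce[i]]); d=d[0]/np.linalg.norm(d[0]); print(n,ce[i].round(1),st[i,4],onz(c,[ce[i]],.075)[0].round(4),onz(c,[ce[i]],.068)[0].round(4))
    if n.startswith('w') or n=='scene25':
        M=np.eye(3)-np.outer(d,d); A.append(M);b.append(M@o)
print(np.linalg.solve(sum(A),sum(b)))
E
python3 go.py .654,.121,.2,.035
```

```text
wrist0 [375.8  51.7] 785 [0.6548 0.123  0.075 ] [0.6567 0.1239 0.068 ]
wrist1 [382.4 114.1] 449 [0.6551 0.1224 0.075 ] [0.6572 0.1222 0.068 ]
wrist6 [385.8 116.9] 531 [0.6551 0.1225 0.075 ] [0.6573 0.1223 0.068 ]
wrist25 [383.4 218.3] 431 [0.6553 0.1211 0.075 ] [0.6578 0.1187 0.068 ]
scene25 [353.6 202.6] 49 [0.6502 0.1233 0.075 ] [0.6435 0.1299 0.068 ]
t 30.775 p [0.5457 0.1444 0.3114] psi 0.035 tilt [-0.0016 -0.0015] q [ 0.05  0.15  1.62 -0.    1.37  0.01] F [-0.7 -0.5 -0.4] w 0.7
.654,.121,.2,.035
linear [-2.71 10.75 11.13] rot [-0.002  0.001  0.   ] n 2.5Traceback (most recent call last):
  File "<stdin>", line 6, in <module>
ValueError: min() iterable argument is empty
```

Request:
apply_moves --motion '[{"jaw": 1,"linear": [-1,5,0],"delta_rot": [0,0,0]},{"jaw": 1,"linear": [-2.3,10.9,3],"delta_rot": [0,0,0]},{"jaw": 1,"linear": [-2.3,10.9,9],"delta_rot": [0,0,0]},{"jaw": 1,"linear": [-2.3,10.9,14],"delta_rot": [0,0,0]},{"jaw": 1,"linear": [-2.3,10.9,14],"delta_rot": [0,0,0]},{"jaw": 1,"linear": [-2.3,10.9,14],"delta_rot": [0,0,0]}]'

```text
time_s: 31.52
eef_pos: [0.6558, 0.125, 0.1723]
tcp_rot: [[-0.035, 0.999, -0.001], [0.999, 0.035, -0.001], [-0.001, -0.001, -1.0]]
force: [0.3, 0.2, 0.1]
gripper_width: -0.0
```

```bash
python3 -c "
from h import *
grab('wrist','wrist26')"; python3 go.py .655,.122,.152,.035
```

```text
t 31.575 p [0.6566 0.1251 0.1738] psi 0.035 tilt [ 0.0021 -0.0014] q [ 0.01  0.51  1.45 -0.    1.18 -0.02] F [ 0.5 -0.4  0.1] w -0.004
.655,.122,.152,.035
linear [-0.3  -0.17  2.18] rot [0.002 0.001 0.   ] n 0.4
```

View pics/wrist26.png

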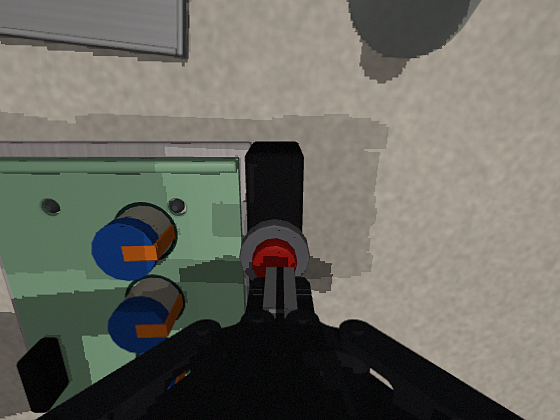

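Request:
apply_moves --motion '[{"jaw": 1,"linear": [-0.3,-0.2,1],"delta_rot": [0,0,0]},{"jaw": 1,"linear": [-0.3,-0.2,2],"delta_rot": [0,0,0]},{"jaw": 1,"linear": [-0.3,-0.2,2.3],"delta_rot": [0,0,0]},{"jaw": 1,"linear": [-0.3,-0.2,2.5],"delta_rot": [0,0,0]},{"jaw": 1,"linear": [-0.3,-0.2,2.5],"delta_rot": [0,0,0]}]'

```text
time_s: 32.2
eef_pos: [0.6547, 0.122, 0.1489]
tcp_rot: [[-0.035, 0.999, 0.002], [0.999, 0.035, -0.001], [-0.002, 0.002, -1.0]]
force: [-2.0, -0.4, 2.0]
gripper_width: -0.001
```

Force is starting to build at the button, so I'll press in small steps.

Request:
apply_moves --motion '[{"jaw": 1,"linear": [0,0,0.3],"delta_rot": [0,0,0]},{"jaw": 1,"linear": [0,0,0.6],"delta_rot": [0,0,0]},{"jaw": 1,"linear": [0,0,0.7],"delta_rot": [0,0,0]},{"jaw": 1,"linear": [0,0,0.7],"delta_rot": [0,0,0]}]'

```text
time_s: 32.7
eef_pos: [0.6552, 0.1221, 0.1453]
tcp_rot: [[-0.036, 0.999, 0.003], [0.999, 0.036, -0.002], [-0.002, 0.003, -1.0]]
force: [-10.4, -1.8, 21.1]
gripper_width: -0.002
```

```bash
python3 -c "
from h import *
grab('wrist','wrist27');a=load('wrist27')[0][190:300,210:350,::-1];b=load('wrist26')[0][190:300,210:350,::-1]
cv2.imwrite('pics/btn.png',cv2.resize(np.hstack([b,a]),None,fx=2.8,fy=2.8,interpolation=cv2.INTER_CUBIC))"; python3 go.py
```

```text
t 32.75 p [0.6552 0.1221 0.1453] psi 0.036 tilt [ 0.0029 -0.0018] q [ 0.01  0.54  1.47 -0.    1.13 -0.03] F [-10.9  -1.3  21.3] w -0.004
```

View pics/btn.png

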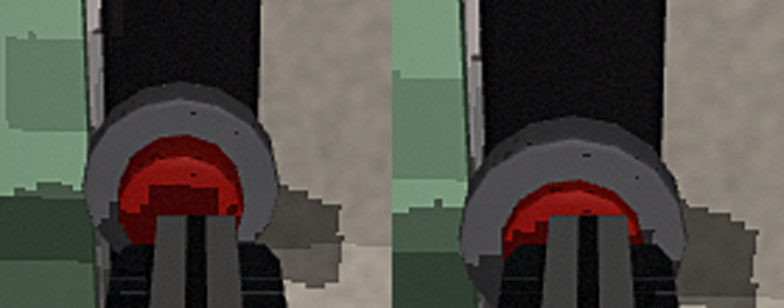

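The button is visibly sunk (right half of the picture). I'll release it and look at the tray.

Request:
apply_moves --motion '[{"jaw": 1,"linear": [0,0,-3],"delta_rot": [0,0,0]},{"jaw": 1,"linear": [2,-2,-9],"delta_rot": [0,0,0]},{"jaw": 0,"linear": [7,-5,-14],"delta_rot": [0,0,0]},{"jaw": -0.4,"linear": [12,-8,-18],"delta_rot": [0,0,0]},{"jaw": -0.4,"linear": [17,-12,-19],"delta_rot": [0,0,0]},{"jaw": -0.4,"linear": [20,-14,-19],"delta_rot": [0,0,0]},{"jaw": -0.4,"linear": [20,-14,-19],"delta_rot": [0,0,0]}]'

```text
time_s: 33.62
eef_pos: [0.5051, 0.3208, 0.3355]
tcp_rot: [[-0.042, 0.999, 0.004], [0.999, 0.042, -0.0], [-0.0, 0.004, -1.0]]
force: [0.6, 0.3, -0.5]
gripper_width: 0.704
```

```bash
python3 -c "
from h import *
grab('wrist','wrist28')"; python3 go.py;python3 pots.py wrist28 .058
```

```text
t 33.675 p [0.5064 0.319  0.3349] psi 0.04 tilt [ 0.0042 -0.0014] q [ 0.37  0.21  1.51 -0.    1.42  0.33] F [-0.2  0.  -0.5] w 0.7
  rect ang 0.076 16.9 9.5
  rect ang 0.038 17.8 8.6
ctr [0.5603 0.1179] res 0.69 ang -0.157 73 px [314. 335.]
ctr [0.563  0.0597] res 1.32 ang -0.198 61 px [312. 371.]
```

View pics/wrist28.png

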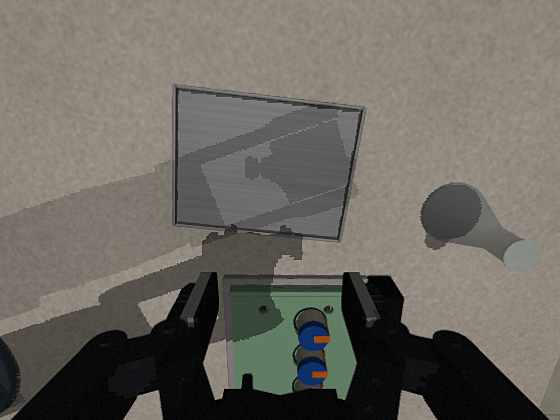

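Run:
```python
from h import *
c=load('wrist28')[1]; p=onz(c,[(174,86),(366,108),(342,241),(174,227)],.014)[:,:2]; print(p.round(4),p.mean(0).round(4)); 
for a,b in((3,2),(0,1)): v=p[b]-p[a]; print(np.arctan2(v[1],v[0]),np.linalg.norm(v))
for a,b in((3,0),(2,1)): v=p[b]-p[a]; print(np.arctan2(v[1],v[0])-np.pi/2,np.linalg.norm(v))
# flask
print('flask',onz(c,[(452,210)],0).round(3), 'side', onz(load('side6')[1],[(170,338)],0).round(3))
ctr=p.mean(0); yaw=-.085
```

```text
[[0.3864 0.4162]
 [0.6034 0.4021]
 [0.5934 0.2363]
 [0.3753 0.2473]] [0.4896 0.3255]
-0.05055126590843403 0.21833804968502277
-0.06496242030369975 0.21747045994305741
-0.06510389180165643 0.1693099267620019
-0.060021754023881435 0.16616555869563346
flask [[0.736 0.28  0.   ]] side [[0.733 0.278 0.   ]]
```

```bash
python3 go.py .558,.115,.15,.036
```

```text
t 33.675 p [0.5064 0.319  0.3349] psi 0.04 tilt [ 0.0042 -0.0014] q [ 0.37  0.21  1.51 -0.    1.42  0.33] F [-0.2  0.  -0.5] w 0.7
.558,.115,.15,.036
linear [-20.56   4.27  18.54] rot [0.004 0.002 0.004] n 4.5
```

Request:
apply_moves --motion '[{"jaw": -0.4,"linear": [-5,1,2],"delta_rot": [0,0,0]},{"jaw": -0.4,"linear": [-10,2,5],"delta_rot": [0,0,0]},{"jaw": -0.4,"linear": [-15,3,8],"delta_rot": [0,0,0]},{"jaw": -0.4,"linear": [-20,4.3,11],"delta_rot": [0,0,0]},{"jaw": -0.4,"linear": [-20.6,4.3,16],"delta_rot": [0,0,0]},{"jaw": -0.4,"linear": [-20.6,4.3,18.5],"delta_rot": [0,0,0]},{"jaw": -0.4,"linear": [-20.6,4.3,18.5],"delta_rot": [0,0,0]}]'

```text
time_s: 34.55
eef_pos: [0.557, 0.113, 0.1475]
tcp_rot: [[-0.038, 0.999, -0.002], [0.999, 0.038, -0.002], [-0.002, -0.002, -1.0]]
force: [0.2, 0.4, 0.0]
gripper_width: 0.699
```

```bash
python3 -c "
from h import *
grab('wrist','wrist29')"; python3 go.py .558,.115,.099,.036;python3 pots.py wrist29 .058
```

```text
t 34.6 p [0.5582 0.1135 0.1494] psi 0.038 tilt [ 0.0019 -0.0016] q [-0.01  0.35  1.73 -0.    1.05 -0.04] F [ 0.5 -0.5  0.5] w 0.698
.558,.115,.099,.036
linear [ 0.16 -0.02  5.04] rot [0.002 0.002 0.002] n 0.8
  rect ang 0.042 18.1 10.3
  rect ang 0.039 18.7 10.4
ctr [0.5601 0.1178] res 0.39 ang -0.126 498 px [284. 254.]
ctr [0.5623 0.0597] res 0.45 ang -0.126 362 px [284. 339.]
ctr [0.5606 0.0418] res 3.87 ang None 0 px [281. 388.]
```

View pics/wrist29.png

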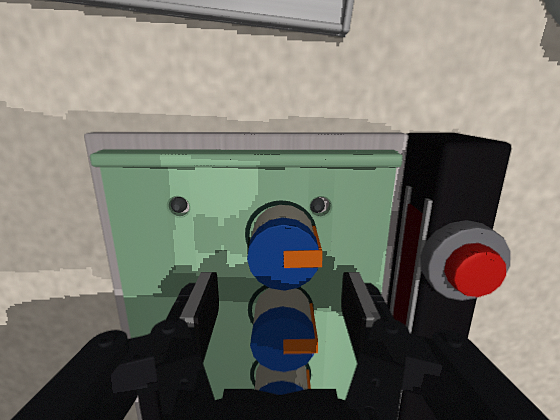

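Request:
apply_moves --motion '[{"jaw": -0.4,"linear": [0.2,0.1,2.5],"delta_rot": [0,0,0]},{"jaw": -0.4,"linear": [0.2,0.1,5],"delta_rot": [0,0,0]},{"jaw": -0.4,"linear": [0.2,0.1,5.0],"delta_rot": [0,0,0]},{"jaw": 0.8,"linear": [0.2,0.1,5.0],"delta_rot": [0,0,0]},{"jaw": 0.8,"linear": [0.2,0.1,5.0],"delta_rot": [0,0,0]},{"jaw": 0.8,"linear": [0.2,0.1,5.0],"delta_rot": [0,0,0]},{"jaw": 0.8,"linear": [0.2,0.1,5.0],"delta_rot": [0,0,0]}]'

```text
time_s: 35.48
eef_pos: [0.5607, 0.1155, 0.1016]
tcp_rot: [[-0.038, 0.999, 0.006], [0.999, 0.038, -0.002], [-0.002, 0.006, -1.0]]
force: [-0.1, -0.6, 7.1]
gripper_width: 0.456
```

```bash
python3 go.py .4427,.3784,.16,.0
```

```text
t 35.475 p [0.5607 0.1155 0.1016] psi 0.038 tilt [ 0.0058 -0.0016] q [-0.    0.43  1.74 -0.    0.96 -0.04] F [-0.1 -0.6  7.1] w 0.456
.4427,.3784,.16,.0
linear [ 26.72 -10.75  -5.95] rot [0.006 0.002 0.038] n 4.7
```

Request:
apply_moves --motion '[{"jaw": 0.8,"linear": [0,0,-4],"delta_rot": [0,0,0]},{"jaw": 0.8,"linear": [3,-1,-6.5],"delta_rot": [0,0,0]},{"jaw": 0.8,"linear": [8.5,-3.5,-6.5],"delta_rot": [0,0,0]},{"jaw": 0.8,"linear": [14,-6,-6.5],"delta_rot": [0,0,0.04]},{"jaw": 0.8,"linear": [19.5,-8,-6.5],"delta_rot": [0,0,0.04]},{"jaw": 0.8,"linear": [25,-10,-6],"delta_rot": [0,0,0.04]},{"jaw": 0.8,"linear": [26.7,-10.8,-6],"delta_rot": [0,0,0.04]},{"jaw": 0.8,"linear": [26.7,-10.8,-6],"delta_rot": [0,0,0.04]}]'

```text
time_s: 36.48
eef_pos: [0.4417, 0.379, 0.1607]
tcp_rot: [[-0.001, 1.0, 0.006], [1.0, 0.001, -0.002], [-0.002, 0.006, -1.0]]
force: [-0.4, -0.5, -1.1]
gripper_width: 0.461
```

```bash
python3 go.py .4427,.3784,.0866,.0; python3 -c "
from h import *
grab('wrist','wrist30')"
```

```text
t 36.475 p [0.4417 0.379  0.1607] psi 0.001 tilt [ 0.0062 -0.0017] q [ 0.51  0.36  1.7  -0.01  1.08  0.51] F [-0.4 -0.5 -1.1] w 0.461
.4427,.3784,.0866,.0
linear [-0.05  0.06  7.42] rot [0.006 0.002 0.001] n 1.2
```

View pics/wrist30.png

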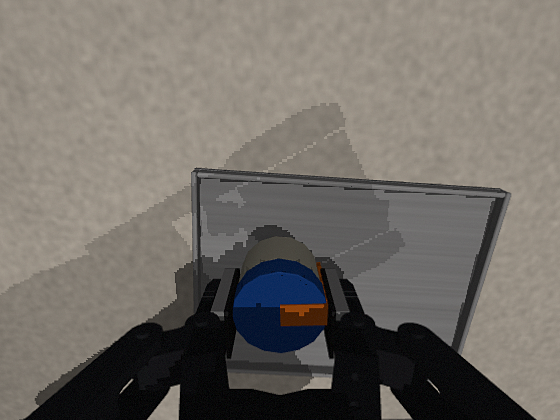

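Request:
apply_moves --motion '[{"jaw": 0.8,"linear": [0,0.2,3],"delta_rot": [0.006,0,0]},{"jaw": 0.8,"linear": [0,0.2,5.5],"delta_rot": [0.006,0,0]},{"jaw": 0.8,"linear": [0,0.2,7.2],"delta_rot": [0.006,0,0]},{"jaw": 0.8,"linear": [0,0.2,7.5],"delta_rot": [0.006,0,0]},{"jaw": 0.8,"linear": [0,0.2,7.6],"delta_rot": [0.006,0,0]},{"jaw": 0.8,"linear": [0,0.2,7.6],"delta_rot": [0.006,0,0]}]'

```text
time_s: 37.28
eef_pos: [0.4458, 0.3772, 0.0856]
tcp_rot: [[0.002, 1.0, 0.001], [1.0, -0.002, -0.002], [-0.002, 0.001, -1.0]]
force: [-0.9, -1.4, 2.6]
gripper_width: 0.457
```

Contact with the floor. I'll release it and go back up.

Request:
apply_moves --motion '[{"jaw": 0.3,"linear": [0,0,0],"delta_rot": [0,0,0]},{"jaw": -0.1,"linear": [0,0,0],"delta_rot": [0,0,0]},{"jaw": -0.2,"linear": [0,0,0],"delta_rot": [0,0,0]},{"jaw": -0.2,"linear": [0,0,-4],"delta_rot": [0,0,0]},{"jaw": -0.4,"linear": [-3,1,-9],"delta_rot": [0,0,0]},{"jaw": -0.4,"linear": [-9,3,-9],"delta_rot": [0,0,0]},{"jaw": -0.4,"linear": [-14,5,-9],"delta_rot": [0,0,0]},{"jaw": -0.4,"linear": [-20,7,-9],"delta_rot": [0,0,0]}]'

```text
time_s: 38.28
eef_pos: [0.5157, 0.1767, 0.1765]
tcp_rot: [[0.001, 1.0, 0.002], [1.0, -0.001, -0.002], [-0.002, 0.002, -1.0]]
force: [0.9, 0.6, -0.6]
gripper_width: 0.697
```

```bash
python3 -c "
from h import *
grab('wrist','wrist31')"; python3 go.py .561,.0585,.15,.036;python3 pots.py wrist31 .042
```

```text
t 38.325 p [0.5183 0.17   0.1766] psi -0.005 tilt [ 0.0039 -0.0055] q [ 0.1   0.27  1.78 -0.01  1.09  0.11] F [ 2.9 -4.3  0.4] w 0.699
.561,.0585,.15,.036
linear [-11.12   4.31   2.74] rot [ 0.004  0.006 -0.041] n 2.0
  rect ang -0.001 2.1 3.2
ctr [0.5583 0.0591] res 2.21 ang -0.969 9 px [335. 375.]
```

View pics/wrist31.png

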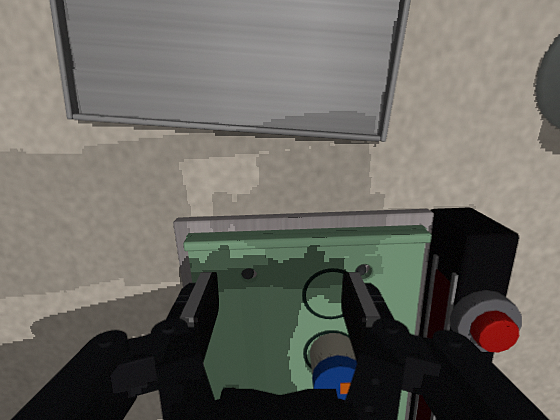

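Request:
apply_moves --motion '[{"jaw": -0.4,"linear": [-5.5,2.2,0],"delta_rot": [0,0,-0.04]},{"jaw": -0.4,"linear": [-11.1,4.3,0.5],"delta_rot": [0,0,-0.04]},{"jaw": -0.4,"linear": [-11.1,4.3,2.5],"delta_rot": [0.004,0.006,-0.04]},{"jaw": -0.4,"linear": [-11.1,4.3,2.7],"delta_rot": [0.004,0.006,-0.04]}]'

```text
time_s: 38.83
eef_pos: [0.5594, 0.0588, 0.1484]
tcp_rot: [[-0.034, 0.999, -0.004], [0.999, 0.034, 0.001], [0.001, -0.004, -1.0]]
force: [-0.3, 0.3, 0.7]
gripper_width: 0.699
```

```bash
python3 -c "
from h import *
grab('wrist','wrist32')"; python3 go.py .561,.0585,.099,.036;python3 pots.py wrist32 .058
```

```text
t 38.875 p [0.5595 0.0595 0.1488] psi 0.035 tilt [-0.0037  0.0011] q [-0.11  0.34  1.75  0.    1.05 -0.14] F [-0.2  0.2  0. ] w 0.698
.561,.0585,.099,.036
linear [-0.12  0.16  4.98] rot [-0.004 -0.001 -0.001] n 0.8
  rect ang 0.087 18.3 10.3
  rect ang 0.037 18.3 9.8
ctr [0.5622 0.0598] res 0.4 ang -0.117 477 px [284. 259.]
ctr [0.5636 0.0014] res 0.42 ang -0.146 355 px [283. 343.]
ctr [ 0.5635 -0.0129] res 2.46 ang None 0 px [283. 390.]
```

View pics/wrist32.png

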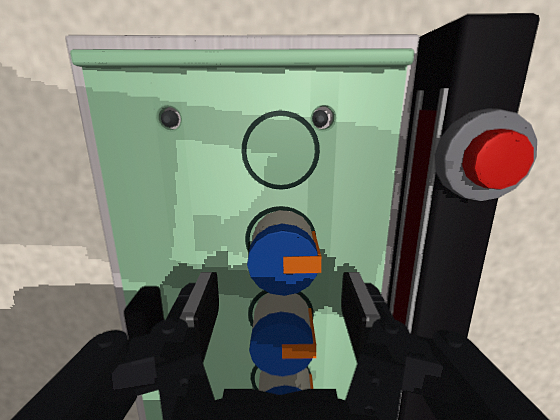

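Request:
apply_moves --motion '[{"jaw": -0.4,"linear": [-0.1,0.2,2.5],"delta_rot": [0,0,0]},{"jaw": -0.4,"linear": [-0.1,0.2,4.9],"delta_rot": [0,0,0]},{"jaw": -0.4,"linear": [-0.1,0.2,4.9],"delta_rot": [0,0,0]},{"jaw": 0.8,"linear": [-0.1,0.2,4.9],"delta_rot": [0,0,0]},{"jaw": 0.8,"linear": [-0.1,0.2,4.9],"delta_rot": [0,0,0]},{"jaw": 0.8,"linear": [-0.1,0.2,4.9],"delta_rot": [0,0,0]},{"jaw": 0.8,"linear": [-0.1,0.2,4.9],"delta_rot": [0,0,0]}]'

```text
time_s: 39.75
eef_pos: [0.5622, 0.0589, 0.1012]
tcp_rot: [[-0.035, 0.999, -0.001], [0.999, 0.035, 0.002], [0.002, -0.001, -1.0]]
force: [-0.6, 2.8, 6.6]
gripper_width: 0.456
```

```bash
python3 go.py .441,.3285,.165,.0
```

```text
t 39.75 p [0.5622 0.0589 0.1012] psi 0.035 tilt [-0.0015  0.0015] q [-0.11  0.43  1.76  0.    0.96 -0.14] F [-0.6  2.8  6.6] w 0.456
.441,.3285,.165,.0
linear [ 27.38 -11.17  -6.32] rot [-0.001 -0.002  0.035] n 4.8
```

Request:
apply_moves --motion '[{"jaw": 0.8,"linear": [0,0,-4],"delta_rot": [0,0,0]},{"jaw": 0.8,"linear": [3,-1,-6.5],"delta_rot": [0,0,0]},{"jaw": 0.8,"linear": [8.5,-3.5,-6.5],"delta_rot": [0,0,0]},{"jaw": 0.8,"linear": [14,-6,-6.5],"delta_rot": [0,0,0.04]},{"jaw": 0.8,"linear": [19.5,-8,-6.5],"delta_rot": [0,0,0.04]},{"jaw": 0.8,"linear": [25,-10.5,-6.3],"delta_rot": [0,0,0.04]},{"jaw": 0.8,"linear": [27.4,-11.2,-6.3],"delta_rot": [0,0,0.04]},{"jaw": 0.8,"linear": [27.4,-11.2,-6.3],"delta_rot": [0,0,0.04]}]'

```text
time_s: 40.75
eef_pos: [0.4398, 0.3302, 0.1649]
tcp_rot: [[0.002, 1.0, -0.001], [1.0, -0.002, 0.002], [0.002, -0.001, -1.0]]
force: [0.0, 0.4, -0.7]
gripper_width: 0.458
```

```bash
python3 go.py .441,.3285,.0852,.0; python3 -c "
from h import *
grab('wrist','wrist33')"; python3 pots.py wrist33 .042
```

```text
t 40.75 p [0.4398 0.3302 0.1649] psi -0.002 tilt [-0.0012  0.0016] q [0.43 0.29 1.78 0.   1.07 0.43] F [ 0.   0.4 -0.7] w 0.458
.441,.3285,.0852,.0
linear [-0.18  0.13  7.97] rot [-0.001 -0.002 -0.002] n 1.3
  rect ang -0.002 9.6 18.0
  rect ang -1.572 16.8 14.8
ctr [0.4481 0.3795] res 0.41 ang -0.126 447 px [292. 164.]
```

View pics/wrist33.png

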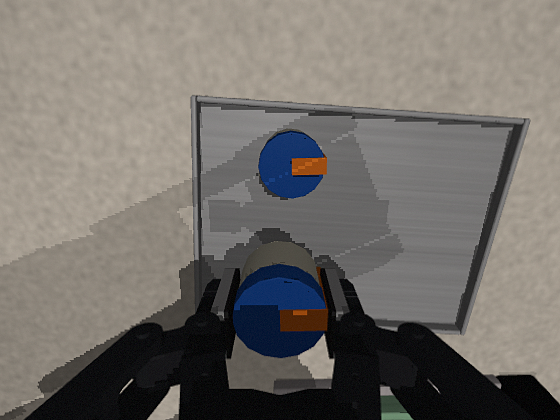

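Request:
apply_moves --motion '[{"jaw": 0.8,"linear": [-0.2,0.3,3],"delta_rot": [0,0,0]},{"jaw": 0.8,"linear": [-0.2,0.3,5.8],"delta_rot": [0,0,0]},{"jaw": 0.8,"linear": [-0.2,0.3,7.6],"delta_rot": [0,0,0]},{"jaw": 0.8,"linear": [-0.2,0.3,7.9],"delta_rot": [0,0,0]},{"jaw": 0.8,"linear": [-0.2,0.3,8.0],"delta_rot": [0,0,0]},{"jaw": 0.8,"linear": [-0.2,0.3,8.1],"delta_rot": [0,0,0]},{"jaw": 0.8,"linear": [-0.2,0.3,8.1],"delta_rot": [0,0,0]}]'

```text
time_s: 41.68
eef_pos: [0.4441, 0.3273, 0.0852]
tcp_rot: [[0.003, 1.0, 0.0], [1.0, -0.003, 0.002], [0.002, 0.0, -1.0]]
force: [-1.5, -2.3, 4.9]
gripper_width: 0.453
```

Request:
apply_moves --motion '[{"jaw": 0.3,"linear": [0,0,0],"delta_rot": [0,0,0]},{"jaw": -0.1,"linear": [0,0,0],"delta_rot": [0,0,0]},{"jaw": -0.2,"linear": [0,0,0],"delta_rot": [0,0,0]},{"jaw": -0.2,"linear": [0,0,-4],"delta_rot": [0,0,0]},{"jaw": -0.4,"linear": [-3,1,-9],"delta_rot": [0,0,-0.02]},{"jaw": -0.4,"linear": [-9,3,-9],"delta_rot": [0,0,-0.04]},{"jaw": -0.4,"linear": [-15,5.5,-9],"delta_rot": [0,0,-0.04]},{"jaw": -0.4,"linear": [-20,8,-9],"delta_rot": [0,0,-0.04]}]'

```text
time_s: 42.68
eef_pos: [0.5239, 0.1252, 0.1753]
tcp_rot: [[-0.038, 0.999, 0.001], [0.999, 0.038, 0.002], [0.002, 0.001, -1.0]]
force: [0.4, 0.3, -0.3]
gripper_width: 0.699
```

```bash
python3 go.py .562,.0,.15,.036
```

```text
t 42.675 p [0.5239 0.1252 0.1753] psi 0.038 tilt [0.0012 0.0016] q [ 0.01  0.25  1.8   0.    1.08 -0.03] F [ 0.4  0.3 -0.3] w 0.699
.562,.0,.15,.036
linear [-12.66   3.33   2.52] rot [ 0.001 -0.002  0.002] n 2.1
```

Request:
apply_moves --motion '[{"jaw": -0.4,"linear": [-6,1.7,0],"delta_rot": [0,0,0]},{"jaw": -0.4,"linear": [-12.2,3.3,0],"delta_rot": [0,0,0]},{"jaw": -0.4,"linear": [-12.7,3.4,2],"delta_rot": [0,0,0]},{"jaw": -0.4,"linear": [-12.7,3.4,2.5],"delta_rot": [0,0,0]}]'

```text
time_s: 43.18
eef_pos: [0.5614, -0.0004, 0.1482]
tcp_rot: [[-0.036, 0.999, -0.002], [0.999, 0.036, 0.003], [0.003, -0.002, -1.0]]
force: [-0.1, -0.5, -0.2]
gripper_width: 0.702
```

```bash
python3 -c "
from h import *
grab('wrist','wrist34')"; python3 go.py .562,.0,.099,.036;python3 pots.py wrist34 .058
```

```text
t 43.225 p [0.5611 0.0006 0.148 ] psi 0.037 tilt [-0.0028  0.0029] q [-0.21  0.34  1.75  0.    1.05 -0.25] F [-0.2  0.5 -0.2] w 0.704
.562,.0,.099,.036
linear [-0.08  0.1   4.9 ] rot [-0.003 -0.003  0.001] n 0.8
  rect ang 0.037 18.2 9.8
  rect ang 0.038 18.3 9.7
ctr [0.5636 0.0016] res 0.4 ang -0.11 481 px [282. 258.]
ctr [ 0.5679 -0.057 ] res 0.44 ang -0.169 367 px [286. 343.]
ctr [ 0.5658 -0.0716] res 2.35 ang None 0 px [284. 390.]
```

View pics/wrist34.png

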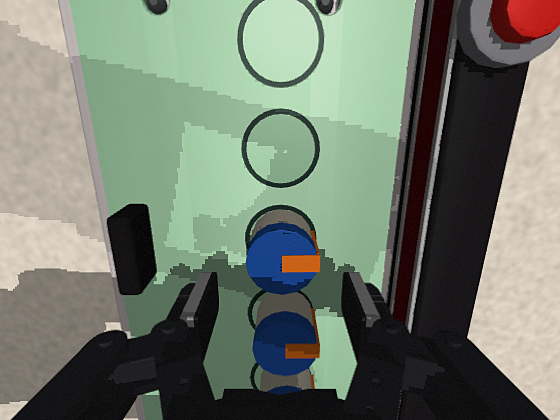

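Request:
apply_moves --motion '[{"jaw": -0.4,"linear": [-0.1,0.1,2.5],"delta_rot": [0,0,0]},{"jaw": -0.4,"linear": [-0.1,0.1,4.9],"delta_rot": [0,0,0]},{"jaw": -0.4,"linear": [-0.1,0.1,4.9],"delta_rot": [0,0,0]},{"jaw": 0.8,"linear": [-0.1,0.1,4.9],"delta_rot": [0,0,0]},{"jaw": 0.8,"linear": [-0.1,0.1,4.9],"delta_rot": [0,0,0]},{"jaw": 0.8,"linear": [-0.1,0.1,4.9],"delta_rot": [0,0,0]},{"jaw": 0.8,"linear": [-0.1,0.1,4.9],"delta_rot": [0,0,0]}]'

```text
time_s: 44.1
eef_pos: [0.5627, -0.0001, 0.1002]
tcp_rot: [[-0.037, 0.999, -0.001], [0.999, 0.037, 0.003], [0.003, -0.001, -1.0]]
force: [-0.7, 3.6, 6.2]
gripper_width: 0.456
```

```bash
python3 go.py .437,.278,.165,.0
```

```text
t 44.1 p [ 5.627e-01 -1.000e-04  1.002e-01] psi 0.037 tilt [-0.0009  0.0031] q [-0.21  0.42  1.76  0.    0.96 -0.25] F [-0.7  3.6  6.2] w 0.456
.437,.278,.165,.0
linear [ 28.28 -11.53  -6.38] rot [-0.001 -0.003  0.037] n 5.0
```

Request:
apply_moves --motion '[{"jaw": 0.8,"linear": [0,0,-4],"delta_rot": [0,0,0]},{"jaw": 0.8,"linear": [3,-1,-6.5],"delta_rot": [0,0,0]},{"jaw": 0.8,"linear": [8.5,-3.5,-6.5],"delta_rot": [0,0,0]},{"jaw": 0.8,"linear": [14,-6,-6.5],"delta_rot": [0,0,0.04]},{"jaw": 0.8,"linear": [19.5,-8,-6.5],"delta_rot": [0,0,0.04]},{"jaw": 0.8,"linear": [25,-10.5,-6.3],"delta_rot": [0,0,0.04]},{"jaw": 0.8,"linear": [28,-11.4,-6.3],"delta_rot": [0,0,0.04]},{"jaw": 0.8,"linear": [28,-11.4,-6.3],"delta_rot": [0,0,0.04]}]'

```text
time_s: 45.1
eef_pos: [0.4374, 0.2769, 0.1643]
tcp_rot: [[-0.001, 1.0, -0.001], [1.0, 0.001, 0.003], [0.003, -0.001, -1.0]]
force: [-0.2, 0.7, 0.4]
gripper_width: 0.454
```

```bash
python3 go.py .438,.2775,.0842,.0; python3 -c "
from h import *
grab('wrist','wrist35')"; python3 pots.py wrist35 .042
```

```text
t 45.1 p [0.4374 0.2769 0.1643] psi 0.001 tilt [-0.0008  0.0032] q [0.33 0.23 1.86 0.   1.05 0.33] F [-0.2  0.7  0.4] w 0.454
.438,.2775,.0842,.0
linear [0.03 0.07 8.01] rot [-0.001 -0.003  0.001] n 1.3
  rect ang 0.049 18.0 9.8
  rect ang 0.015 17.9 10.1
  rect ang -1.569 14.7 17.6
ctr [0.448  0.3774] res 0.39 ang 0.153 573 px [297.  67.]
ctr [0.4462 0.3281] res 0.38 ang -0.113 447 px [293. 162.]
```

View pics/wrist35.png

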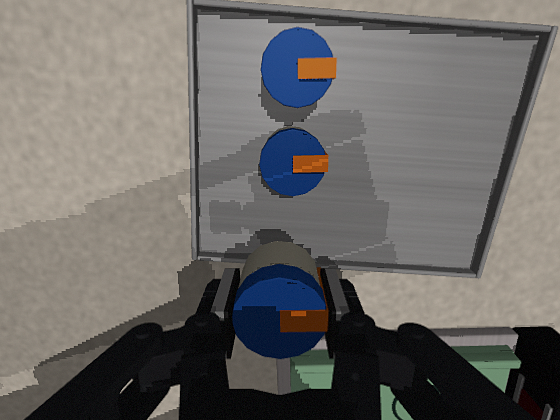

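Request:
apply_moves --motion '[{"jaw": 0.8,"linear": [0.1,0.2,3],"delta_rot": [0,0,0]},{"jaw": 0.8,"linear": [0.1,0.2,5.8],"delta_rot": [0,0,0]},{"jaw": 0.8,"linear": [0.1,0.2,7.6],"delta_rot": [0,0,0]},{"jaw": 0.8,"linear": [0.1,0.2,7.9],"delta_rot": [0,0,0]},{"jaw": 0.8,"linear": [0.1,0.2,8.0],"delta_rot": [0,0,0]},{"jaw": 0.8,"linear": [0.1,0.2,8.1],"delta_rot": [0,0,0]},{"jaw": 0.8,"linear": [0.1,0.2,8.1],"delta_rot": [0,0,0]}]'

```text
time_s: 46.02
eef_pos: [0.4408, 0.2773, 0.0842]
tcp_rot: [[0.0, 1.0, 0.001], [1.0, -0.0, 0.003], [0.003, 0.001, -1.0]]
force: [0.2, -2.2, 3.3]
gripper_width: 0.457
```

Request:
apply_moves --motion '[{"jaw": 0.3,"linear": [0,0,0],"delta_rot": [0,0,0]},{"jaw": -0.1,"linear": [0,0,0],"delta_rot": [0,0,0]},{"jaw": -0.2,"linear": [0,0,0],"delta_rot": [0,0,0]},{"jaw": -0.2,"linear": [0,0,-4],"delta_rot": [0,0,0]},{"jaw": -0.4,"linear": [-3,1,-9],"delta_rot": [0,0,-0.02]},{"jaw": -0.4,"linear": [-9,3,-9],"delta_rot": [0,0,-0.04]},{"jaw": -0.4,"linear": [-15,5.5,-9],"delta_rot": [0,0,-0.04]},{"jaw": -0.4,"linear": [-21,8,-9],"delta_rot": [0,0,-0.04]}]'

```text
time_s: 47.02
eef_pos: [0.5189, 0.0706, 0.174]
tcp_rot: [[-0.04, 0.999, 0.002], [0.999, 0.04, 0.003], [0.003, 0.002, -1.0]]
force: [0.5, 0.3, 0.2]
gripper_width: 0.702
```

```bash
python3 go.py .566,-.057,.15,.036
```

```text
t 47.025 p [0.5189 0.0706 0.174 ] psi 0.04 tilt [0.0023 0.0034] q [-0.09  0.23  1.84  0.    1.07 -0.14] F [0.5 0.3 0.2] w 0.702
.566,-.057,.15,.036
linear [-12.95   4.18   2.37] rot [ 0.002 -0.003  0.004] n 2.2
```

Request:
apply_moves --motion '[{"jaw": -0.4,"linear": [-6,1.9,0],"delta_rot": [0,0,0]},{"jaw": -0.4,"linear": [-12.2,4,0],"delta_rot": [0,0,0]},{"jaw": -0.4,"linear": [-12.9,4.2,2],"delta_rot": [0,0,0]},{"jaw": -0.4,"linear": [-12.9,4.2,2.4],"delta_rot": [0,0,0]}]'

```text
time_s: 47.52
eef_pos: [0.5654, -0.0575, 0.1483]
tcp_rot: [[-0.038, 0.999, -0.0], [0.999, 0.038, 0.004], [0.004, -0.0, -1.0]]
force: [-0.0, -0.4, -0.0]
gripper_width: 0.701
```

```bash
python3 -c "
from h import *
grab('wrist','wrist36')"; python3 go.py .566,-.057,.099,.036;python3 pots.py wrist36 .058
```

```text
t 47.575 p [ 0.5651 -0.0564  0.1482] psi 0.039 tilt [-0.0007  0.0046] q [-0.31  0.35  1.74  0.    1.05 -0.35] F [-0.4 -0.  -0.1] w 0.697
.566,-.057,.099,.036
linear [-0.09  0.09  4.92] rot [-0.001 -0.005  0.003] n 0.8
  rect ang 0.038 18.3 9.9
  rect ang 0.038 18.3 9.0
ctr [ 0.5679 -0.0568] res 0.45 ang -0.145 488 px [283. 260.]
ctr [ 0.5713 -0.116 ] res 0.43 ang -0.147 337 px [284. 346.]
```

View pics/wrist36.png

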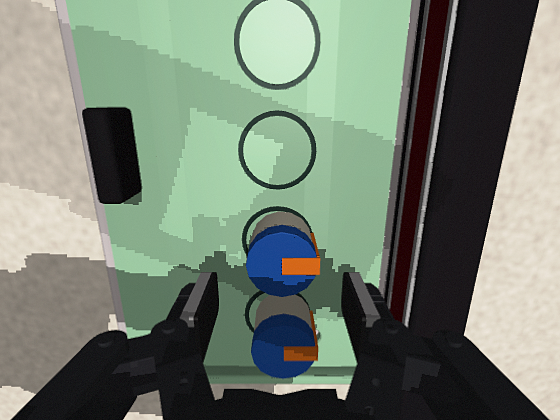

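Request:
apply_moves --motion '[{"jaw": -0.4,"linear": [-0.1,0.1,2.5],"delta_rot": [0,0,0]},{"jaw": -0.4,"linear": [-0.1,0.1,4.9],"delta_rot": [0,0,0]},{"jaw": -0.4,"linear": [-0.1,0.1,4.9],"delta_rot": [0,0,0]},{"jaw": 0.8,"linear": [-0.1,0.1,4.9],"delta_rot": [0,0,0]},{"jaw": 0.8,"linear": [-0.1,0.1,4.9],"delta_rot": [0,0,0]},{"jaw": 0.8,"linear": [-0.1,0.1,4.9],"delta_rot": [0,0,0]},{"jaw": 0.8,"linear": [-0.1,0.1,4.9],"delta_rot": [0,0,0]}]'

```text
time_s: 48.45
eef_pos: [0.567, -0.057, 0.1007]
tcp_rot: [[-0.039, 0.999, 0.002], [0.999, 0.039, 0.004], [0.004, 0.002, -1.0]]
force: [-1.5, 2.6, 6.5]
gripper_width: 0.455
```

```bash
python3 go.py .541,.361,.165,.0
```

```text
t 48.45 p [ 0.567  -0.057   0.1007] psi 0.039 tilt [0.0016 0.0045] q [-0.31  0.43  1.75  0.01  0.96 -0.35] F [-1.5  2.6  6.5] w 0.455
.541,.361,.165,.0
linear [41.9  -0.94 -6.25] rot [ 0.002 -0.004  0.039] n 6.8
```

Request:
apply_moves --motion '[{"jaw": 0.8,"linear": [0,0,-4.5],"delta_rot": [0,0,0]},{"jaw": 0.8,"linear": [4,0,-6.5],"delta_rot": [0,0,0]},{"jaw": 0.8,"linear": [10,0,-6.5],"delta_rot": [0,0,0]},{"jaw": 0.8,"linear": [16,0,-6.5],"delta_rot": [0,0,0.04]},{"jaw": 0.8,"linear": [22,-0.5,-6.5],"delta_rot": [0,0,0.04]},{"jaw": 0.8,"linear": [28,-0.5,-6.3],"delta_rot": [0,0,0.04]},{"jaw": 0.8,"linear": [34,-0.9,-6.3],"delta_rot": [0,0,0.04]},{"jaw": 0.8,"linear": [40,-0.9,-6.3],"delta_rot": [0,0,0.04]}]'

```text
time_s: 49.45
eef_pos: [0.5417, 0.3439, 0.1657]
tcp_rot: [[0.001, 1.0, 0.002], [1.0, -0.001, 0.004], [0.004, 0.002, -1.0]]
force: [1.0, 0.5, -0.2]
gripper_width: 0.454
```

```bash
python3 go.py .541,.361,.165,.0 .541,.361,.0847,.0; python3 -c "
from h import *
grab('wrist','wrist37')"; python3 pots.py wrist37 .042
```

```text
t 49.45 p [0.5417 0.3439 0.1657] psi -0.001 tilt [0.0018 0.0043] q [0.38 0.47 1.53 0.   1.14 0.38] F [ 1.   0.5 -0.2] w 0.454
.541,.361,.165,.0
linear [ 1.71 -0.07  0.07] rot [ 0.002 -0.004 -0.001] n 0.3
.541,.361,.0847,.0
linear [ 1.68 -0.08  8.1 ] rot [ 0.002 -0.004 -0.001] n 1.3
  rect ang -0.0 10.1 20.0
  rect ang -0.003 10.4 20.0
  rect ang -1.571 16.9 14.8
  rect ang 3.135 0.0 2.1
ctr [0.4488 0.3789] res 0.45 ang -0.071 427 px [129. 186.]
ctr [0.447  0.3278] res 0.46 ang -0.146 342 px [138. 260.]
ctr [0.4463 0.2997] res 4.53 ang -1.581 4 px [143. 314.]
```

View pics/wrist37.png

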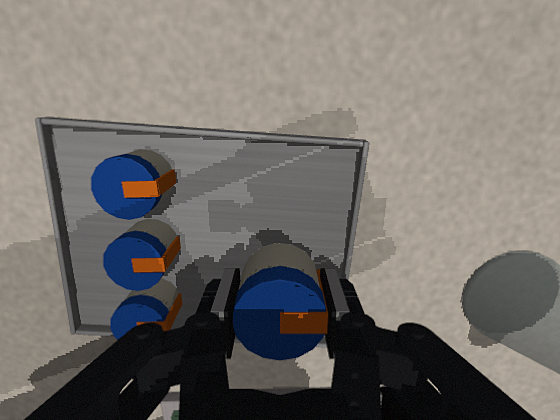

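Request:
apply_moves --motion '[{"jaw": 0.8,"linear": [1.7,0,2],"delta_rot": [0,0,0]},{"jaw": 0.8,"linear": [1.7,0,5],"delta_rot": [0,0,0]},{"jaw": 0.8,"linear": [1.7,0,7.4],"delta_rot": [0,0,0]},{"jaw": 0.8,"linear": [1.7,0,8],"delta_rot": [0,0,0]},{"jaw": 0.8,"linear": [1.7,0,8.1],"delta_rot": [0,0,0]},{"jaw": 0.8,"linear": [1.7,0,8.2],"delta_rot": [0,0,0]},{"jaw": 0.8,"linear": [1.7,0,8.2],"delta_rot": [0,0,0]}]'

```text
time_s: 50.38
eef_pos: [0.5411, 0.3685, 0.0852]
tcp_rot: [[-0.003, 1.0, 0.004], [1.0, 0.003, 0.01], [0.01, 0.004, -1.0]]
force: [0.2, 0.2, -0.2]
gripper_width: 0.455
```

Request:
apply_moves --motion '[{"jaw": 0.8,"linear": [-0.4,0,0.1],"delta_rot": [0,-0.01,0]},{"jaw": 0.8,"linear": [-0.4,0,0.2],"delta_rot": [0,-0.01,0]},{"jaw": 0.8,"linear": [-0.4,0,0.2],"delta_rot": [0,-0.01,0]}]'

```text
time_s: 50.75
eef_pos: [0.5416, 0.3644, 0.0847]
tcp_rot: [[-0.003, 1.0, 0.005], [1.0, 0.003, -0.001], [-0.001, 0.005, -1.0]]
force: [-3.2, -2.2, 8.7]
gripper_width: 0.458
```

Request:
apply_moves --motion '[{"jaw": 0.3,"linear": [0,0,0],"delta_rot": [0,0,0]},{"jaw": -0.1,"linear": [0,0,0],"delta_rot": [0,0,0]},{"jaw": -0.2,"linear": [0,0,0],"delta_rot": [0,0,0]},{"jaw": -0.2,"linear": [0,0,-4],"delta_rot": [0,0,0]},{"jaw": -0.4,"linear": [-4,0,-9],"delta_rot": [0,0,-0.02]},{"jaw": -0.4,"linear": [-10,0,-9],"delta_rot": [0,0,-0.04]},{"jaw": -0.4,"linear": [-16,0.5,-9],"delta_rot": [0,0,-0.04]},{"jaw": -0.4,"linear": [-22,1,-9],"delta_rot": [0,0,-0.04]}]'

```text
time_s: 51.75
eef_pos: [0.5517, 0.1428, 0.1752]
tcp_rot: [[-0.043, 0.999, 0.006], [0.999, 0.043, -0.001], [-0.001, 0.006, -1.0]]
force: [0.5, 0.3, 0.6]
gripper_width: 0.699
```

```bash
python3 go.py .569,-.117,.15,.036
```

```text
t 51.75 p [0.5517 0.1428 0.1752] psi 0.043 tilt [ 0.0058 -0.0007] q [ 0.05  0.31  1.72 -0.    1.1   0.  ] F [0.5 0.3 0.6] w 0.699
.569,-.117,.15,.036
linear [-26.03   0.59   2.55] rot [0.006 0.001 0.007] n 4.2
```

Request:
apply_moves --motion '[{"jaw": -0.4,"linear": [-6,0.2,0],"delta_rot": [0,0,0]},{"jaw": -0.4,"linear": [-12,0.3,0],"delta_rot": [0,0,0]},{"jaw": -0.4,"linear": [-18,0.4,0],"delta_rot": [0,0,0]},{"jaw": -0.4,"linear": [-24,0.6,0],"delta_rot": [0,0,0]},{"jaw": -0.4,"linear": [-26,0.6,2],"delta_rot": [0.006,0,0]},{"jaw": -0.4,"linear": [-26,0.6,2.5],"delta_rot": [0.006,0,0]}]'

```text
time_s: 52.5
eef_pos: [0.5683, -0.1182, 0.1492]
tcp_rot: [[-0.04, 0.999, -0.002], [0.999, 0.04, -0.0], [-0.0, -0.002, -1.0]]
force: [-0.6, 0.4, 0.9]
gripper_width: 0.701
```

```bash
python3 -c "
from h import *
grab('wrist','wrist38')"; python3 go.py .569,-.117,.099,.036;python3 pots.py wrist38 .058
```

```text
t 52.55 p [ 0.5681 -0.1168  0.1489] psi 0.042 tilt [-0.0027  0.0004] q [-0.41  0.38  1.7  -0.    1.06 -0.45] F [-0.1  0.1  0. ] w 0.7
.569,-.117,.099,.036
linear [-0.03  0.1   4.99] rot [-0.003 -0.     0.006] n 0.8
  rect ang 0.041 18.7 9.9
ctr [ 0.5713 -0.1157] res 0.4 ang -0.16 475 px [284. 256.]
```

View pics/wrist38.png

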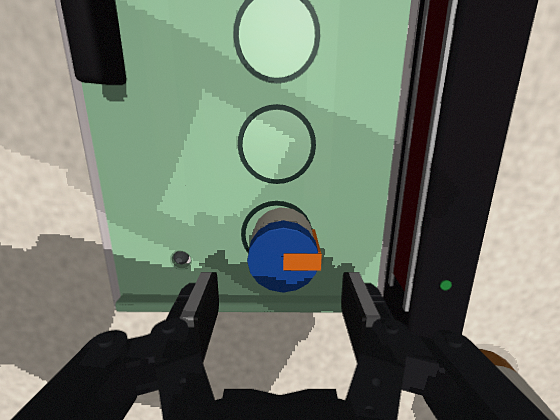

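Request:
apply_moves --motion '[{"jaw": -0.4,"linear": [0,0.2,2.5],"delta_rot": [0,0,0]},{"jaw": -0.4,"linear": [0,0.2,4.9],"delta_rot": [0,0,0]},{"jaw": -0.4,"linear": [0,0.2,4.9],"delta_rot": [0,0,0]},{"jaw": 0.8,"linear": [0,0.2,4.9],"delta_rot": [0,0,0]},{"jaw": 0.8,"linear": [0,0.2,4.9],"delta_rot": [0,0,0]},{"jaw": 0.8,"linear": [0,0.2,4.9],"delta_rot": [0,0,0]},{"jaw": 0.8,"linear": [0,0.2,4.9],"delta_rot": [0,0,0]}]'

```text
time_s: 53.42
eef_pos: [0.5709, -0.1167, 0.1014]
tcp_rot: [[-0.042, 0.999, -0.0], [0.999, 0.042, -0.0], [-0.0, -0.0, -1.0]]
force: [-0.9, 2.8, 7.0]
gripper_width: 0.456
```

```bash
python3 go.py .538,.294,.165,.0
```

```text
t 53.425 p [ 0.5709 -0.1167  0.1014] psi 0.042 tilt [-0.0005 -0.    ] q [-0.41  0.46  1.71 -0.    0.98 -0.45] F [-0.9  2.8  7. ] w 0.456
.538,.294,.165,.0
linear [41.17 -1.58 -6.36] rot [-0.     0.     0.042] n 6.7
```

Request:
apply_moves --motion '[{"jaw": 0.8,"linear": [0,0,-4.5],"delta_rot": [0,0,0]},{"jaw": 0.8,"linear": [4,0,-6.5],"delta_rot": [0,0,0]},{"jaw": 0.8,"linear": [10,0,-6.5],"delta_rot": [0,0,0]},{"jaw": 0.8,"linear": [16,-0.5,-6.5],"delta_rot": [0,0,0.04]},{"jaw": 0.8,"linear": [22,-0.5,-6.5],"delta_rot": [0,0,0.04]},{"jaw": 0.8,"linear": [28,-1,-6.4],"delta_rot": [0,0,0.04]},{"jaw": 0.8,"linear": [34,-1.5,-6.4],"delta_rot": [0,0,0.04]},{"jaw": 0.8,"linear": [39,-1.6,-6.4],"delta_rot": [0,0,0.04]}]'

```text
time_s: 54.42
eef_pos: [0.5379, 0.2744, 0.1655]
tcp_rot: [[-0.002, 1.0, -0.0], [1.0, 0.002, -0.0], [-0.0, -0.0, -1.0]]
force: [0.1, 0.0, -0.7]
gripper_width: 0.453
```

```bash
python3 go.py .538,.294,.0854,.0; python3 -c "
from h import *
grab('wrist','wrist39')"; python3 pots.py wrist39 .042
```

```text
t 54.425 p [0.5379 0.2744 0.1655] psi 0.002 tilt [-0.0003 -0.    ] q [0.28 0.4  1.63 0.   1.11 0.27] F [ 0.1  0.  -0.7] w 0.453
.538,.294,.0854,.0
linear [1.96 0.02 8.01] rot [-0.     0.     0.002] n 1.3
  rect ang 0.007 20.2 9.8
  rect ang 0.002 17.9 9.4
  rect ang 0.008 20.0 10.0
  rect ang 0.002 19.8 9.7
  rect ang -1.569 14.8 16.8
ctr [0.4489 0.3783] res 0.41 ang 0.078 618 px [116.  61.]
ctr [0.5436 0.3617] res 0.48 ang 0.112 532 px [288.  93.]
ctr [0.447  0.3274] res 0.39 ang -0.053 460 px [128. 155.]
ctr [0.4434 0.2782] res 0.46 ang -0.123 351 px [134. 231.]
```

View pics/wrist39.png

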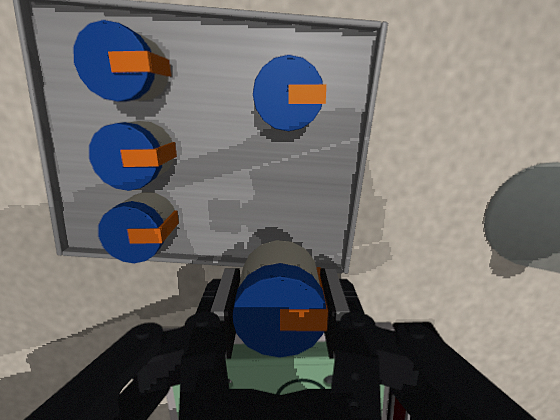

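Request:
apply_moves --motion '[{"jaw": 0.8,"linear": [1.8,0,0],"delta_rot": [0,0,0]},{"jaw": 0.8,"linear": [1.8,0,3],"delta_rot": [0,0,0]},{"jaw": 0.8,"linear": [1.8,0,6],"delta_rot": [0,0,0]},{"jaw": 0.8,"linear": [1.8,0,7.7],"delta_rot": [0,0,0]},{"jaw": 0.8,"linear": [1.8,0,8],"delta_rot": [0,0,0]},{"jaw": 0.8,"linear": [1.8,0,8.1],"delta_rot": [0,0,0]},{"jaw": 0.8,"linear": [1.8,0,8.1],"delta_rot": [0,0,0]}]'

```text
time_s: 55.35
eef_pos: [0.5376, 0.2978, 0.0856]
tcp_rot: [[-0.005, 1.0, 0.002], [1.0, 0.005, 0.004], [0.004, 0.002, -1.0]]
force: [0.9, -0.0, -0.2]
gripper_width: 0.454
```

Request:
apply_moves --motion '[{"jaw": 0.8,"linear": [-0.1,0,0.15],"delta_rot": [0,0,0]},{"jaw": 0.8,"linear": [-0.1,0,0.15],"delta_rot": [0,0,0]},{"jaw": 0.3,"linear": [-0.1,0,0.1],"delta_rot": [0,0,0]},{"jaw": -0.1,"linear": [-0.1,0,0.1],"delta_rot": [0,0,0]},{"jaw": -0.2,"linear": [-0.1,0,0.1],"delta_rot": [0,0,0]},{"jaw": -0.2,"linear": [-0.1,0,-4],"delta_rot": [0,0,0]},{"jaw": -0.2,"linear": [-0.1,0,-9],"delta_rot": [0,0,0]},{"jaw": -0.2,"linear": [-0.1,-2,-15],"delta_rot": [0,0,0]}]'

```text
time_s: 56.35
eef_pos: [0.5177, 0.2955, 0.2355]
tcp_rot: [[-0.004, 1.0, 0.0], [1.0, 0.004, 0.003], [0.003, 0.0, -1.0]]
force: [0.4, -0.1, -0.5]
gripper_width: 0.599
```

Request:
apply_moves --motion '[{"jaw": -0.2,"linear": [0,-5,-5],"delta_rot": [0,0,0]},{"jaw": -0.2,"linear": [-2,-7,-10],"delta_rot": [0,0,0]},{"jaw": -0.2,"linear": [-2,-7,-10],"delta_rot": [0,0,0]},{"jaw": -0.2,"linear": [-2,-7,-10],"delta_rot": [0,0,0]}]'

```text
time_s: 56.85
eef_pos: [0.4477, 0.2748, 0.3354]
tcp_rot: [[-0.003, 1.0, 0.001], [1.0, 0.003, 0.003], [0.003, 0.001, -1.0]]
force: [0.1, -0.3, 0.1]
gripper_width: 0.598
```

```bash
python3 -c "
from h import *
grab('wrist','wrist40');grab('scene','scene40');grab('side','side40')"; python3 go.py;python3 pots.py wrist40 .042; python3 m1.py wrist40 .02;python3 m1.py side40 .02
```

```text
t 57.0 p [0.4476 0.2748 0.3334] psi 0.003 tilt [-0.0027  0.0021] q [0.32 0.04 1.7  0.   1.4  0.32] F [ 0.3 -0.3 -0.2] w 0.597
  rect ang 0.004 17.7 8.6
  rect ang 0.001 16.2 7.9
  rect ang 0.003 18.5 9.5
  rect ang 0.002 16.9 8.9
  rect ang 0.003 18.2 9.3
ctr [0.4484 0.3768] res 0.46 ang 0.201 153 px [279.  82.]
ctr [0.5427 0.3627] res 0.91 ang 0.022 132 px [369.  99.]
ctr [0.4466 0.3284] res 0.45 ang -0.153 134 px [277. 133.]
ctr [0.5392 0.2981] res 0.87 ang -0.143 124 px [360. 161.]
ctr [0.443  0.2789] res 0.54 ang -0.202 125 px [274. 178.]
[311.5 280.4] [6.9 9.4] area 49.0 [0.493  0.1334 0.02  ]
[378.2 278.5] [6.4 9.7] area 47.0 [0.5824 0.1366 0.02  ]
[296.4 284.6] [5.1 7.3] area 27.5 [0.4915 0.1368 0.02  ]
[254.5 282.9] [4.6 7.1] area 24.0 [0.581  0.1406 0.02  ]
```

View pics/wrist40.png

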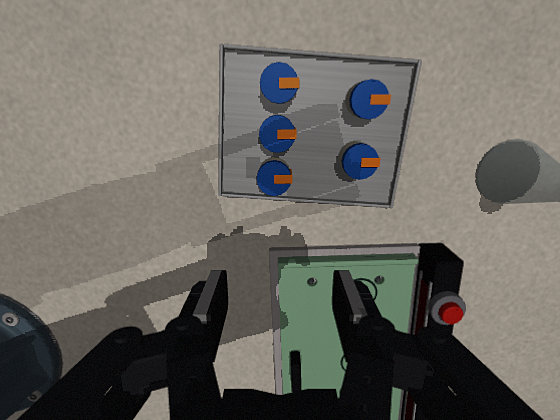

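View pics/side40.png

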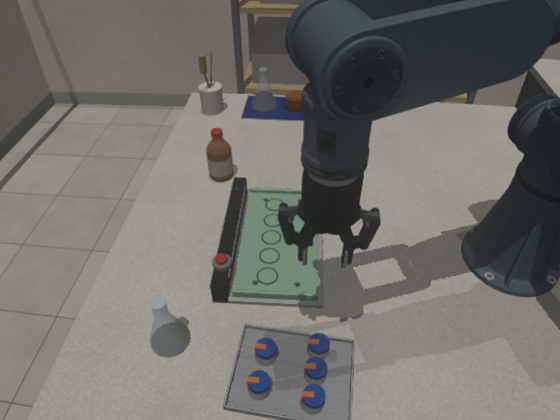

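View pics/scene40.png

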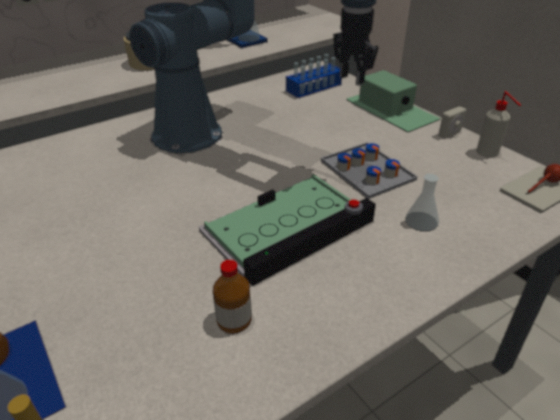

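All five pots stand in the tray. The plate's left holes are where they were after seating, the button is up, and the flask and bottle look unmoved. I'm handing in.

```bash
python3 -c "
from rig import manip
print(manip.sign_off())"
```

```text
the job is handed in; nothing more can be done
None
```

The job was handed in at about 57 s of the 210 s allowed. `sign_off` gives no verdict, so what follows is from my own checks.

**What I did:**
- I slid the plate by its handle onto the four pins.
- I stood five pots (all five were present) on rings 0–4 with their stripes facing the bar.
- I pressed the button with about 21 N and released it.
- I moved all five pots upright into the out-tray.

**Before the press:**
- The pots were about 2–4 mm from their ring centres, and their stripes were within about 0.01 rad of the station's x axis.
- The pins showed in all four plate holes once it was seated.

**Button:** the travel was never read directly. I judged it fully down from the force and from a picture showing it sunk.

**Last pictures:**
- All five pots stood upright inside the tray walls, and the button was up.
- The two left holes were within about 1 mm of where they were after seating. The gripper hid the right end in the wrist view.
- The flask and bottle looked unmoved by eye; I did not re-measure them. The gripper was clear of everything.

**Disagreements:**
- The first stripe angles, taken from the centroid, were up to 0.3 rad off, so I used the edges of the stripe instead.
- Some side-view points on the scanner bar were about 1 cm off from the wrist view, so I relied on the wrist camera.

I saw no grip slip and no knocked pot.

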